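# Fit the guard brackets of the van's search lamp

## Task

Clear the orange transit block off the lamp deck into the small grey open crate beside the deck, and fasten every yellow bracket on the deck: stand it with its hole over one of the deck's holes, its foot square to the deck and its upright leg on the side away from the lamp, and push a red thumbscrew down through bracket and deck until its head sits on the bracket. When all that is done, check that the lamp pans clear of the brackets: tilt the remote's stick well over towards the orange mark, hold it there for about three seconds, then let it spring back upright. Do not knock over the spray can or bump the lamp hard.

Things in the scene. Friction and masses are not known exactly. Their poses are not given: they have to be found in the camera images.
- deck: fixed aluminium deck 260 x 360 x 25 mm with three holes in a row and the orange lamp. Origin: below the middle hole, on the underside; z up, +x from the holes to the lamp (away from the robot within 0.1 rad), y along the row. It spans x = -80 to 180, y = -180 to 180 mm. The lamp stands at x = 125 mm, y = 0, about 100 mm across, 160 mm high over the table.
- deck_hole0 (a point): mouth (centre, top face, 25 mm over the table) of deck hole 0, an 11 mm square hole right through the deck; holes are 120 mm apart along the deck's y. Any bracket may go on any hole.
- deck_hole1 (a point): mouth (centre, top face, 25 mm over the table) of deck hole 1, an 11 mm square hole right through the deck; holes are 120 mm apart along the deck's y. Any bracket may go on any hole.
- deck_hole2 (a point): mouth (centre, top face, 25 mm over the table) of deck hole 2, an 11 mm square hole right through the deck; holes are 120 mm apart along the deck's y. Any bracket may go on any hole.
- bracket1: yellow L-shaped bracket (two or three exist; None if absent), 120 g. Flat foot 60 x 36 x 5 mm, 11 mm square hole, x = -37 to +23 mm; upright leg x = -47 to -37 mm, 36 mm wide (y), 50 mm high over the underside: grip it across its 10 mm. Origin: hole centre, underside; z up. Starts standing on its foot. A screw's shoulder rests on the foot's top, 5 mm over the origin.
- bracket2: yellow L-shaped bracket (two or three exist; None if absent), 120 g. Flat foot 60 x 36 x 5 mm, 11 mm square hole, x = -37 to +23 mm; upright leg x = -47 to -37 mm, 36 mm wide (y), 50 mm high over the underside: grip it across its 10 mm. Origin: hole centre, underside; z up. Starts standing on its foot. A screw's shoulder rests on the foot's top, 5 mm over the origin.
- bracket3: yellow L-shaped bracket (two or three exist; None if absent), 120 g. Flat foot 60 x 36 x 5 mm, 11 mm square hole, x = -37 to +23 mm; upright leg x = -47 to -37 mm, 36 mm wide (y), 50 mm high over the underside: grip it across its 10 mm. Origin: hole centre, underside; z up. Starts standing on its foot. A screw's shoulder rests on the foot's top, 5 mm over the origin.
- bracket1_leg (a point): middle of the top edge of the upright leg of bracket1: 42 mm along -x and 50 mm up from the bracket's origin
- bracket2_leg (a point): middle of the top edge of the upright leg of bracket2: 42 mm along -x and 50 mm up from the bracket's origin
- bracket3_leg (a point): middle of the top edge of the upright leg of bracket3: 42 mm along -x and 50 mm up from the bracket's origin
- screw1: red knurled thumbscrew, 30 g: round head 22 mm across, 20 mm high; plain 8 mm shank below it, 22 mm long, with a rounded nose (pushed in, no turning). Four in all, upright in the blue caddy at the start; spares may stay there. Origin: on the axis at the shoulder (underside of the head); z up to the head.
- screw2: red knurled thumbscrew, 30 g: round head 22 mm across, 20 mm high; plain 8 mm shank below it, 22 mm long, with a rounded nose (pushed in, no turning). Four in all, upright in the blue caddy at the start; spares may stay there. Origin: on the axis at the shoulder (underside of the head); z up to the head.
- screw3: red knurled thumbscrew, 30 g: round head 22 mm across, 20 mm high; plain 8 mm shank below it, 22 mm long, with a rounded nose (pushed in, no turning). Four in all, upright in the blue caddy at the start; spares may stay there. Origin: on the axis at the shoulder (underside of the head); z up to the head.
- screw4: red knurled thumbscrew, 30 g: round head 22 mm across, 20 mm high; plain 8 mm shank below it, 22 mm long, with a rounded nose (pushed in, no turning). Four in all, upright in the blue caddy at the start; spares may stay there. Origin: on the axis at the shoulder (underside of the head); z up to the head.
- caddy: fixed blue block 50 x 154 x 30 mm with a 12 mm slot along its y, in which the thumbscrews stand 38 mm apart with their heads on its top. Origin: centre of the underside; z up.
- remote: fixed black control box 100 x 100 x 55 mm with a short stick on top. Origin: centre of the underside; z up. The orange mark lies on its top at the +y side, white dots at the other three.
- stick_ball (a point): centre of the stick's grey ball, 26 mm diameter, on a 10 mm rod. It is 62 mm above the stick's pivot, which is at the centre of the box's top (so 117 mm over the table when upright).
- stick_mark (a joint): tilt of the stick towards the orange mark (the remote's +y), rad; 0 upright, stops at -0.45 and 0.45, spring 0.5 N m per rad (about 3 N at the ball for 0.35 rad), springs back when let go
- stick_across (a joint): tilt of the stick across that direction (towards the remote's +x), rad; same spring and stops
- transit_block: orange plastic block with a black band, 42 x 65 x 35 mm (x, y, z), 80 g, lying on the deck over the holes at the start. Origin: centre of the underside; z up.
- crate: fixed small grey open crate 150 x 130 x 65 mm outside (x, y, z), walls and floor 5 mm. Origin: centre of the underside; z up.
- spray_can: blue can, 52 mm diameter, 150 mm high, standing on the right of the deck, a bystander. Origin: centre of the underside.
- lamp: the orange lamp head on its pan bearing on the deck. Origin: on the pan axis, 47 mm over the table; its light faces the deck's -x when the stick is upright. It pans by 2.2 times the stick's tilt towards the mark and comes back with it.

How it is judged (in metres and radians):
On the way, in this order (a step that is already met when the one before it is completed fails the run):
1. the transit block is in the crate and every bracket is fastened with a thumbscrew over a deck hole (x of transit_block in the frame of crate between -0.075 and 0.075 m and y of transit_block in the frame of crate between -0.065 and 0.065 m and height (world z) of transit_block below 0.06 m and (distance between bracket1 and deck_hole0 below 0.005 m or distance between bracket1 and deck_hole1 below 0.005 m or distance between bracket1 and deck_hole2 below 0.005 m) and x of each of bracket1_leg, bracket2_leg, bracket3_leg in the frame of deck below -0.034 m and angle between each of bracket1, bracket2, bracket3's own z axis and vertical below 0.08 rad and ((horizontal distance between screw1 and bracket1 below 0.004 m and z of screw1 in the frame of bracket1 below 0.0075 m and angle between screw1's own z axis and vertical below 0.12 rad) or (horizontal distance between screw2 and bracket1 below 0.004 m and z of screw2 in the frame of bracket1 below 0.0075 m and angle between screw2's own z axis and vertical below 0.12 rad) or (horizontal distance between screw3 and bracket1 below 0.004 m and z of screw3 in the frame of bracket1 below 0.0075 m and angle between screw3's own z axis and vertical below 0.12 rad) or (horizontal distance between screw4 and bracket1 below 0.004 m and z of screw4 in the frame of bracket1 below 0.0075 m and angle between screw4's own z axis and vertical below 0.12 rad)) and (distance between bracket2 and deck_hole0 below 0.005 m or distance between bracket2 and deck_hole1 below 0.005 m or distance between bracket2 and deck_hole2 below 0.005 m) and ((horizontal distance between screw1 and bracket2 below 0.004 m and z of screw1 in the frame of bracket2 below 0.0075 m and angle between screw1's own z axis and vertical below 0.12 rad) or (horizontal distance between screw2 and bracket2 below 0.004 m and z of screw2 in the frame of bracket2 below 0.0075 m and angle between screw2's own z axis and vertical below 0.12 rad) or (horizontal distance between screw3 and bracket2 below 0.004 m and z of screw3 in the frame of bracket2 below 0.0075 m and angle between screw3's own z axis and vertical below 0.12 rad) or (horizontal distance between screw4 and bracket2 below 0.004 m and z of screw4 in the frame of bracket2 below 0.0075 m and angle between screw4's own z axis and vertical below 0.12 rad)) and (distance between bracket3 and deck_hole0 below 0.005 m or distance between bracket3 and deck_hole1 below 0.005 m or distance between bracket3 and deck_hole2 below 0.005 m) and ((horizontal distance between screw1 and bracket3 below 0.004 m and z of screw1 in the frame of bracket3 below 0.0075 m and angle between screw1's own z axis and vertical below 0.12 rad) or (horizontal distance between screw2 and bracket3 below 0.004 m and z of screw2 in the frame of bracket3 below 0.0075 m and angle between screw2's own z axis and vertical below 0.12 rad) or (horizontal distance between screw3 and bracket3 below 0.004 m and z of screw3 in the frame of bracket3 below 0.0075 m and angle between screw3's own z axis and vertical below 0.12 rad) or (horizontal distance between screw4 and bracket3 below 0.004 m and z of screw4 in the frame of bracket3 below 0.0075 m and angle between screw4's own z axis and vertical below 0.12 rad))), for 0.3 s.
2. the stick is held over towards the orange mark (value of joint stick_mark above 0.28 rad and value of joint stick_across between -0.15 and 0.15 rad), for 2 s.
At the end, for the whole second after the job is handed in: Block in crate; each bracket flat, hole within 5 mm of a deck hole, leg away from the lamp (within 35 deg), a screw upright through both (4 mm off-centre, 2.5 mm proud at most); stick then held over 0.28 rad to the mark for 2 s, back within 0.06 rad of upright; all at rest (all of step 1 and value of joint stick_mark between -0.06 and 0.06 rad and value of joint stick_across between -0.06 and 0.06 rad and linear speed of each of bracket1, bracket2, bracket3, transit_block below 0.02 m/s); the robot touches nothing.
It fails at once if the spray can is knocked over (angle between spray_can's own z axis and vertical above 0.5 rad).
It fails at once if the robot bumps the lamp hard (contact force between any of the arm, the fingers and lamp above 25 N).
Of bracket1, bracket2, bracket3 only 2 to 3 are there at a start; the rules pass over those that are not, and their reading is None.
At some moment in a run one of bracket1, bracket2, bracket3, transit_block may be knocked a few centimetres aside while the robot is not near it.
It also fails if it takes over 210 s, if anything falls off the work surface, if the arm or the gripper's body presses on something with over 40 N, if the wrist force passes 120 N, or if a joint passes its speed limit or range.

## Robot

A 6-joint arm with a two-finger parallel gripper is mounted at the origin on the work surface. World frame = base frame: x ahead of the robot, y to its left, z up, the work surface at z = 0. Lengths are in mm, angles in degrees, forces in N, time in s.
With the tool pointing down it reaches from about 300 to 850 mm from the base axis. Payload 4.2 kg.
Tool frame: the origin (TCP) lies midway between the tips of the shut fingers; the grasp point (between the pads) lies 19 mm behind it; z points along the fingers, x is the direction in which the jaws open and shut, and the axes are right-handed (so a half turn about z gives the same grasp; the last joint's range is limited). The gripper opens to 91 mm and grips with 3 to 60 N. Pads are 32 mm wide; open, the fingers measure 118 mm over their backs; the gripper's body (76 mm by 178 mm) begins 60 mm behind the grasp point.
Start: joints at [75.115, 18.312, 89.639, -0, 72.044, -1.146], TCP at [136.569, 558.563, 213.976] pointing down, gripper open.
Joint ranges: [-177.97, 177.97], [-48.28, 115.42], [12.27, 149.76], [-77.06, 257.06], [2.81, 150.46], [-146.56, 146.56]. Speed limits (degrees/s): [147.25, 147.25, 180, 180, 180, 180].

## Interface

Orientations are given as [roll, pitch, yaw] about the fixed x, y, z axes, in that order (R = Rz(yaw) Ry(pitch) Rx(roll)).
In Python, from workcell import env gives the robot as it stands. The module is installed in compiled form; this text tells all that it offers.
- The arm moves only by the tool drive_tool, never from a script. Its argument "series" is a list of rows, each a list of 3 entries, a list of its own where there are three numbers: the closure, from 0 (fully open) to 1 (shut), then the shift along the tool's x, y, z in mm, then the turn, a rotation vector about the tool's x, y, z in rad. In form: [[gripper, [dx, dy, dz], [rx, ry, rz]], ...]. A call has exactly 5 rows; each row is the pose to reach, as a shift and turn from the pose commanded when the call began, along the tool's axes at that moment; what a row does not reach only later rows make up. A row lasts 1/10 s, in which the tool goes at most 50 mm and 8.59 degrees, less where a joint would pass 70% of its speed; a pose out of reach is approached as far as the arm can. A call with a gripper value outside its range is refused whole. The fingers move at their own pace and stop on an object; "squeeze" is the grip in N (left out, the last holds). Time passes only in rows, so rows that repeat a pose let the fingers close, or fill a call up. It gives the time, the measured TCP pose, the force and the opening at its end, in the units of the state.
- env.state(): the state, without advancing time (a new reading comes with each control period).
- env.grab_frame(name): name is "scene" or "side" or "wrist"; returns a dict with "image" (480x640x3 uint8, red, green, blue), "K" (3x3 intrinsics, pixels), "k1" (the pictures are not rectified: a ray, as slopes to the right and down, at radius r is drawn at 1 + k1 r^2 times it, then the intrinsics apply), "origin" and "orientation" of the camera in the world. Camera axes: x right, y down, z forward; pixel columns grow to the right and rows downward; lengths in mm; the calibration is good to about 2 mm. A picture is of the moment at which its call begins. There is no depth.
- env.job_done(): hands the job in, once; it reports no verdict.
The state is a dict: "time_s": time; "qpos": joint angles; "qvel": joint speeds; "effort": joint torques, N m; "ee_pos": TCP position; "ee_rot": TCP orientation; "force": force on the tool from outside, world axes, zero at the start; "torque": the same for the moment, N m; "gripper_width": finger opening in mm.
Only numpy, scipy, OpenCV 4.12 (cv2) and the standard library are available. Lean on these libraries where they do the work, as an engineer would, in place of code of your own. Each camera call takes 0.05 s, during which the arm holds its last target.

## Working session

There is one attempt and no reset: what is moved stays moved. The work goes in short steps, Python scripts to look and compute and a tool call to move; the robot and the scene stay as the last step left them, time stands still between calls to the robot, and variables do not carry over. Pictures are saved under pics/ and viewed, and the job is handed in when it is done.

Besides the shell and the picture viewer there is one more tool, called after "Emit:" by a JSON object that holds its "fn" and its "kwargs". drive_tool: Moves the arm, as the interface text tells. Its arguments: {"type":"object","properties":{"series":{"type":"array","items":{"type":"array"}},"squeeze":{"type":"number"}},"required":["series"]}

```bash
mkdir -p pics; ls; cat > h.py <<'E'
import numpy as np, cv2, json
from workcell import env
from scipy.spatial.transform import Rotation as R
def rotm(o):
    o=np.array(o,float)
    if o.shape==(3,3): return o
    if o.size==4: return R.from_quat(o).as_matrix()
    return R.from_euler('xyz',o,degrees=True).as_matrix()
def grab(n,save=None):
    f=env.grab_frame(n); im=cv2.cvtColor(np.array(f['image']),cv2.COLOR_RGB2BGR); f['bgr']=im
    if save: cv2.imwrite('pics/'+save+'.png',im)
    return f
def ray(f,u,v):
    K=np.array(f['K']);x=(u-K[0,2])/K[0,0];y=(v-K[1,2])/K[1,1]
    rd=np.hypot(x,y);r=rd
    for _ in range(30): r=rd/(1+f['k1']*r*r)
    s=r/rd if rd>0 else 1
    d=rotm(f['orientation'])@np.array([x*s,y*s,1.]);return np.array(f['origin'],float),d/np.linalg.norm(d)
def onz(f,u,v,z):
    o,d=ray(f,u,v);return o+d*(z-o[2])/d[2]
def proj(f,p):
    c=rotm(f['orientation']).T@(np.array(p,float)-np.array(f['origin']));x,y=c[0]/c[2],c[1]/c[2]
    s=1+f['k1']*(x*x+y*y);K=np.array(f['K']);return K[0,0]*x*s+K[0,2],K[1,1]*y*s+K[1,2]
def tri(f1,p1,f2,p2):
    o1,d1=ray(f1,*p1);o2,d2=ray(f2,*p2)
    A=np.stack([d1,-d2],1);t=np.linalg.lstsq(A,o2-o1,rcond=None)[0]
    a,b=o1+t[0]*d1,o2+t[1]*d2;return (a+b)/2,np.linalg.norm(a-b)
E
python3 - <<'E'
from h import *
print(env.state())
for n in ['scene','side','wrist']:
    f=grab(n,n+'0');print(n,f['K'],f['k1'],f['origin'],f['orientation'])
E
```

```text
pics
{'time_s': 0.0, 'qpos': array([ 7.51158553e+01,  1.83507755e+01,  8.97065347e+01, -4.37431198e-04,
        7.20448685e+01, -1.14507408e+00]), 'qvel': array([ 0.09409052,  0.00733481, -0.02126613, -0.04242388, -0.0783468 ,
        0.04668974]), 'effort': array([ 1.45893551e-03, -4.12467706e+01, -2.31982791e+01,  7.28265988e-02,
        4.56990651e-02, -1.51758968e-04]), 'ee_pos': array([136.42403948, 558.05186063, 213.12810138]), 'ee_rot': array([-1.79998374e+02,  1.02166520e-01,  7.62610660e+01]), 'force': array([-0.04450482, -0.00913956, -0.22172278]), 'torque': array([-0.0382696 , -0.00770521, -0.00052727]), 'gripper_width': 91.46530031993107}
scene [[551.67846783   0.         321.74666924]
 [  0.         551.67846783 238.19840049]
 [  0.           0.           1.        ]] 0.04672290003533185 [1629.14734171  306.51464777  865.34039666] [-125.06195842   -1.43177779  108.43329897]
side [[436.42863572   0.         326.03165879]
 [  0.         436.42863572 243.55453367]
 [  0.           0.           1.        ]] -0.016769259274714184 [ 437.54477677 -770.5260957   516.6839574 ] [-119.18392194   -0.68567039  -12.60828492]
wrist [[399.87608493   0.         325.30119019]
 [  0.         399.87608493 237.19749555]
 [  0.           0.           1.        ]] -0.0481538066896759 [ 70.58254562 573.76748827 384.7344672 ] [1.66026141e+02 2.69257717e-02 7.62235354e+01]
```

View pics/scene0.png

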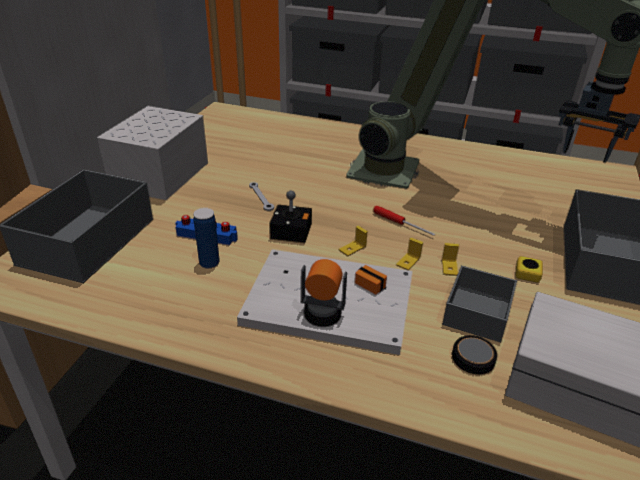

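View pics/side0.png

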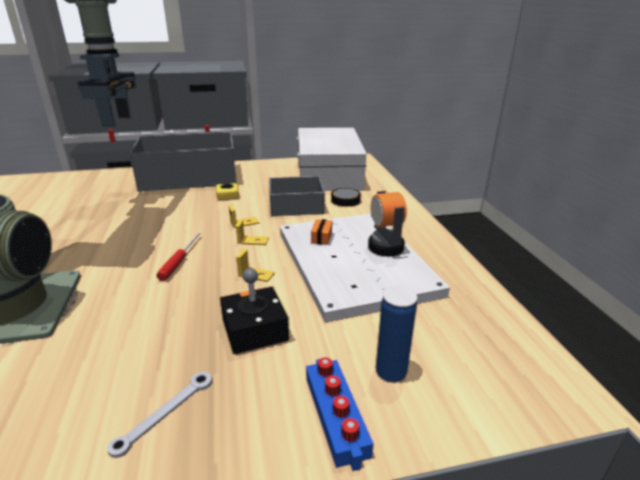

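View pics/wrist0.png

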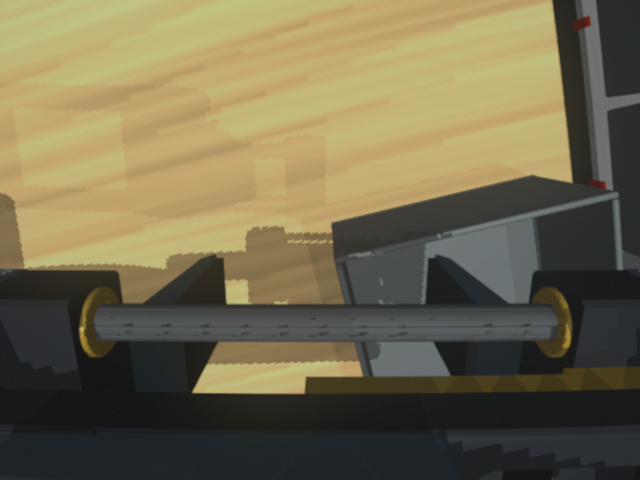

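```bash
python3 - <<'E'
from h import *
f=grab('wrist');s=env.state()
print(proj(f,s['ee_pos']),s['ee_pos'])
Rt=rotm(s['ee_rot']);print(Rt);print(Rt.T@(np.array(f['origin'])-s['ee_pos']), Rt.T@rotm(f['orientation']))
a=cv2.imread('pics/scene0.png')[190:350,160:560];cv2.imwrite('pics/scene0z.png',cv2.resize(a,None,fx=2,fy=2,interpolation=cv2.INTER_CUBIC))
a=cv2.imread('pics/side0.png')[170:470,150:450];cv2.imwrite('pics/side0z.png',cv2.resize(a,None,fx=2,fy=2,interpolation=cv2.INTER_CUBIC))
E
```

```text
(np.float64(326.70786388445646), np.float64(290.36195258392775)) [136.4876175  558.26559561 213.44879828]
[[ 2.37495406e-01  9.71388627e-01 -2.58534575e-04]
 [ 9.71388093e-01 -2.37495546e-01 -1.01896199e-03]
 [-1.05120889e-03 -9.13861751e-06 -9.99999447e-01]]
[  -0.74096487  -67.70239788 -171.39587999] [[ 9.99999438e-01 -8.39842967e-04  6.47213791e-04]
 [ 6.58690226e-04  9.70402883e-01  2.41490807e-01]
 [-8.30872485e-04 -2.41490245e-01  9.70402891e-01]]
```

View pics/scene0z.png

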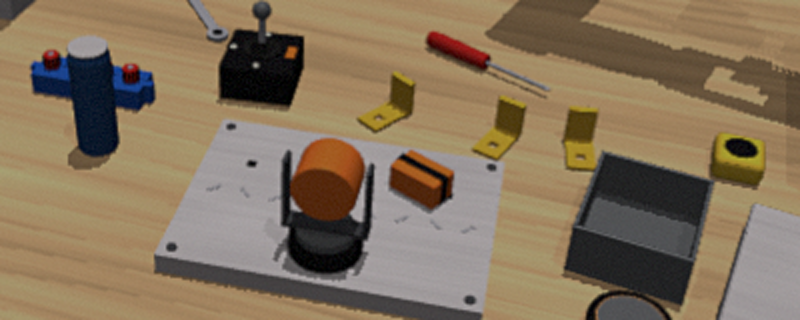

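View pics/side0z.png

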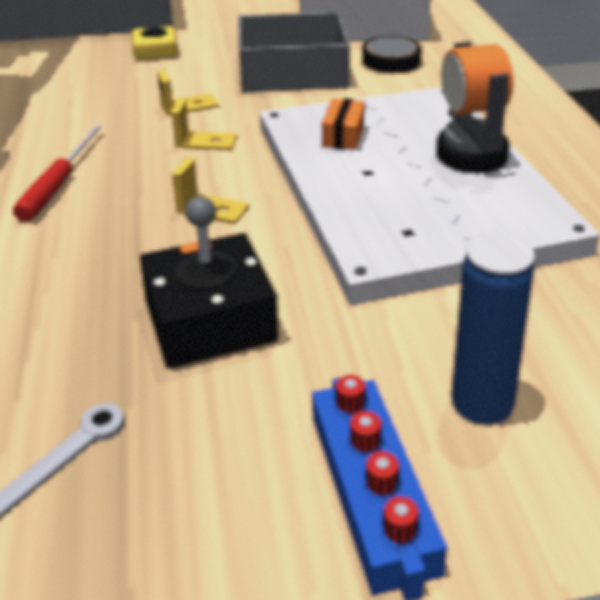

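```bash
python3 - <<'E'
from h import *
f=grab('scene');g=grab('side')
S=lambda u,v,z:onz(f,160+u/2,190+v/2,z).round(0)
D=lambda u,v,z:onz(g,150+u/2,170+v/2,z).round(0)
for n,a,z in [('deck',(222,122),25),('deck',(503,160),25),('deck',(157,258),25),('deck',(483,305),25),('hole',(252,163),25),('b1hole',(380,117),5),('b2hole',(494,146),5),('b3hole',(580,155),5),('b1leg',(403,78),50),('b2leg',(512,100),50),('b3leg',(581,110),50),('ball',(262,9),117),('cr',(604,156),65),('cr',(713,183),65),('cr',(688,264),65),('cr',(572,233),65),('cad',(51,58),40),('cad',(131,73),40),('can',(88,48),150)]:
    print('scene',n,S(*a,z))
for n,a,z in [('deck',(350,285),25),('deck',(262,112),25),('deck',(597,235),25),('hole',(367,174),25),('hole',(408,233),25),('b1hole',(232,210),5),('b2',(216,140),5),('b3',(202,103),5),('ball',(200,210),117),('screw',(350,382),50),('screw',(365,420),50),('screw',(382,463),50),('screw',(401,510),50),('can',(500,258),150),('cr',(240,48),65),('cr',(345,48),65),('cr',(332,15),65),('cr',(240,17),65),('mark',(190,248),55),('dot',(159,282),55),('dot',(217,299),55),('dot',(250,262),55)]: print('side',n,D(*a,z))
E
```

```text
scene deck [ 586. -156.   25.]
scene deck [538. 198.  25.]
scene deck [ 840. -125.   25.]
scene deck [789. 225.  25.]
scene hole [651. -89.  25.]
scene b1hole [478.  24.   5.]
scene b2hole [488. 179.   5.]
scene b3hole [468. 286.   5.]
scene b1leg [443.  44.  50.]
scene b2leg [443. 189.  50.]
scene b3leg [434. 276.  50.]
scene ball [ 448. -153.  117.]
scene cr [541. 314.  65.]
scene cr [548. 438.  65.]
scene cr [697. 419.  65.]
scene cr [690. 298.  65.]
scene cad [ 550. -420.   40.]
scene cad [ 545. -303.   40.]
scene can [ 659. -293.  150.]
side deck [ 578. -161.   25.]
side deck [545. 197.  25.]
side deck [ 833. -134.   25.]
side hole [638.  25.  25.]
side hole [652. -93.  25.]
side b1hole [489.  14.   5.]
side b2 [485. 172.   5.]
side b3 [476. 277.   5.]
side ball [ 451. -153.  117.]
side screw [ 546. -304.   50.]
side screw [ 548. -343.   50.]
side screw [ 551. -382.   50.]
side screw [ 553. -420.   50.]
side can [ 652. -308.  150.]
side cr [532. 310.  65.]
side cr [669. 284.  65.]
side cr [677. 408.  65.]
side cr [545. 425.  65.]
side mark [ 441. -117.   55.]
side dot [ 412. -161.   55.]
side dot [ 458. -194.   55.]
side dot [ 491. -149.   55.]
```

```bash
cat >> h.py <<'E'
def plan(pos,yaw=None,maxmm=45,maxdeg=8,quiet=False):
    s=env.state();p=np.array(s['ee_pos']);Rt=rotm(s['ee_rot'])
    pos=np.array([p[i] if v is None else v for i,v in enumerate(pos)],float)
    if yaw is None: Rg=rotm([180,0,s['ee_rot'][2]])
    else: Rg=rotm([180,0,yaw])
    d=Rt.T@(pos-p);w=R.from_matrix(Rt.T@Rg).as_rotvec()
    n=int(np.ceil(max(np.linalg.norm(d)/maxmm,np.degrees(np.linalg.norm(w))/maxdeg,1e-9)))
    print('t',round(s['time_s'],2),'pos',p.round(1),'rot',np.round(s['ee_rot'],2),'w',round(s['gripper_width'],1),'F',np.round(s['force'],1))
    print('shift',d.round(1),'turn',w.round(4),'rows',n)
    if not quiet and n>1:
        for k in range(1,n+1): print(k,(d*k/n).round(0),(w*k/n).round(3))
E
python3 -c "
from h import *
plan([400,130,350],92)"
```

```text
t 0.3 pos [136.5 558.4 213.7] rot [-1.800e+02  3.000e-02  7.626e+01] w 91.5 F [0.  0.2 0.2]
shift [-353.6  357.7 -136.1] turn [-1.000e-04  5.000e-04 -2.747e-01] rows 12
1 [-29.  30. -11.] [-0.     0.    -0.023]
2 [-59.  60. -23.] [-0.     0.    -0.046]
3 [-88.  89. -34.] [-0.     0.    -0.069]
4 [-118.  119.  -45.] [-0.     0.    -0.092]
5 [-147.  149.  -57.] [-0.     0.    -0.114]
6 [-177.  179.  -68.] [-0.     0.    -0.137]
7 [-206.  209.  -79.] [-0.    0.   -0.16]
8 [-236.  238.  -91.] [-0.     0.    -0.183]
9 [-265.  268. -102.] [-0.     0.    -0.206]
10 [-295.  298. -113.] [-0.     0.    -0.229]
11 [-324.  328. -125.] [-0.     0.    -0.252]
12 [-354.  358. -136.] [-0.     0.001 -0.275]
```

Emit:
{"fn": "drive_tool", "kwargs": {"series": [[0,[-20,20,-10],[0,0,0]],[0,[-50,50,-25],[0,0,0]],[0,[-80,80,-40],[0,0,0]],[0,[-112,112,-55],[0,0,0]],[0,[-144,144,-70],[0,0,0]]]}}

```text
time_s: 0.8
ee_pos: [242.8, 382.9, 284.5]
ee_rot: [180.0, -0.0, 76.3]
force: [2.3, -0.2, 1.3]
gripper_width: 91.0
```

Emit:
{"fn": "drive_tool", "kwargs": {"series": [[0,[-30,30,-10],[0,0,-0.05]],[0,[-60,60,-20],[0,0,-0.1]],[0,[-92,92,-30],[0,0,-0.15]],[0,[-124,124,-40],[0,0,-0.2]],[0,[-155,155,-50],[0,0,-0.25]]]}}

```text
time_s: 1.3
ee_pos: [356.5, 195.3, 334.6]
ee_rot: [180.0, -0.0, 90.7]
force: [1.0, 0.2, -0.4]
gripper_width: 90.9
```

```bash
python3 -c "
from h import *
plan([400,130,350],92,quiet=True)"
```

```text
t 1.3 pos [356.5 195.3 334.6] rot [ 1.7996e+02 -2.0000e-02  9.0710e+01] w 90.9 F [ 1.   0.2 -0.4]
shift [-65.9  42.7 -15.4] turn [ 0.0008 -0.0004 -0.0225] rows 2
```

Emit:
{"fn": "drive_tool", "kwargs": {"series": [[0,[-25,15,-5],[0,0,-0.01]],[0,[-50,35,-10],[0,0,-0.02]],[0,[-66,43,-15],[0,0,-0.022]],[0,[-66,43,-15],[0,0,-0.022]],[0,[-66,43,-15],[0,0,-0.022]]]}}

```text
time_s: 1.8
ee_pos: [399.4, 131.7, 348.8]
ee_rot: [-180.0, -0.0, 91.8]
force: [0.4, 0.5, -0.8]
gripper_width: 91.4
```

```bash
python3 - <<'E'
from h import *
f=grab('wrist','w1')
a=cv2.resize(f['bgr'],(800,600),interpolation=cv2.INTER_CUBIC);cv2.imwrite('pics/w1z.png',a)
print(f['origin'],f['orientation'])
E
```

```text
[331.62843378 128.69466446 520.34326952] [ 1.66034029e+02 -1.15663607e-01  9.17536406e+01]
```

View pics/w1z.png

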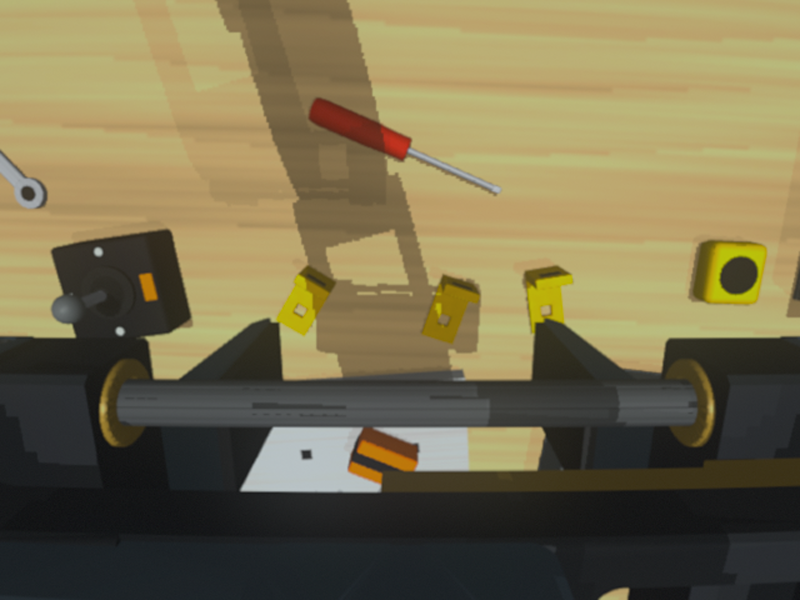

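```bash
python3 - <<'E'
import cv2
a=cv2.imread('pics/w1.png')[200:290,210:470]
cv2.imwrite('pics/w1b.png',cv2.resize(a,None,fx=3,fy=3,interpolation=cv2.INTER_CUBIC))
E
```

```text
(no output)
```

View pics/w1b.png

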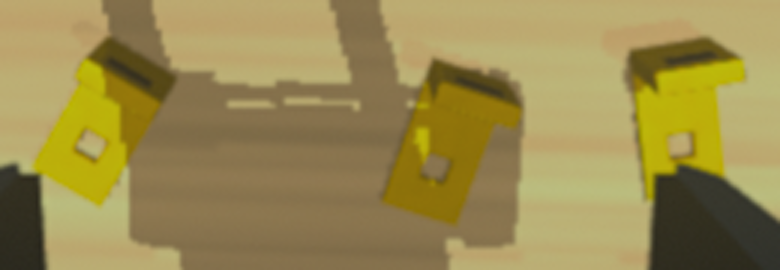

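```bash
python3 - <<'E'
from h import *
f=env.grab_frame('wrist')
P=lambda u,v,z=5:onz(f,210+(u)/3,200+(v)/3,z)[:2]
for n,h,c1,c2,a,b in [('b1',(92,145),(35,165),(102,205),(35,165),(77,82)),('b2',(436,167),(383,200),(457,224),(383,200),(428,75)),('b3',(681,146),(648,200),None,(648,200),(640,92))]:
    H=P(*h)
    e=P(*b)-P(*a); y2=np.degrees(np.arctan2(-e[1],-e[0]))
    out=[n,H.round(1),'side-edge yaw',y2.round(1)]
    if c2:
        d=P(*c2)-P(*c1);m=(P(*c2)+P(*c1))/2;out+=['end-edge yaw',np.degrees(np.arctan2(-d[0],d[1])).round(1),'len',np.linalg.norm(d).round(1),'mid-hole',np.linalg.norm(m-H).round(1),'yaw mid',np.degrees(np.arctan2(*(m-H)[::-1])).round(1)]
    print(*out)
E
```

```text
b1 [478.3  21.2] side-edge yaw -27.0 end-edge yaw -31.0 len 34.8 mid-hole 22.0 yaw mid -29.8
b2 [483.7 175.2] side-edge yaw -16.7 end-edge yaw -17.0 len 35.6 mid-hole 22.3 yaw mid -15.9
b3 [470.5 284.5] side-edge yaw 9.4
```

Emit:
{"fn": "drive_tool", "kwargs": {"series": [[0,[-10,40,0],[0,0,-0.02]],[0,[-25,85,0],[0,0,-0.05]],[0,[-40,135,5],[0,0,-0.08]],[0,[-55,185,10],[0,0,-0.08]],[0,[-70,230,18],[0,0,-0.08]]]}}

```text
time_s: 2.4
ee_pos: [630.5, 70.9, 331.3]
ee_rot: [180.0, -0.0, 96.5]
force: [0.4, 0.9, -0.3]
gripper_width: 91.4
```

Emit:
{"fn": "drive_tool", "kwargs": {"series": [[0,[0,0,0],[0,0,0]],[0,[0,0,0],[0,0,0]],[0,[0,0,0],[0,0,0]],[0,[0,0,0],[0,0,0]],[0,[0,0,0],[0,0,0]]]}}

```text
time_s: 2.9
ee_pos: [628.1, 70.5, 332.9]
ee_rot: [179.9, -0.0, 96.5]
force: [-0.0, -0.1, -0.4]
gripper_width: 91.1
```

```bash
python3 - <<'E'
from h import *
f=grab('wrist','w2')
a=f['bgr'];cv2.imwrite('pics/w2z.png',cv2.resize(a,(800,600),interpolation=cv2.INTER_CUBIC))
print(env.state()['ee_pos'],f['origin'],f['orientation'])
E
```

```text
[628.20631141  70.37349231 332.69709043] [560.27087466  62.00702958 504.25402735] [ 1.65885889e+02 -8.52756045e-02  9.64523611e+01]
```

View pics/w2z.png

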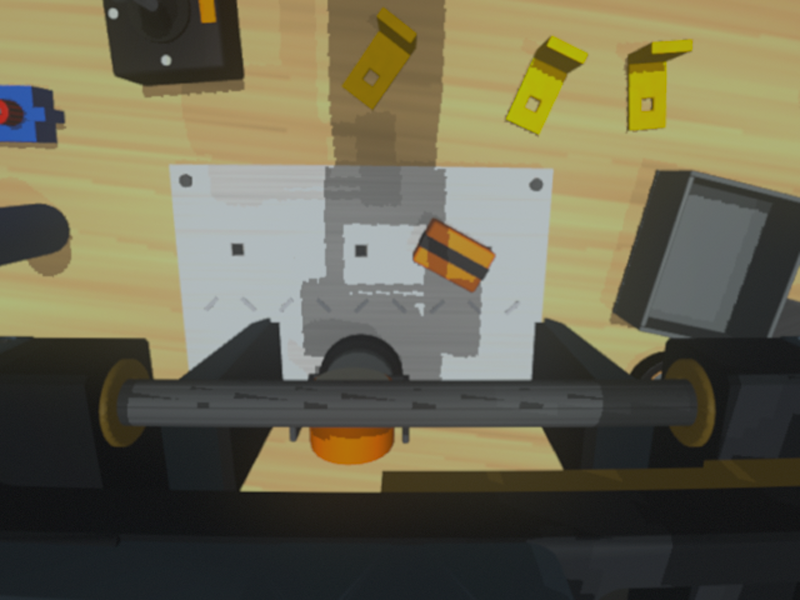

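```bash
python3 - <<'E'
from h import *
f=env.grab_frame('wrist');im=cv2.imread('pics/w2.png');f['bgr']=im
g=cv2.cvtColor(im,cv2.COLOR_BGR2GRAY).astype(float)
H=[]
for (u,v) in [(237*.8,249*.8),(361*.8,250*.8)]:
    u0,v0=int(u),int(v);w=g[v0-10:v0+11,u0-10:u0+11];m=np.clip(np.median(w)-25-w,0,None);m[w>95]=0
    yy,xx=np.mgrid[v0-10:v0+11,u0-10:u0+11];c=((m*xx).sum()/m.sum(),(m*yy).sum()/m.sum())
    p=onz(f,*c,25);print(c,p.round(1));H.append(p[:2])
d=H[1]-H[0];print(np.linalg.norm(d),'deck yaw',np.degrees(np.arctan2(-d[0],d[1])))
print('third',H[1]+d)
for (u,v) in [(186,180),(536,184)]: print('bolt',onz(f,u*.8,v*.8,25).round(1))
for (u,v) in [(170,165),(553,169)]: print('corner',onz(f,u*.8,v*.8,25).round(1))
hsv=cv2.cvtColor(im,cv2.COLOR_BGR2HSV)
# block
a=im[160:250,320:405];cv2.imwrite('pics/blk.png',cv2.resize(a,None,fx=6,fy=6,interpolation=cv2.INTER_CUBIC))
a=im[0:115,260:570];cv2.imwrite('pics/br2.png',cv2.resize(a,(800,297),interpolation=cv2.INTER_CUBIC))
E
```

```text
(np.float64(189.5902070902071), np.float64(199.32695682695683)) [651.3 -92.9  25. ]
(np.float64(288.44909344490935), np.float64(200.41405160390516)) [639.4  26.7  25. ]
120.13170480337287 deck yaw 5.680348442781465
third [627.5265788  146.22668512]
bolt [ 590.6 -143.6   25. ]
bolt [557.9 184.8  25. ]
corner [ 578.3 -159.1   25. ]
corner [542.4 198.4  25. ]
```

View pics/blk.png

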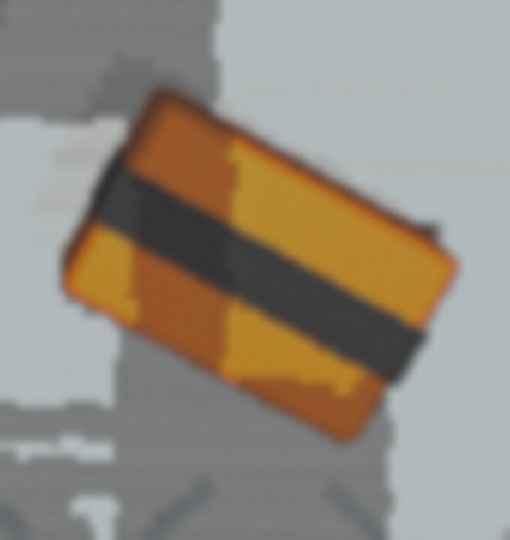

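View pics/br2.png

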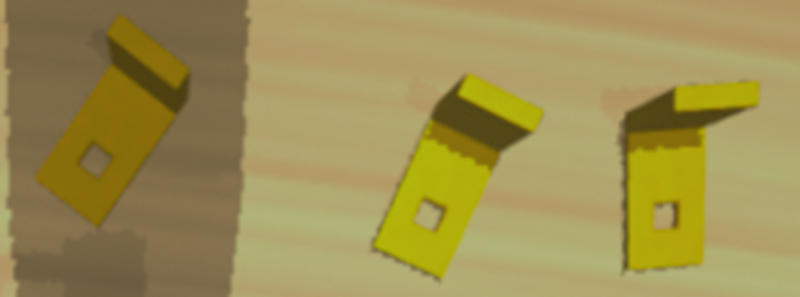

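```bash
python3 - <<'E'
from h import *
f=env.grab_frame('wrist')
c=np.array([onz(f,320+u/6,160+v/6,60)[:2] for u,v in [(160,88),(457,265),(350,442),(68,285)]])
print(c.round(1),c.mean(0).round(1))
for i in range(4):
    d=c[(i+1)%4]-c[i];print(np.linalg.norm(d).round(1),np.degrees(np.arctan2(d[1],d[0])).round(1))
s=310/800
P=lambda u,v,z:onz(f,260+u*s,0+v*s,z)[:2]
for n,h,leg,e in [('b1',(95,160),[(119,14),(189,70),(182,88),(106,32)],[(37,178),(98,226)]),('b2',(430,215),[(466,74),(543,110),(532,132),(458,96)],[(374,248),(441,280)]),('b3',(666,216),[(674,88),(759,82),(760,104),(675,110)],[(625,270),(704,263)])]:
    L=np.array([P(*q,50) for q in leg]).mean(0);H=P(*h,5);E=[P(*q,5) for q in e];m=(E[0]+E[1])/2;d=E[1]-E[0];d2=P(*leg[1],50)-P(*leg[0],50)
    v=H-L;print(n,'H',H.round(1),'L',L.round(1),'dist',np.linalg.norm(v).round(1),'yaw HL',np.degrees(np.arctan2(v[1],v[0])).round(1),'end',np.degrees(np.arctan2(-d[0],d[1])).round(1),'legtop',np.degrees(np.arctan2(-d2[0],d2[1])).round(1))
# crate rim corners
for u,v in [(692,172),(800,203),(745,338),(642,330)]: print(onz(f,u*.8,v*.8,65).round(0))
E
```

```text
[[598.   90.3]
 [624.3 149.7]
 [660.4 134.7]
 [636.3  77.8]] [629.7 113.1]
65.0 66.1
39.0 -22.7
61.8 -112.9
40.3 161.8
b1 H [478.9  19.8] L [442.2  41.2] dist 42.4 yaw HL -30.4 end -30.9 legtop -30.4
b2 H [484.8 174.7] L [444.7 186.1] dist 41.6 yaw HL -15.8 end -17.3 legtop -15.7
b3 H [471.4 284.2] L [430.  275.8] dist 42.2 yaw HL 11.5 end 12.1 legtop 11.7
[532. 309.  65.]
[545. 415.  65.]
[675. 398.  65.]
[678. 296.  65.]
```

```bash
python3 -c "
from h import *
plan([629.7,113.1,110],66.5)"
```

```text
t 3.05 pos [628.5  70.1 332.3] rot [179.93  -0.    96.46] w 91.2 F [ 0.8  1.3 -0.7]
shift [ 42.6   5.8 222.3] turn [ 1.200e-03 -4.000e-04  5.228e-01] rows 6
1 [ 7.  1. 37.] [ 0.    -0.     0.087]
2 [14.  2. 74.] [ 0.    -0.     0.174]
3 [ 21.   3. 111.] [ 0.001 -0.     0.261]
4 [ 28.   4. 148.] [ 0.001 -0.     0.349]
5 [ 35.   5. 185.] [ 0.001 -0.     0.436]
6 [ 43.   6. 222.] [ 0.001 -0.     0.523]
```

Emit:
{"fn": "drive_tool", "kwargs": {"series": [[0,[10,1,30],[0,0,0.105]],[0,[20,2,70],[0,0,0.21]],[0,[30,4,115],[0,0,0.315]],[0,[40,6,160],[0,0,0.42]],[0,[42.6,6,200],[0,0,0.523]]]}}

```text
time_s: 3.55
ee_pos: [629.5, 113.7, 129.7]
ee_rot: [-180.0, -0.0, 66.3]
force: [1.4, 0.1, 0.0]
gripper_width: 91.2
```

```bash
python3 -c "
from h import *
plan([629.7,113.1,32],66.5)"
```

```text
t 3.55 pos [629.5 113.7 129.7] rot [-1.7998e+02 -2.0000e-02  6.6270e+01] w 91.2 F [1.4 0.1 0. ]
shift [-0.5  0.4 97.7] turn [-0.0004 -0.0003 -0.0041] rows 3
1 [-0.  0. 33.] [-0.    -0.    -0.001]
2 [-0.  0. 65.] [-0.    -0.    -0.003]
3 [-1.  0. 98.] [-0.    -0.    -0.004]
```

Emit:
{"fn": "drive_tool", "kwargs": {"series": [[0,[0,0,30],[0,0,0]],[0,[0,0,60],[0,0,0]],[0,[0,0,85],[0,0,0]],[0,[0,0,98],[0,0,0]],[0,[0,0,98],[0,0,0]]]}}

```text
time_s: 4.05
ee_pos: [629.0, 112.7, 31.8]
ee_rot: [-179.8, 0.1, 66.5]
force: [0.5, -0.2, 0.3]
gripper_width: 91.4
```

Emit:
{"fn": "drive_tool", "kwargs": {"series": [[0.5,[0,0,0],[0,0,0]],[0.5,[0,0,0],[0,0,0]],[0.5,[0,0,0],[0,0,0]],[0.5,[0,0,0],[0,0,0]],[0.5,[0,0,0],[0,0,0]]], "squeeze": 15}}

```text
time_s: 4.55
ee_pos: [630.9, 113.0, 34.7]
ee_rot: [179.9, -0.1, 66.5]
force: [-0.7, -0.2, 4.7]
gripper_width: 65.3
```

Emit:
{"fn": "drive_tool", "kwargs": {"series": [[0.5,[0,0,-15],[0,0,0]],[0.5,[0,0,-40],[0,0,0]],[0.5,[0,0,-75],[0,0,0]],[0.5,[0,0,-110],[0,0,0]],[0.5,[0,0,-110],[0,0,0]]]}}

```text
time_s: 5.05
ee_pos: [633.3, 113.4, 149.0]
ee_rot: [179.5, -0.3, 66.5]
force: [0.3, 0.6, -0.9]
gripper_width: 65.6
```

```bash
python3 -c "
from h import *
plan([608,362,140],84)"
```

```text
t 5.05 pos [633.3 113.4 149. ] rot [179.49  -0.33  66.47] w 65.6 F [ 0.3  0.6 -0.9]
shift [ 217.8 -122.5    9.1] turn [ 0.0098 -0.0044 -0.306 ] rows 6
1 [ 36. -20.   2.] [ 0.002 -0.001 -0.051]
2 [ 73. -41.   3.] [ 0.003 -0.001 -0.102]
3 [109. -61.   5.] [ 0.005 -0.002 -0.153]
4 [145. -82.   6.] [ 0.007 -0.003 -0.204]
5 [ 182. -102.    8.] [ 0.008 -0.004 -0.255]
6 [ 218. -123.    9.] [ 0.01  -0.004 -0.306]
```

Emit:
{"fn": "drive_tool", "kwargs": {"series": [[0.5,[30,-16,0],[0,0,-0.06]],[0.5,[70,-39,0],[0,0,-0.12]],[0.5,[112,-63,0],[0,0,-0.18]],[0.5,[154,-86,0],[0,0,-0.24]],[0.5,[195,-109,0],[0,0,-0.306]]]}}

```text
time_s: 5.55
ee_pos: [607.2, 336.6, 142.2]
ee_rot: [-179.9, 0.1, 84.1]
force: [0.9, 0.9, -0.9]
gripper_width: 65.5
```

```bash
python3 -c "
from h import *
plan([608,362,28],84)
f=grab('side','s1')
cv2.imwrite('pics/s1z.png',cv2.resize(f['bgr'][60:260,180:440],None,fx=3,fy=3))"
```

```text
t 5.55 pos [607.2 336.6 142.2] rot [-1.7991e+02  6.0000e-02  8.4140e+01] w 65.5 F [ 0.9  0.9 -0.9]
shift [ 25.5  -1.6 114.1] turn [-0.0015  0.001   0.0024] rows 3
1 [ 8. -1. 38.] [-0.001  0.     0.001]
2 [17. -1. 76.] [-0.001  0.001  0.002]
3 [ 25.  -2. 114.] [-0.002  0.001  0.002]
```

View pics/s1z.png

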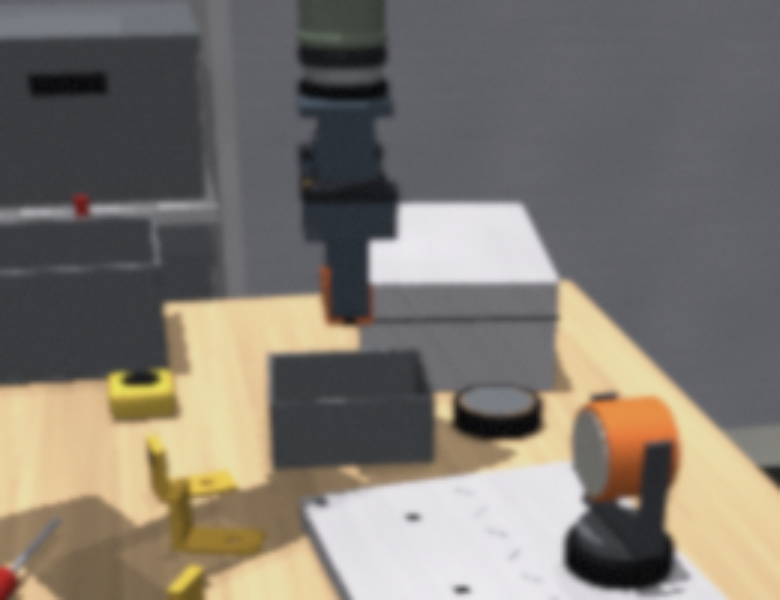

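```bash
python3 -c "
from h import *
f=env.grab_frame('scene')
for z in (0,100,120): print(onz(f,510,398,0).round(), onz(f,540,298,z).round(), onz(f,515,365,z).round())
g=env.grab_frame('side')
print(onz(g,180+368/3,60+370/3,0).round(),onz(g,180+368/3,60+282/3,100).round(),onz(g,180+368/3,60+282/3,130).round())
"
```

```text
[837. 450.   0.] [506. 504.   0.] [745. 456.   0.]
[837. 450.   0.] [635. 481. 100.] [848. 439. 100.]
[837. 450.   0.] [661. 476. 120.] [868. 436. 120.]
[659. 534.   0.] [658. 525. 100.] [642. 432. 130.]
```

Emit:
{"fn": "drive_tool", "kwargs": {"series": [[0.5,[12,-1,20],[0,0,0]],[0.5,[25,-2,45],[0,0,0]],[0.5,[25,-2,80],[0,0,0]],[0.5,[25,-2,104],[0,0,0]],[0.5,[25,-2,106],[0,0,0]]]}}

```text
time_s: 6.2
ee_pos: [606.1, 357.2, 32.6]
ee_rot: [-179.6, 0.3, 83.9]
force: [-0.7, -0.9, -1.0]
gripper_width: 65.1
```

Emit:
{"fn": "drive_tool", "kwargs": {"series": [[0.5,[0,0,0],[0,0,0]],[0.16,[0,0,0],[0,0,0]],[0.16,[0,0,0],[0,0,0]],[0.16,[0,0,0],[0,0,0]],[0.16,[0,0,0],[0,0,0]]]}}

```text
time_s: 6.7
ee_pos: [609.2, 360.4, 38.5]
ee_rot: [179.9, -0.1, 84.0]
force: [0.0, -0.2, -0.2]
gripper_width: 76.5
```

Emit:
{"fn": "drive_tool", "kwargs": {"series": [[0.16,[0,0,-20],[0,0,0]],[0.16,[0,0,-60],[0,0,0]],[0.16,[0,0,-100],[0,0,0]],[0.16,[0,0,-140],[0,0,0]],[0.16,[0,0,-160],[0,0,0]]]}}

```text
time_s: 7.2
ee_pos: [610.0, 361.0, 202.6]
ee_rot: [179.7, -0.2, 84.0]
force: [0.5, 0.1, 0.3]
gripper_width: 76.4
```

```bash
python3 -c "
from h import *
plan([444.7-5,186.1,150],-16.5)
f=grab('scene','c2')
cv2.imwrite('pics/c2z.png',cv2.resize(f['bgr'][190:350,300:560],None,fx=3,fy=3))"
```

```text
t 7.2 pos [610.  361.  202.6] rot [179.66  -0.25  84.  ] w 76.4 F [0.5 0.1 0.3]
shift [-192.  -151.4   50.9] turn [ 5.0000e-04 -8.3000e-03  1.7541e+00] rows 13
1 [-15. -12.   4.] [ 0.    -0.001  0.135]
2 [-30. -23.   8.] [ 0.    -0.001  0.27 ]
3 [-44. -35.  12.] [ 0.    -0.002  0.405]
4 [-59. -47.  16.] [ 0.    -0.003  0.54 ]
5 [-74. -58.  20.] [ 0.    -0.003  0.675]
6 [-89. -70.  23.] [ 0.    -0.004  0.81 ]
7 [-103.  -82.   27.] [ 0.    -0.004  0.945]
8 [-118.  -93.   31.] [ 0.    -0.005  1.079]
9 [-133. -105.   35.] [ 0.    -0.006  1.214]
10 [-148. -116.   39.] [ 0.    -0.006  1.349]
11 [-162. -128.   43.] [ 0.    -0.007  1.484]
12 [-177. -140.   47.] [ 0.    -0.008  1.619]
13 [-192. -151.   51.] [ 1.000e-03 -8.000e-03  1.754e+00]
```

View pics/c2z.png

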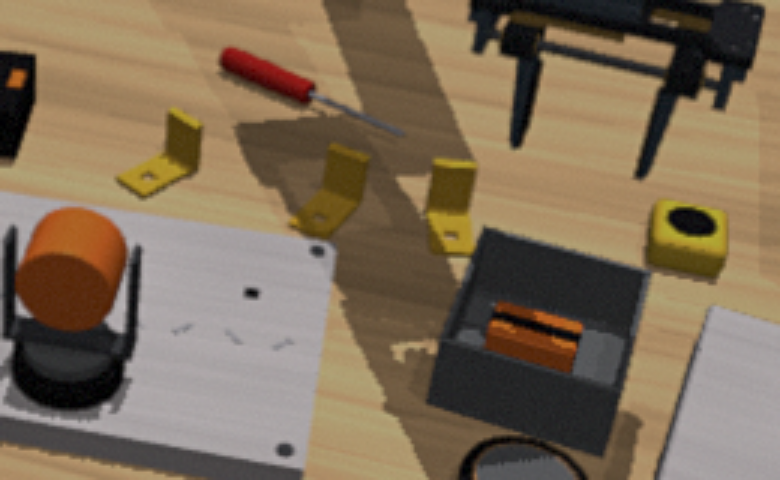

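```bash
python3 -c "
from h import *
plan([430,275.8,130],11.5)"
```

```text
t 7.25 pos [610.9 361.5 205.1] rot [179.47  -0.39  84.  ] w 76.7 F [1.4 0.  2.1]
shift [-104.7 -171.7   72.8] turn [ 0.0038 -0.0117  1.2654] rows 10
1 [-10. -17.   7.] [ 0.    -0.001  0.127]
2 [-21. -34.  15.] [ 0.001 -0.002  0.253]
3 [-31. -51.  22.] [ 0.001 -0.004  0.38 ]
4 [-42. -69.  29.] [ 0.002 -0.005  0.506]
5 [-52. -86.  36.] [ 0.002 -0.006  0.633]
6 [ -63. -103.   44.] [ 0.002 -0.007  0.759]
7 [ -73. -120.   51.] [ 0.003 -0.008  0.886]
8 [ -84. -137.   58.] [ 0.003 -0.009  1.012]
9 [ -94. -154.   66.] [ 0.003 -0.011  1.139]
10 [-105. -172.   73.] [ 0.004 -0.012  1.265]
```

Emit:
{"fn": "drive_tool", "kwargs": {"series": [[0.4,[-10,-20,0],[0,0,0.13]],[0.4,[-25,-40,0],[0,0,0.26]],[0.4,[-40,-65,5],[0,0,0.39]],[0.4,[-55,-90,15],[0,0,0.52]],[0.4,[-66,-108,25],[0,0,0.65]]]}}

```text
time_s: 7.75
ee_pos: [492.5, 304.9, 171.8]
ee_rot: [-180.0, 0.1, 46.5]
force: [-0.1, -0.7, -0.2]
gripper_width: 54.6
```

```bash
python3 -c "
from h import *
plan([430,275.8,130],11.5)"
```

```text
t 7.75 pos [492.5 304.9 171.8] rot [-1.7998e+02  5.0000e-02  4.6450e+01] w 54.6 F [-0.1 -0.7 -0.2]
shift [-64.1 -25.2  41.9] turn [-1.0e-04  1.0e-03  6.1e-01] rows 5
1 [-13.  -5.   8.] [-0.     0.     0.122]
2 [-26. -10.  17.] [-0.     0.     0.244]
3 [-38. -15.  25.] [-0.     0.001  0.366]
4 [-51. -20.  34.] [-0.     0.001  0.488]
5 [-64. -25.  42.] [-0.     0.001  0.61 ]
```

Emit:
{"fn": "drive_tool", "kwargs": {"series": [[0.4,[-13,-5,8],[0,0,0.13]],[0.4,[-26,-10,17],[0,0,0.26]],[0.4,[-40,-15,28],[0,0,0.39]],[0.4,[-54,-21,38],[0,0,0.52]],[0.4,[-64,-25,42],[0,0,0.61]]]}}

```text
time_s: 8.25
ee_pos: [430.5, 275.4, 129.0]
ee_rot: [179.9, 0.2, 11.6]
force: [0.4, -1.3, 0.9]
gripper_width: 54.7
```

```bash
python3 -c "
from h import *
plan([430,275.8,16],11.5)
f=grab('wrist','w3')"
```

```text
t 8.25 pos [430.5 275.4 129. ] rot [1.7995e+02 1.6000e-01 1.1560e+01] w 54.7 F [ 0.4 -1.3  0.9]
shift [-1.00e-01 -6.00e-01  1.13e+02] turn [0.0009 0.0027 0.0011] rows 3
1 [-0. -0. 38.] [0.    0.001 0.   ]
2 [-0. -0. 75.] [0.001 0.002 0.001]
3 [ -0.  -1. 113.] [0.001 0.003 0.001]
```

View pics/w3.png

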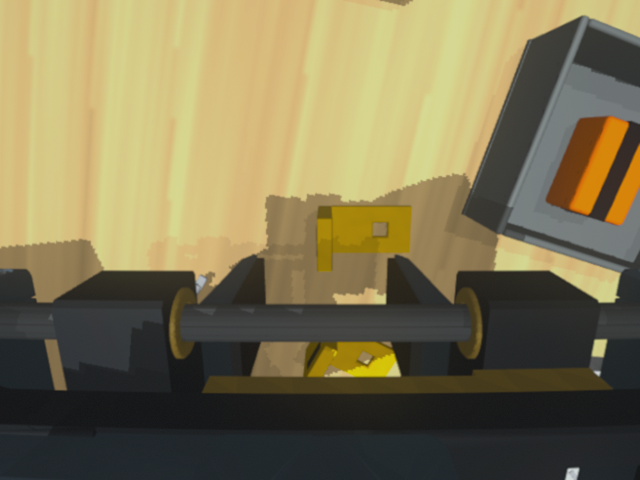

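Emit:
{"fn": "drive_tool", "kwargs": {"series": [[0.4,[0,0,30],[0,0,0]],[0.4,[0,0,65],[0,0,0]],[0.4,[0,0,95],[0,0,0]],[0.4,[0,0,112],[0,0,0]],[0.4,[0,0,112],[0,0,0]]]}}

```text
time_s: 8.8
ee_pos: [430.9, 275.4, 16.1]
ee_rot: [179.9, 0.3, 11.9]
force: [-0.0, -1.3, -0.2]
gripper_width: 54.6
```

Emit:
{"fn": "drive_tool", "kwargs": {"series": [[0.6,[0,0,0],[0,0,0]],[0.75,[0,0,0],[0,0,0]],[1,[0,0,0],[0,0,0]],[1,[0,0,0],[0,0,0]],[1,[0,0,0],[0,0,0]]], "squeeze": 25}}

```text
time_s: 9.3
ee_pos: [432.7, 276.6, 19.0]
ee_rot: [-180.0, -0.1, 11.8]
force: [-0.4, -0.5, -0.5]
gripper_width: 17.5
```

```bash
python3 -c "
from h import *
plan([430,275.8,16],11.5)
f=grab('wrist','w4')"
```

```text
t 9.3 pos [432.7 276.6  19. ] rot [-1.7997e+02 -7.0000e-02  1.1810e+01] w 17.5 F [-0.4 -0.5 -0.5]
shift [-2.8  0.2  3. ] turn [-0.0005 -0.0011  0.0054] rows 1
```

View pics/w4.png

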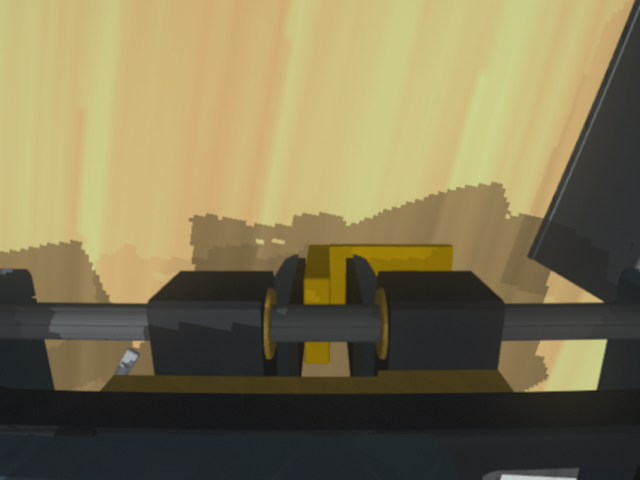

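Emit:
{"fn": "drive_tool", "kwargs": {"series": [[1,[0,0,0],[0,0,0]],[1,[0,0,0],[0,0,0]],[1,[0,0,0],[0,0,0]],[1,[0,0,0],[0,0,0]],[1,[0,0,0],[0,0,0]]]}}

```text
time_s: 9.85
ee_pos: [432.0, 276.2, 18.6]
ee_rot: [180.0, 0.0, 11.8]
force: [-2.9, -1.0, 5.7]
gripper_width: 9.9
```

Emit:
{"fn": "drive_tool", "kwargs": {"series": [[1,[0,0,-10],[0,0,0]],[1,[0,0,-30],[0,0,0]],[1,[0,0,-60],[0,0,0]],[1,[0,0,-90],[0,0,0]],[1,[0,0,-110],[0,0,0]]]}}

```text
time_s: 10.35
ee_pos: [433.4, 276.9, 130.8]
ee_rot: [-179.9, -0.2, 11.8]
force: [-0.2, -0.0, -2.1]
gripper_width: 9.7
```

Emit:
{"fn": "drive_tool", "kwargs": {"series": [[1,[0,0,0],[0,0,0]],[1,[0,0,0],[0,0,0]],[1,[0,0,0],[0,0,0]],[1,[0,0,0],[0,0,0]],[1,[0,0,0],[0,0,0]]]}}

```text
time_s: 10.85
ee_pos: [431.9, 276.1, 127.4]
ee_rot: [180.0, 0.1, 11.8]
force: [-0.3, 0.6, -1.0]
gripper_width: 9.6
```

```bash
python3 -c "
from h import *
plan([430,275.8,130],11.5)
f=grab('wrist','w5')
g=grab('side','s5')
cv2.imwrite('pics/s5z.png',cv2.resize(g['bgr'][120:280,150:410],None,fx=3,fy=3))"
```

```text
t 10.85 pos [431.9 276.1 127.4] rot [1.7996e+02 1.1000e-01 1.1800e+01] w 9.6 F [-0.3  0.6 -1. ]
shift [-1.9 -0.1 -2.6] turn [0.0006 0.002  0.0053] rows 1
```

View pics/w5.png

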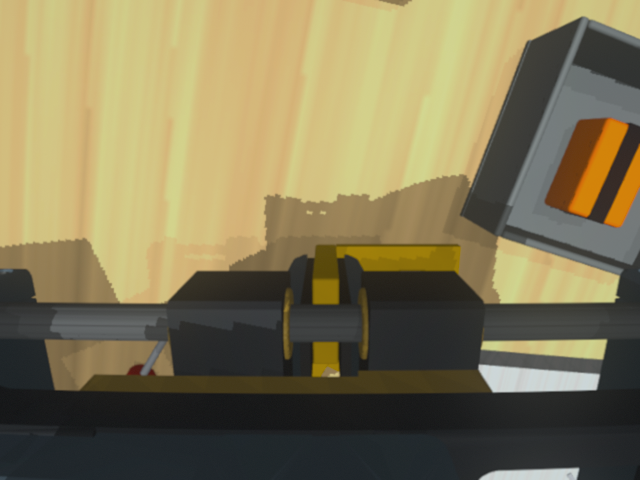

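View pics/s5z.png

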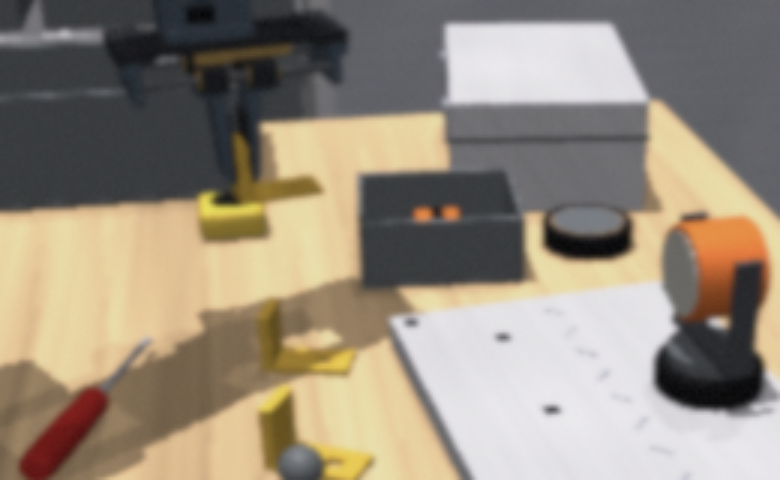

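```bash
cat >> h.py <<'E'
def toolpt(f,u,v,zt,s=None):
    s=s or env.state();Rt=rotm(s['ee_rot']);p=np.array(s['ee_pos'])
    o,d=ray(f,u,v);o=Rt.T@(o-p);d=Rt.T@d
    return o+d*(zt-o[2])/d[2]
E
python3 - <<'E'
from h import *
f=env.grab_frame('wrist');im=cv2.imread('pics/w5.png')
hsv=cv2.cvtColor(im,cv2.COLOR_BGR2HSV)
m=cv2.inRange(hsv,(22,170,60),(34,255,255))
for u in (318,326,334,370,400,430,450):
    c=np.where(m[225:300,u])[0];print(u,225+c[0], hsv[225+c[0]+5,u], 'z14',toolpt(f,u,225+c[0]-.0,14).round(1),'z-31',toolpt(f,u,225+c[0],-31).round(1))
r=np.where(m[258,350:])[0];print('end',350+r[-1],toolpt(f,350+r[-1]+.5,258,14).round(1))
r=np.where(m[262,300:350])[0];print('leg cols',300+r[0],300+r[-1],toolpt(f,300+r[0],262,-31).round(1),toolpt(f,300+r[-1]+1,262,-31).round(1))
E
```

```text
318 245 [ 23 202  92] z14 [ -3.8 -17.3  14. ] z-31 [ -2.9 -29.4 -31. ]
326 245 [ 23 208  92] z14 [  0.  -17.3  14. ] z-31 [  0.  -29.4 -31. ]
334 245 [ 24 213  91] z14 [  3.9 -17.3  14. ] z-31 [  2.9 -29.4 -31. ]
370 245 [ 23 239 161] z14 [ 21.2 -17.2  14. ] z-31 [ 16.  -29.4 -31. ]
400 245 [ 24 239 157] z14 [ 35.6 -17.2  14. ] z-31 [ 26.9 -29.4 -31. ]
430 245 [ 24 239 156] z14 [ 50.1 -17.2  14. ] z-31 [ 37.9 -29.4 -31. ]
450 245 [ 24 237 138] z14 [ 59.8 -17.2  14. ] z-31 [ 45.3 -29.3 -31. ]
end 459 [ 65.  -10.7  14. ]
leg cols 314 336 [ -4.4 -22.9 -31. ] [  4.  -22.9 -31. ]
```

```bash
python3 -c "
from h import *
plan([590,60,140],5.68)"
```

```text
t 11.0 pos [432.3 276.3 128. ] rot [1.7999e+02 4.0000e-02 1.1800e+01] w 10.1 F [ 0.4  0.2 -2.2]
shift [110.1 244.  -12.1] turn [0.0002 0.0007 0.1069] rows 6
1 [18. 41. -2.] [0.    0.    0.018]
2 [37. 81. -4.] [0.    0.    0.036]
3 [ 55. 122.  -6.] [0.    0.    0.053]
4 [ 73. 163.  -8.] [0.    0.    0.071]
5 [ 92. 203. -10.] [0.    0.001 0.089]
6 [110. 244. -12.] [0.    0.001 0.107]
```

Emit:
{"fn": "drive_tool", "kwargs": {"series": [[1,[12,30,-4],[0,0,0.02]],[1,[30,68,-8],[0,0,0.04]],[1,[50,110,-12],[0,0,0.06]],[1,[70,153,-12],[0,0,0.08]],[1,[88,195,-12],[0,0,0.107]]]}}

```text
time_s: 11.5
ee_pos: [559.6, 101.9, 140.6]
ee_rot: [-180.0, -0.0, 5.6]
force: [0.9, 0.3, -1.2]
gripper_width: 9.6
```

Emit:
{"fn": "drive_tool", "kwargs": {"series": [[1,[16,36,0],[0,0,0]],[1,[22,49,0],[0,0,0]],[1,[22,49,0],[0,0,0]],[1,[22,49,0],[0,0,0]],[1,[22,49,0],[0,0,0]]]}}

```text
time_s: 12.0
ee_pos: [584.2, 58.3, 140.3]
ee_rot: [-180.0, 0.0, 5.8]
force: [-1.3, 0.2, -1.9]
gripper_width: 9.6
```

Emit:
{"fn": "drive_tool", "kwargs": {"series": [[1,[0,0,0],[0,0,0]],[1,[0,0,0],[0,0,0]],[1,[0,0,0],[0,0,0]],[1,[0,0,0],[0,0,0]],[1,[0,0,0],[0,0,0]]]}}

```text
time_s: 12.5
ee_pos: [585.1, 57.0, 140.5]
ee_rot: [-180.0, -0.0, 5.7]
force: [-0.0, -0.5, -2.1]
gripper_width: 9.8
```

```bash
python3 -c "
from h import *
plan([590,60,140],5.68)
f=grab('wrist','w6')"
```

```text
t 12.5 pos [585.1  57.  140.5] rot [-179.99   -0.      5.68] w 9.8 F [-0.  -0.5 -2.1]
shift [ 5.2 -2.5  0.5] turn [-0.0001 -0.0001  0.    ] rows 1
```

View pics/w6.png

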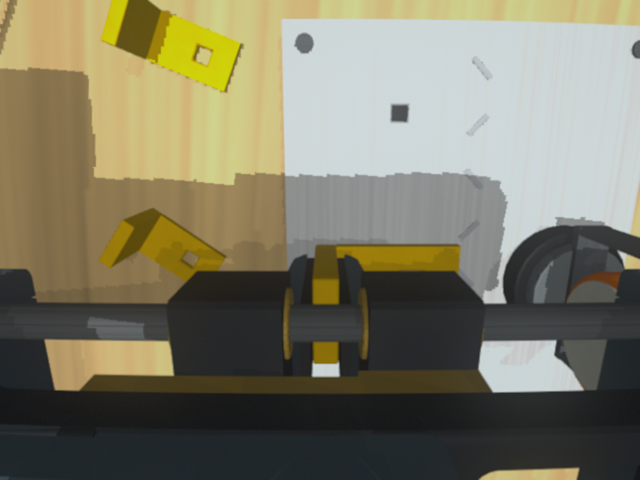

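```bash
cat >> h.py <<'E'
def dark(f,u,v,r=12,thr=95,z=25):
    g=cv2.cvtColor(f['bgr'],cv2.COLOR_BGR2GRAY).astype(float);u0,v0=int(u),int(v)
    w=g[v0-r:v0+r+1,u0-r:u0+r+1];bg=np.median(w);dk=w.min();m=np.clip((bg-w)/(bg-dk),0,1);m[m<.3]=0
    yy,xx=np.mgrid[v0-r:v0+r+1,u0-r:u0+r+1];c=((m*xx).sum()/m.sum(),(m*yy).sum()/m.sum())
    return c,onz(f,*c,z)
E
python3 - <<'E'
from h import *
f=grab('wrist');print(dark(f,400,113),onz(f,304,43,25))
f=grab('side');print(dark(f,180+503/3+150-180,120+337/3,r=5),dark(f,150+552/3,120+409/3,r=5))
f=grab('scene');print(dark(f,300+252/3,190+293/3,r=5))
E
```

```text
((np.float64(399.2567123153193), np.float64(112.60683257252246)), array([627.43292851, 146.11437789,  25.        ])) [558.08591352 184.28846946  25.        ]
((np.float64(317.16717325227955), np.float64(231.93414387031405)), array([627.00099581, 148.00790359,  25.        ])) ((np.float64(333.02526132404176), np.float64(256.1951219512195)), array([638.10247762,  28.73870592,  25.        ]))
((np.float64(383.4760779681039), np.float64(287.24217365623156)), array([626.50004141, 148.23715166,  25.        ]))
```

```bash
python3 -c "
from h import *
plan([585.6,142.7,70],5.68)"
```

```text
t 12.7 pos [585.2  56.9 140.4] rot [-180.     -0.      5.67] w 10.0 F [-0.   0.4 -1.2]
shift [  8.9 -85.4  70.4] turn [-0.0001 -0.0001 -0.0002] rows 3
1 [  3. -28.  23.] [-0. -0. -0.]
2 [  6. -57.  47.] [-0. -0. -0.]
3 [  9. -85.  70.] [-0. -0. -0.]
```

Emit:
{"fn": "drive_tool", "kwargs": {"series": [[1,[3,-25,15],[0,0,0]],[1,[6,-55,35],[0,0,0]],[1,[8.9,-80,60],[0,0,0]],[1,[8.9,-85.4,70],[0,0,0]],[1,[8.9,-85.4,70],[0,0,0]]]}}

```text
time_s: 13.2
ee_pos: [584.3, 143.0, 68.7]
ee_rot: [180.0, 0.2, 5.8]
force: [0.1, 0.2, -1.4]
gripper_width: 9.8
```

Emit:
{"fn": "drive_tool", "kwargs": {"series": [[1,[0,0,0],[0,0,0]],[1,[0,0,0],[0,0,0]],[1,[0,0,0],[0,0,0]],[1,[0,0,0],[0,0,0]],[1,[0,0,0],[0,0,0]]]}}

```text
time_s: 13.7
ee_pos: [585.8, 142.4, 70.9]
ee_rot: [-180.0, -0.1, 5.6]
force: [0.2, -0.3, -1.3]
gripper_width: 10.2
```

```bash
python3 -c "
from h import *
plan([585.6,142.7,45],5.68)"
```

```text
t 13.7 pos [585.8 142.4  70.9] rot [-1.7999e+02 -5.0000e-02  5.6400e+00] w 10.2 F [ 0.2 -0.3 -1.3]
shift [-0.2 -0.3 25.9] turn [-0.0002 -0.0009 -0.0008] rows 1
```

Emit:
{"fn": "drive_tool", "kwargs": {"series": [[1,[0,0,8],[0,0,0]],[1,[0,0,16],[0,0,0]],[1,[-0.2,-0.3,22],[0,0,0]],[1,[-0.2,-0.3,26],[0,0,0]],[1,[-0.2,-0.3,26],[0,0,0]]]}}

```text
time_s: 14.2
ee_pos: [585.2, 143.1, 44.0]
ee_rot: [-180.0, 0.0, 5.7]
force: [-0.1, 0.3, -1.4]
gripper_width: 10.0
```

Emit:
{"fn": "drive_tool", "kwargs": {"series": [[1,[0,0,0],[0,0,0]],[1,[0,0,0],[0,0,0]],[1,[0,0,0],[0,0,0]],[1,[0,0,0],[0,0,0]],[1,[0,0,0],[0,0,0]]]}}

```text
time_s: 14.7
ee_pos: [585.4, 143.0, 44.4]
ee_rot: [-180.0, -0.0, 5.7]
force: [0.1, -1.1, -1.5]
gripper_width: 9.8
```

```bash
python3 -c "
from h import *
plan([585.6,142.7,44],5.68)"
```

```text
t 14.7 pos [585.4 143.   44.4] rot [-180.     -0.      5.67] w 9.8 F [ 0.1 -1.1 -1.5]
shift [0.2 0.4 0.4] turn [-0.0001 -0.0001 -0.0001] rows 1
```

Emit:
{"fn": "drive_tool", "kwargs": {"series": [[1,[0.2,0.3,0.5],[0,0,0]],[1,[0.2,0.3,1],[0,0,0]],[1,[0.2,0.3,1.5],[0,0,0]],[1,[0.2,0.3,1.5],[0,0,0]],[1,[0.2,0.3,1.5],[0,0,0]]]}}

```text
time_s: 15.2
ee_pos: [585.7, 142.8, 43.6]
ee_rot: [-180.0, -0.0, 5.7]
force: [-1.2, -0.0, 6.0]
gripper_width: 9.6
```

Emit:
{"fn": "drive_tool", "kwargs": {"series": [[0.85,[0,0,0],[0,0,0]],[0.7,[0,0,0],[0,0,0]],[0.6,[0,0,0],[0,0,0]],[0.6,[0,0,0],[0,0,0]],[0.6,[0,0,0],[0,0,0]]]}}

```text
time_s: 15.7
ee_pos: [585.6, 142.8, 42.7]
ee_rot: [-180.0, 0.0, 5.7]
force: [0.5, -0.1, 0.7]
gripper_width: 36.3
```

Emit:
{"fn": "drive_tool", "kwargs": {"series": [[0.6,[0,0,-20],[0,0,0]],[0.6,[0,0,-50],[0,0,0]],[0.6,[0,0,-85],[0,0,0]],[0.6,[0,20,-100],[0,0,0]],[0.6,[0,50,-105],[0,0,0]]]}}

```text
time_s: 16.2
ee_pos: [591.9, 93.9, 150.5]
ee_rot: [-180.0, -0.3, 5.8]
force: [0.1, 0.6, -0.6]
gripper_width: 36.5
```

Emit:
{"fn": "drive_tool", "kwargs": {"series": [[0.6,[0,0,0],[0,0,0]],[0.6,[0,0,0],[0,0,0]],[0.6,[0,0,0],[0,0,0]],[0.6,[0,0,0],[0,0,0]],[0.6,[0,0,0],[0,0,0]]]}}

```text
time_s: 16.7
ee_pos: [590.3, 93.7, 147.5]
ee_rot: [-180.0, 0.0, 5.7]
force: [0.1, 0.3, 0.2]
gripper_width: 36.4
```

```bash
python3 -c "
from h import *
plan([444.7,186.1,130],-16.5)
f=grab('wrist','w7')"
```

```text
t 16.7 pos [590.3  93.7 147.5] rot [-1.7999e+02  4.0000e-02  5.7200e+00] w 36.4 F [0.1 0.3 0.2]
shift [-135.6 -106.5   17.6] turn [-0.      0.0008  0.3879] rows 4
1 [-34. -27.   4.] [-0.     0.     0.097]
2 [-68. -53.   9.] [-0.     0.     0.194]
3 [-102.  -80.   13.] [-0.     0.001  0.291]
4 [-136. -106.   18.] [-0.     0.001  0.388]
```

View pics/w7.png

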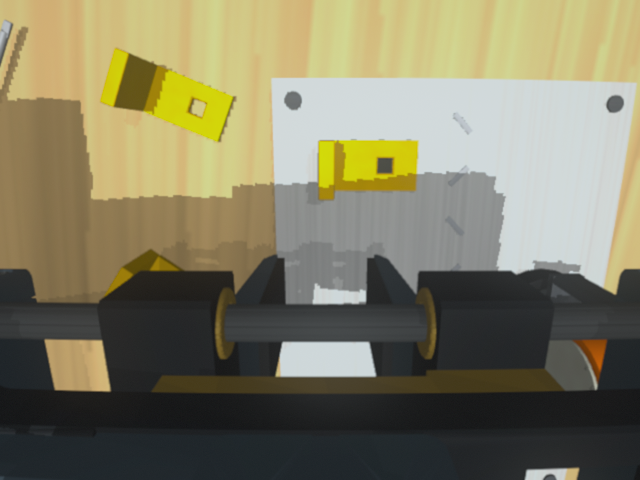

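```bash
python3 - <<'E'
from h import *
f=grab('wrist');im=f['bgr']
print(dark(f,385,165,z=30))
a=im[120:210,300:430];b=im[30:150,90:250]
cv2.imwrite('pics/a.png',cv2.resize(a,None,fx=6,fy=6,interpolation=cv2.INTER_CUBIC));cv2.imwrite('pics/b.png',cv2.resize(b,None,fx=5,fy=5,interpolation=cv2.INTER_CUBIC))
E
```

```text
((np.float64(384.4292189679219), np.float64(165.20856578335656)), array([627.3071498 , 145.95515136,  30.        ]))
```

View pics/a.png

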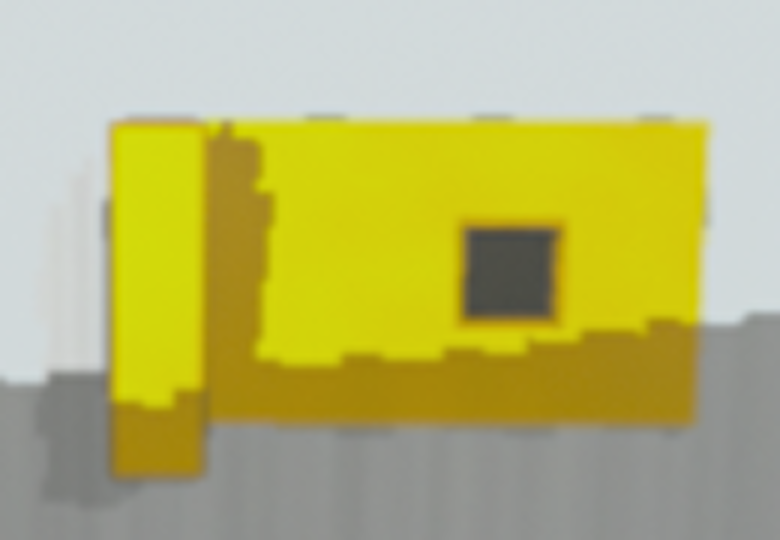

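View pics/b.png

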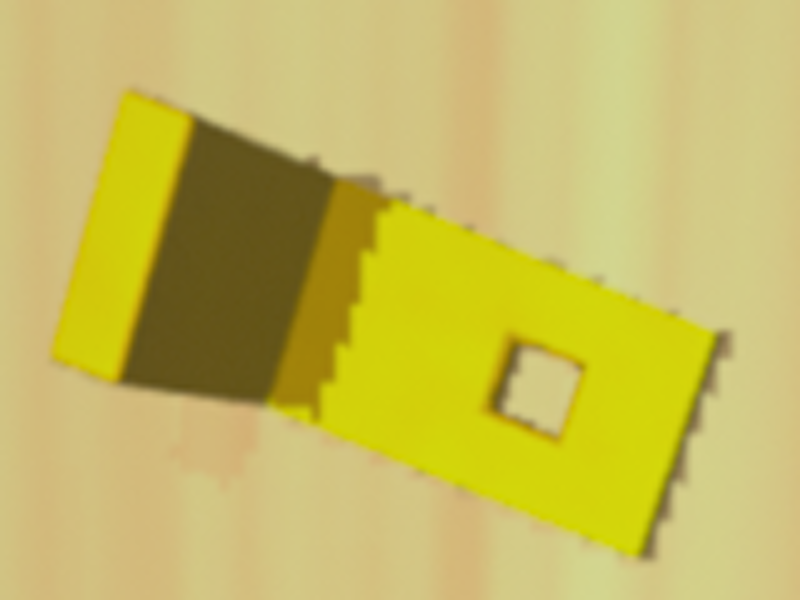

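```bash
python3 - <<'E'
from h import *
f=env.grab_frame('wrist')
P=lambda u,v,z:onz(f,90+u/5,30+v/5,z)[:2]
q=np.array([P(*x,50) for x in [(127,88),(192,118),(120,382),(52,357)]]);L=q.mean(0);H=P(537,386,5)
d=q[0]-q[3];d2=q[1]-q[2];v=H-L
print(L,H,np.linalg.norm(v),np.degrees(np.arctan2(v[1],v[0])),[np.degrees(np.arctan2(-x[0],x[1])) for x in (d,d2)])
plan([L[0],L[1],130],-16.8)
E
```

```text
[444.41716568 185.80208226] [484.87139872 173.94101014] 42.1572058252387 -16.340994935177964 [np.float64(-16.799356550947987), np.float64(-16.085647600633443)]
t 16.85 pos [590.4  93.4 147.7] rot [-1.7999e+02  2.0000e-02  5.7000e+00] w 36.6 F [-0.4  0.2  0.3]
shift [-136.1 -106.4   17.8] turn [-1.000e-04  3.000e-04  3.928e-01] rows 4
1 [-34. -27.   4.] [-0.     0.     0.098]
2 [-68. -53.   9.] [-0.     0.     0.196]
3 [-102.  -80.   13.] [-0.     0.     0.295]
4 [-136. -106.   18.] [-0.     0.     0.393]
```

Emit:
{"fn": "drive_tool", "kwargs": {"series": [[0.5,[-25,-20,3],[0,0,0.09]],[0.5,[-55,-43,7],[0,0,0.18]],[0.5,[-88,-69,12],[0,0,0.27]],[0.5,[-118,-92,18],[0,0,0.36]],[0.5,[-136,-106.4,25],[0,0,0.386]]]}}

```text
time_s: 17.35
ee_pos: [442.2, 186.4, 122.9]
ee_rot: [-180.0, 0.0, -16.5]
force: [0.8, 0.6, -0.0]
gripper_width: 45.4
```

Emit:
{"fn": "drive_tool", "kwargs": {"series": [[0.5,[0,0,0],[0,0,0]],[0.5,[0,0,20],[0,0,0]],[0.5,[0,0,50],[0,0,0]],[0.5,[0,0,75],[0,0,0]],[0.5,[0,0,90],[0,0,0]]]}}

```text
time_s: 17.85
ee_pos: [445.2, 184.9, 31.5]
ee_rot: [180.0, 0.0, -16.4]
force: [-0.5, 0.8, 0.4]
gripper_width: 46.0
```

```bash
python3 - <<'E'
from h import *
plan([444.4,185.8,18],-16.4)
E
```

```text
t 17.85 pos [445.2 184.9  31.5] rot [ 1.7996e+02  3.0000e-02 -1.6430e+01] w 46.0 F [-0.5  0.8  0.4]
shift [-1.1 -0.6 13.5] turn [ 0.0007  0.0005 -0.0005] rows 1
```

Emit:
{"fn": "drive_tool", "kwargs": {"series": [[0.5,[-1,-0.6,8],[0,0,0]],[0.5,[-1,-0.6,13.5],[0,0,0]],[0.75,[-1,-0.6,13.5],[0,0,0]],[1,[-1,-0.6,13.5],[0,0,0]],[1,[-1,-0.6,13.5],[0,0,0]]]}}

```text
time_s: 18.35
ee_pos: [444.5, 186.5, 20.2]
ee_rot: [-179.9, -0.1, -16.4]
force: [0.8, -0.3, 0.8]
gripper_width: 24.5
```

Emit:
{"fn": "drive_tool", "kwargs": {"series": [[1,[0,0,0],[0,0,0]],[1,[0,0,0],[0,0,0]],[1,[0,0,0],[0,0,0]],[1,[0,0,0],[0,0,0]],[1,[0,0,0],[0,0,0]]]}}

```text
time_s: 18.85
ee_pos: [444.2, 186.4, 19.9]
ee_rot: [-180.0, -0.0, -16.4]
force: [-0.2, -0.4, 5.7]
gripper_width: 9.9
```

Emit:
{"fn": "drive_tool", "kwargs": {"series": [[1,[0,0,0],[0,0,0]],[1,[0,0,0],[0,0,0]],[1,[0,0,0],[0,0,0]],[1,[0,0,0],[0,0,0]],[1,[0,0,0],[0,0,0]]]}}

```text
time_s: 19.35
ee_pos: [444.1, 186.4, 19.8]
ee_rot: [-180.0, -0.0, -16.4]
force: [-0.3, 0.1, 5.6]
gripper_width: 9.9
```

Emit:
{"fn": "drive_tool", "kwargs": {"series": [[1,[0,0,-10],[0,0,0]],[1,[0,0,-30],[0,0,0]],[1,[0,0,-60],[0,0,0]],[1,[0,0,-90],[0,0,0]],[1,[0,0,-110],[0,0,0]]]}}

```text
time_s: 19.85
ee_pos: [444.2, 186.5, 131.5]
ee_rot: [-179.9, -0.1, -16.4]
force: [-0.1, 0.5, -1.8]
gripper_width: 10.1
```

```bash
python3 - <<'E'
from h import *
plan([597.5,22.5,130],5.68)
E
```

```text
t 19.85 pos [444.2 186.5 131.5] rot [-1.7992e+02 -9.0000e-02 -1.6450e+01] w 10.1 F [-0.1  0.5 -1.8]
shift [193.4 113.9   1.7] turn [-0.0011 -0.0018 -0.3862] rows 5
1 [39. 23.  0.] [-0.    -0.    -0.077]
2 [77. 46.  1.] [-0.    -0.001 -0.154]
3 [116.  68.   1.] [-0.001 -0.001 -0.232]
4 [155.  91.   1.] [-0.001 -0.001 -0.309]
5 [193. 114.   2.] [-0.001 -0.002 -0.386]
```

Emit:
{"fn": "drive_tool", "kwargs": {"series": [[1,[35,20,0],[0,0,-0.08]],[1,[75,44,0],[0,0,-0.16]],[1,[115,68,0],[0,0,-0.24]],[1,[155,91,0],[0,0,-0.32]],[1,[193.4,114,0],[0,0,-0.386]]]}}

```text
time_s: 20.35
ee_pos: [597.8, 20.7, 129.5]
ee_rot: [-180.0, 0.0, 5.8]
force: [1.0, 1.0, -0.5]
gripper_width: 10.1
```

Emit:
{"fn": "drive_tool", "kwargs": {"series": [[1,[0,0,0],[0,0,0]],[1,[0,0,0],[0,0,0]],[1,[0,0,0],[0,0,0]],[1,[0,0,0],[0,0,0]],[1,[0,0,0],[0,0,0]]]}}

```text
time_s: 20.85
ee_pos: [596.4, 23.2, 129.6]
ee_rot: [-180.0, 0.0, 5.7]
force: [-0.3, -0.1, -1.6]
gripper_width: 10.1
```

```bash
cat >> h.py <<'E'
def bracket_y(f,zt=14.8):
    hsv=cv2.cvtColor(f['bgr'],cv2.COLOR_BGR2HSV);m=cv2.inRange(hsv,(22,170,60),(34,255,255))
    s=env.state()
    for u in (400,420,440):
        c=np.where(m[225:300,u])[0]
        if len(c): print(u,225+c[0],'off',toolpt(f,u,225+c[0],zt,s)[1].round(2)+18)
    r=np.where(m[258,380:500])[0]
    if len(r): print('end',380+r[-1],toolpt(f,380+r[-1]+.5,258,zt,s).round(1))
E
python3 - <<'E'
from h import *
f=grab('wrist','w8');bracket_y(f)
plan([597.5,22.5,75],5.68)
E
```

```text
400 244 off 0.3500000000000014
420 244 off 0.3500000000000014
440 244 off 0.35999999999999943
end 457 [ 64.3 -10.5  14.8]
t 20.9 pos [596.6  23.1 129.7] rot [-1.7999e+02 -1.0000e-02  5.7400e+00] w 9.5 F [ 0.1  0.7 -1.8]
shift [ 0.9  0.7 54.7] turn [-0.0001 -0.0001  0.0011] rows 2
1 [ 0.  0. 27.] [-0.    -0.     0.001]
2 [ 1.  1. 55.] [-0.    -0.     0.001]
```

View pics/w8.png

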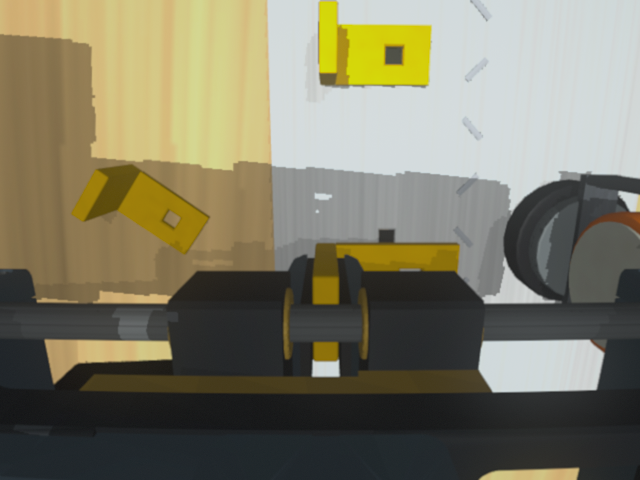

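Emit:
{"fn": "drive_tool", "kwargs": {"series": [[1,[0.5,0,15],[0,0,0]],[1,[1,0.3,40],[0,0,0]],[1,[1,0.3,65],[0,0,0]],[1,[1,0.3,80],[0,0,0]],[1,[1,0.3,82],[0,0,0]]]}}

```text
time_s: 21.4
ee_pos: [596.5, 22.5, 45.6]
ee_rot: [-180.0, 0.2, 5.7]
force: [0.6, 0.6, -1.1]
gripper_width: 9.9
```

Emit:
{"fn": "drive_tool", "kwargs": {"series": [[1,[0,0,0],[0,0,0]],[1,[0,0,0],[0,0,0]],[1,[0,0,0],[0,0,0]],[1,[0,0,0],[0,0,0]],[1,[0,0,0],[0,0,0]]]}}

```text
time_s: 21.9
ee_pos: [598.3, 22.0, 47.9]
ee_rot: [-180.0, -0.1, 5.7]
force: [-0.7, -0.2, -1.3]
gripper_width: 10.0
```

```bash
python3 - <<'E'
from h import *
plan([597.6,22.9,43.8],5.68)
E
```

```text
t 21.9 pos [598.3  22.   47.9] rot [-1.80e+02 -5.00e-02  5.67e+00] w 10.0 F [-0.7 -0.2 -1.3]
shift [-0.7 -0.9  4.1] turn [-0.     -0.0009 -0.0001] rows 1
```

Emit:
{"fn": "drive_tool", "kwargs": {"series": [[1,[-0.6,-0.7,1],[0,0,0]],[1,[-0.6,-0.7,2],[0,0,0]],[1,[-0.6,-0.7,3],[0,0,0]],[1,[-0.6,-0.7,4],[0,0,0]],[1,[-0.6,-0.7,4],[0,0,0]]]}}

```text
time_s: 22.4
ee_pos: [597.4, 22.7, 44.9]
ee_rot: [-180.0, -0.0, 5.7]
force: [-3.3, 0.0, 8.2]
gripper_width: 9.8
```

Emit:
{"fn": "drive_tool", "kwargs": {"series": [[1,[0,0,0],[0,0,0]],[1,[0,0,0],[0,0,0]],[1,[0,0,0],[0,0,0]],[1,[0,0,0],[0,0,0]],[1,[0,0,0],[0,0,0]]]}}

```text
time_s: 22.9
ee_pos: [597.4, 22.7, 44.9]
ee_rot: [-180.0, -0.0, 5.7]
force: [-4.0, -0.9, 8.6]
gripper_width: 9.8
```

Seated. Release, rise and look, heading toward bracket 1.

Emit:
{"fn": "drive_tool", "kwargs": {"series": [[0.85,[0,0,0],[0,0,0]],[0.7,[0,0,0],[0,0,0]],[0.6,[0,0,0],[0,0,0]],[0.6,[0,0,0],[0,0,0]],[0.6,[0,0,0],[0,0,0]]]}}

```text
time_s: 23.4
ee_pos: [597.4, 22.7, 43.2]
ee_rot: [-180.0, 0.0, 5.7]
force: [0.0, -0.8, -0.3]
gripper_width: 36.6
```

Emit:
{"fn": "drive_tool", "kwargs": {"series": [[0.6,[0,0,-20],[0,0,0]],[0.6,[0,0,-50],[0,0,0]],[0.6,[0,5,-85],[0,0,0]],[0.6,[0,35,-100],[0,0,0]],[0.6,[0,75,-105],[0,0,0]]]}}

```text
time_s: 23.9
ee_pos: [606.3, -51.5, 151.1]
ee_rot: [180.0, -0.3, 5.8]
force: [0.7, -0.1, 0.1]
gripper_width: 36.3
```

Emit:
{"fn": "drive_tool", "kwargs": {"series": [[0.5,[0,0,0],[0,0,0]],[0.5,[0,0,0],[0,0,0]],[0.5,[0,0,0],[0,0,0]],[0.5,[0,0,0],[0,0,0]],[0.5,[0,0,0],[0,0,0]]]}}

```text
time_s: 24.4
ee_pos: [604.6, -51.0, 148.0]
ee_rot: [-180.0, 0.0, 5.7]
force: [-1.4, -0.1, -0.4]
gripper_width: 45.7
```

```bash
python3 - <<'E'
from h import *
f=grab('wrist','w9');plan([442.2,41.2,130],-30.4)
E
```

```text
t 24.45 pos [604.7 -51.1 148.2] rot [-1.7998e+02  3.0000e-02  5.7400e+00] w 45.3 F [-0.6 -0.1 -1.1]
shift [-152.5 -108.1   18.3] turn [-2.000e-04  5.000e-04  6.307e-01] rows 5
1 [-30. -22.   4.] [-0.     0.     0.126]
2 [-61. -43.   7.] [-0.     0.     0.252]
3 [-91. -65.  11.] [-0.     0.     0.378]
4 [-122.  -86.   15.] [-0.     0.     0.505]
5 [-152. -108.   18.] [-0.     0.001  0.631]
```

View pics/w9.png

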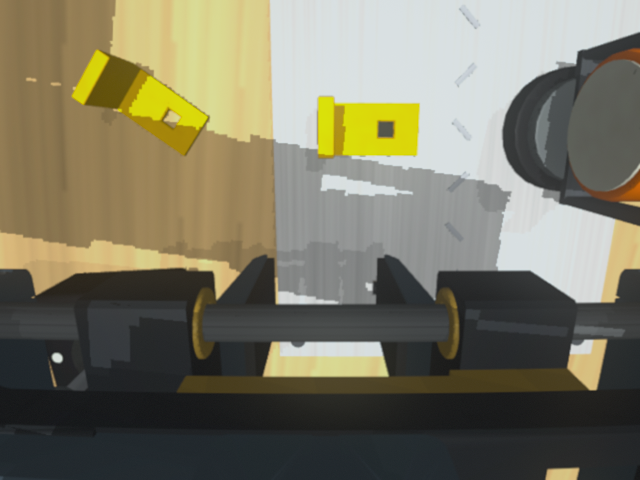

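```bash
python3 - <<'E'
from h import *
f=env.grab_frame('wrist');im=cv2.imread('pics/w9.png');f['bgr']=im
print(dark(f,386,129,z=30))
b=im[40:170,60:230]
cv2.imwrite('pics/b1.png',cv2.resize(b,None,fx=4,fy=4,interpolation=cv2.INTER_CUBIC))
a=im[80:170,300:430]
cv2.imwrite('pics/a1.png',cv2.resize(a,None,fx=4,fy=4,interpolation=cv2.INTER_CUBIC))
E
```

```text
((np.float64(385.4493022241604), np.float64(128.83989315307457)), array([639.15605298,  26.37799844,  30.        ]))
```

View pics/b1.png

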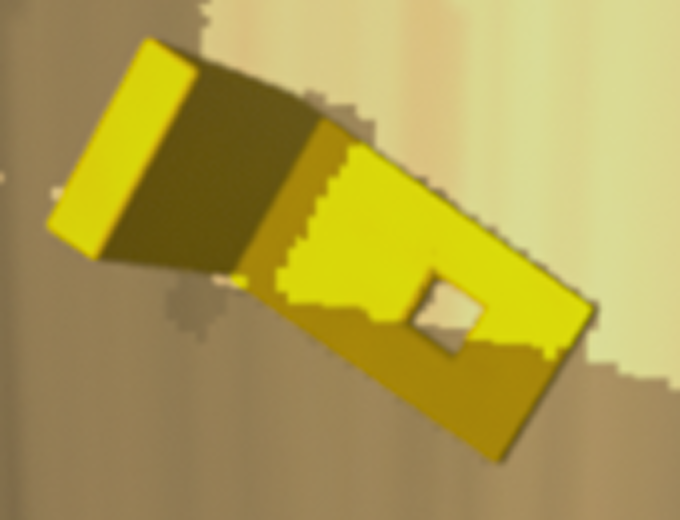

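View pics/a1.png

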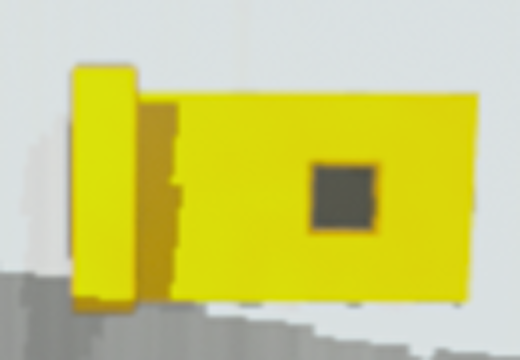

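```bash
python3 - <<'E'
from h import *
f=env.grab_frame('wrist')
P=lambda u,v,z:onz(f,60+u/4,40+v/4,z)[:2]
q=np.array([P(*x,50) for x in [(150,38),(198,70),(97,260),(47,228)]]);L=q.mean(0);H=P(447,312,5)
d=q[0]-q[3];d2=q[1]-q[2];v=H-L
print(L,H,np.linalg.norm(v),np.degrees(np.arctan2(v[1],v[0])),[np.degrees(np.arctan2(-x[0],x[1])) for x in (d,d2)])
plan([L[0],L[1],120],-30.5,quiet=True)
E
```

```text
[442.62706953  39.8488537 ] [479.60371502  19.47735869] 42.216941152789275 -28.851630108151646 [np.float64(-30.157450945356814), np.float64(-29.330855038998617)]
t 24.55 pos [604.8 -51.4 148.3] rot [-1.7999e+02  1.0000e-02  5.7200e+00] w 45.4 F [-0.  -0.6 -0.5]
shift [-152.3 -107.    28.3] turn [-1.000e-04  3.000e-04  6.321e-01] rows 5
```

Emit:
{"fn": "drive_tool", "kwargs": {"series": [[0.5,[-30,-20,3],[0,0,0.13]],[0.5,[-60,-42,7],[0,0,0.26]],[0.5,[-92,-65,12],[0,0,0.39]],[0.5,[-124,-87,18],[0,0,0.52]],[0.5,[-152,-107,28],[0,0,0.62]]]}}

```text
time_s: 25.05
ee_pos: [441.6, 40.3, 120.6]
ee_rot: [-180.0, -0.0, -30.1]
force: [0.8, -0.2, -0.3]
gripper_width: 45.6
```

Emit:
{"fn": "drive_tool", "kwargs": {"series": [[0.5,[0,0,5],[0,0,0]],[0.5,[0,0,30],[0,0,0]],[0.5,[0,0,60],[0,0,0]],[0.5,[0,0,80],[0,0,0]],[0.5,[0,0,90],[0,0,0]]]}}

```text
time_s: 25.55
ee_pos: [442.9, 39.3, 29.0]
ee_rot: [179.9, 0.1, -29.8]
force: [0.3, 0.4, -0.6]
gripper_width: 46.1
```

```bash
python3 - <<'E'
from h import *
plan([442.6,40.1,18.5],-29.8,quiet=True)
E
```

```text
t 25.55 pos [442.9  39.3  29. ] rot [ 1.7994e+02  9.0000e-02 -2.9800e+01] w 46.1 F [ 0.3  0.4 -0.6]
shift [-0.6 -0.5 10.5] turn [ 0.001   0.0015 -0.0001] rows 1
```

Emit:
{"fn": "drive_tool", "kwargs": {"series": [[0.5,[0,-0.5,6],[0,0,0]],[0.5,[0,-0.5,11],[0,0,0]],[0.75,[0,-0.5,11],[0,0,0]],[1,[0,-0.5,11],[0,0,0]],[1,[0,-0.5,11],[0,0,0]]]}}

```text
time_s: 26.05
ee_pos: [443.8, 40.0, 20.0]
ee_rot: [-179.9, -0.1, -29.8]
force: [0.1, 0.6, 0.6]
gripper_width: 24.2
```

Emit:
{"fn": "drive_tool", "kwargs": {"series": [[1,[0,0,0],[0,0,0]],[1,[0,0,0],[0,0,0]],[1,[0,0,0],[0,0,0]],[1,[0,0,0],[0,0,0]],[1,[0,0,0],[0,0,0]]]}}

```text
time_s: 26.55
ee_pos: [443.3, 40.0, 19.7]
ee_rot: [-180.0, -0.0, -29.9]
force: [-1.2, 0.5, 5.5]
gripper_width: 10.0
```

Emit:
{"fn": "drive_tool", "kwargs": {"series": [[1,[0,0,0],[0,0,0]],[1,[0,0,0],[0,0,0]],[1,[0,0,-20],[0,0,0]],[1,[0,0,-50],[0,0,0]],[1,[0,0,-80],[0,0,0]]]}}

```text
time_s: 27.05
ee_pos: [442.6, 39.8, 99.7]
ee_rot: [179.9, 0.1, -29.8]
force: [0.0, -0.8, -0.7]
gripper_width: 9.6
```

```bash
python3 - <<'E'
from h import *
plan([609.5,-96.7,130],5.68)
E
```

```text
t 27.05 pos [442.6  39.8  99.7] rot [ 1.7994e+02  9.0000e-02 -2.9850e+01] w 9.6 F [ 0.  -0.8 -0.7]
shift [212.7  35.4 -30.6] turn [ 5.000e-04  1.900e-03 -6.201e-01] rows 5
1 [43.  7. -6.] [ 0.     0.    -0.124]
2 [ 85.  14. -12.] [ 0.     0.001 -0.248]
3 [128.  21. -18.] [ 0.     0.001 -0.372]
4 [170.  28. -25.] [ 0.     0.001 -0.496]
5 [213.  35. -31.] [ 0.001  0.002 -0.62 ]
```

Emit:
{"fn": "drive_tool", "kwargs": {"series": [[1,[38,5,-12],[0,0,-0.13]],[1,[82,12,-24],[0,0,-0.26]],[1,[126,20,-32],[0,0,-0.39]],[1,[170,28,-32],[0,0,-0.52]],[1,[212.7,35.4,-32],[0,0,-0.62]]]}}

```text
time_s: 27.55
ee_pos: [611.3, -98.1, 131.2]
ee_rot: [-180.0, -0.0, 5.9]
force: [-0.4, -0.2, -0.5]
gripper_width: 10.0
```

Emit:
{"fn": "drive_tool", "kwargs": {"series": [[1,[0,0,0],[0,0,0]],[1,[0,0,0],[0,0,0]],[1,[0,0,0],[0,0,0]],[1,[0,0,0],[0,0,0]],[1,[0,0,0],[0,0,0]]]}}

```text
time_s: 28.05
ee_pos: [609.4, -95.8, 131.7]
ee_rot: [-180.0, 0.0, 5.7]
force: [-0.5, -0.1, -2.2]
gripper_width: 10.0
```

```bash
python3 - <<'E'
from h import *
f=grab('wrist','w10');bracket_y(f)
plan([609.5,-96.6,48],5.68)
E
```

```text
400 244 off 0.3299999999999983
420 244 off 0.33999999999999986
440 244 off 0.3500000000000014
end 457 [ 64.3 -10.6  14.8]
t 28.1 pos [609.6 -95.9 131.7] rot [-1.7999e+02 -1.0000e-02  5.7200e+00] w 10.0 F [ 0.8 -0.6 -0.9]
shift [-0.2  0.6 83.7] turn [-0.0001 -0.0001  0.0006] rows 2
1 [-0.  0. 42.] [-0. -0.  0.]
2 [-0.  1. 84.] [-0.    -0.     0.001]
```

View pics/w10.png

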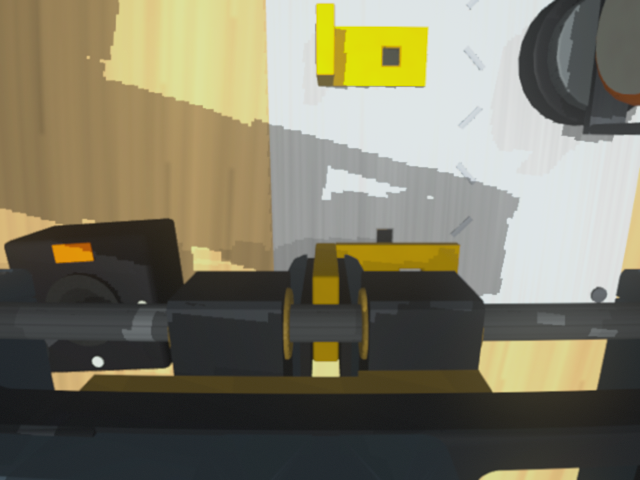

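Emit:
{"fn": "drive_tool", "kwargs": {"series": [[1,[0,0.3,15],[0,0,0]],[1,[0,0.6,40],[0,0,0]],[1,[0,0.6,65],[0,0,0]],[1,[0,0.6,80],[0,0,0]],[1,[0,0.6,83],[0,0,0]]]}}

```text
time_s: 28.6
ee_pos: [608.5, -96.6, 46.6]
ee_rot: [-179.9, 0.2, 5.7]
force: [0.7, 0.2, -1.6]
gripper_width: 9.8
```

Emit:
{"fn": "drive_tool", "kwargs": {"series": [[1,[0,0,0],[0,0,0]],[1,[0,0,0],[0,0,0]],[1,[0,0,0],[0,0,0]],[1,[0,0,0],[0,0,0]],[1,[0,0,0],[0,0,0]]]}}

```text
time_s: 29.1
ee_pos: [610.5, -97.3, 49.0]
ee_rot: [180.0, -0.1, 5.7]
force: [-0.3, -0.2, -1.8]
gripper_width: 9.9
```

```bash
python3 - <<'E'
from h import *
plan([609.6,-96.4,43.9],5.68)
E
```

```text
t 29.1 pos [610.5 -97.3  49. ] rot [ 1.7999e+02 -6.0000e-02  5.6700e+00] w 9.9 F [-0.3 -0.2 -1.8]
shift [-0.8 -1.   5.1] turn [ 0.0002 -0.0011 -0.0002] rows 1
```

Emit:
{"fn": "drive_tool", "kwargs": {"series": [[1,[-0.6,-0.9,1],[0,0,0]],[1,[-0.6,-0.9,2.5],[0,0,0]],[1,[-0.6,-0.9,4],[0,0,0]],[1,[-0.6,-0.9,5],[0,0,0]],[1,[-0.6,-0.9,5],[0,0,0]]]}}

```text
time_s: 29.6
ee_pos: [609.5, -96.4, 44.7]
ee_rot: [-180.0, -0.0, 5.7]
force: [-3.1, 0.4, 7.5]
gripper_width: 10.0
```

Emit:
{"fn": "drive_tool", "kwargs": {"series": [[1,[0,0,0],[0,0,0]],[1,[0,0,0],[0,0,0]],[0.85,[0,0,0],[0,0,0]],[0.7,[0,0,0],[0,0,0]],[0.6,[0,0,0],[0,0,0]]]}}

```text
time_s: 30.1
ee_pos: [609.5, -96.4, 43.1]
ee_rot: [-180.0, 0.0, 5.7]
force: [0.5, -0.2, 0.6]
gripper_width: 26.9
```

Emit:
{"fn": "drive_tool", "kwargs": {"series": [[0.6,[0,0,0],[0,0,0]],[0.6,[0,0,0],[0,0,0]],[0.6,[0,0,-20],[0,0,0]],[0.6,[0,0,-50],[0,0,0]],[0.6,[0,0,-95],[0,0,0]]]}}

```text
time_s: 30.6
ee_pos: [607.7, -96.1, 136.9]
ee_rot: [-179.9, 0.3, 5.7]
force: [1.3, -0.8, 0.6]
gripper_width: 36.2
```

```bash
python3 - <<'E'
from h import *
plan([640,-150,310],95)
E
```

```text
t 30.6 pos [607.7 -96.1 136.9] rot [-179.9     0.33    5.67] w 36.2 F [ 1.3 -0.8  0.6]
shift [  25.8   56.5 -173.3] turn [-0.0059  0.0033 -1.5591] rows 12
1 [  2.   5. -14.] [-0.    0.   -0.13]
2 [  4.   9. -29.] [-0.001  0.001 -0.26 ]
3 [  6.  14. -43.] [-0.001  0.001 -0.39 ]
4 [  9.  19. -58.] [-0.002  0.001 -0.52 ]
5 [ 11.  24. -72.] [-0.002  0.001 -0.65 ]
6 [ 13.  28. -87.] [-0.003  0.002 -0.78 ]
7 [  15.   33. -101.] [-0.003  0.002 -0.909]
8 [  17.   38. -116.] [-0.004  0.002 -1.039]
9 [  19.   42. -130.] [-0.004  0.002 -1.169]
10 [  21.   47. -144.] [-0.005  0.003 -1.299]
11 [  24.   52. -159.] [-0.005  0.003 -1.429]
12 [  26.   56. -173.] [-0.006  0.003 -1.559]
```

Emit:
{"fn": "drive_tool", "kwargs": {"series": [[0.6,[2,5,-30],[0,0,-0.14]],[0.6,[6,12,-65],[0,0,-0.28]],[0.6,[10,20,-100],[0,0,-0.42]],[0.6,[14,28,-135],[0,0,-0.56]],[0.6,[18,36,-165],[0,0,-0.7]]]}}

```text
time_s: 31.1
ee_pos: [631.2, -130.8, 305.5]
ee_rot: [179.9, -0.1, 46.1]
force: [0.4, -0.5, 0.3]
gripper_width: 37.0
```

```bash
python3 - <<'E'
from h import *
plan([640,-150,310],95,quiet=True)
E
```

```text
t 31.1 pos [ 631.2 -130.8  305.5] rot [ 1.7992e+02 -5.0000e-02  4.6120e+01] w 37.0 F [ 0.4 -0.5  0.3]
shift [-7.8 19.7 -4.4] turn [ 1.700e-03 -3.000e-04 -8.532e-01] rows 7
```

Emit:
{"fn": "drive_tool", "kwargs": {"series": [[0.5,[-2,4,0],[0,0,-0.145]],[0.5,[-4,8,0],[0,0,-0.29]],[0.5,[-5,12,0],[0,0,-0.435]],[0.5,[-6,16,0],[0,0,-0.58]],[0.5,[-8,20,0],[0,0,-0.72]]]}}

```text
time_s: 31.6
ee_pos: [639.8, -150.2, 303.1]
ee_rot: [-180.0, -0.0, 87.4]
force: [-0.0, -0.3, 0.8]
gripper_width: 45.6
```

Emit:
{"fn": "drive_tool", "kwargs": {"series": [[0.5,[0,0,0],[0,0,-0.13]],[0.5,[0,0,0],[0,0,-0.13]],[0.5,[0,0,0],[0,0,-0.13]],[0.5,[0,0,0],[0,0,-0.13]],[0.5,[0,0,0],[0,0,-0.13]]]}}

```text
time_s: 32.1
ee_pos: [639.7, -150.0, 303.4]
ee_rot: [-180.0, -0.0, 94.4]
force: [-1.2, 0.1, -1.0]
gripper_width: 45.3
```

```bash
python3 - <<'E'
from h import *
f=grab('wrist','w11');cv2.imwrite('pics/w11z.png',cv2.resize(f['bgr'],(800,600),interpolation=cv2.INTER_CUBIC))
plan([640,-150,310],95,quiet=True)
E
```

```text
t 32.15 pos [ 639.7 -150.1  303.4] rot [ 1.800e+02 -1.000e-02  9.444e+01] w 45.6 F [-0.4  0.2 -0.5]
shift [ 0.   0.3 -6.6] turn [ 0.     -0.0001 -0.0098] rows 1
```

View pics/w11z.png

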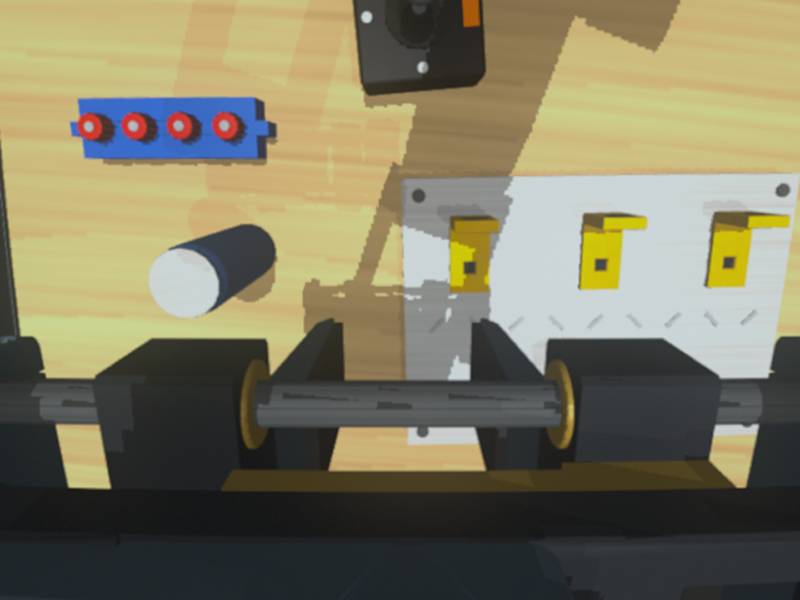

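```bash
python3 - <<'E'
from h import *
f=env.grab_frame('wrist');im=cv2.imread('pics/w11.png');f['bgr']=im
for n,p in [('h0',(469,268)),('h1',(600,265)),('h2',(728,263))]: print(n,dark(f,p[0]*.8,p[1]*.8,r=7,z=30)[1].round(1))
hsv=cv2.cvtColor(im,cv2.COLOR_BGR2HSV)
a=im[70:140,50:230];cv2.imwrite('pics/cad.png',cv2.resize(a,None,fx=4,fy=4,interpolation=cv2.INTER_CUBIC))
print('can top',onz(f,184*.8,282*.8,150).round(1),'can base pt',onz(f,262*.8,240*.8,0).round(1))
for n,p in [('dotL',(367,17)),('dotB',(422,67))]: print(n,onz(f,p[0]*.8,p[1]*.8,55).round(1))
E
```

```text
h0 [651.1 -92.1  30. ]
h1 [638.9  26.4  30. ]
h2 [627.4 146.3  30. ]
can top [ 654.2 -299.2  150. ] can base pt [ 645.1 -288.5    0. ]
dotL [ 457.4 -194.9   55. ]
dotB [ 490.5 -149.7   55. ]
```

View pics/cad.png

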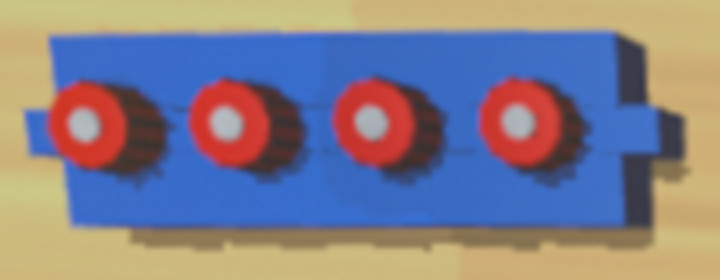

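```bash
python3 - <<'E'
from h import *
f=env.grab_frame('wrist');im=cv2.imread('pics/w11.png')
hsv=cv2.cvtColor(im,cv2.COLOR_BGR2HSV)
for u,v in [(88,124),(230,124),(374,122),(521,121)]:
    u0,v0=50+u/4,70+v/4
    # silver disc centroid
    w=hsv[int(v0)-8:int(v0)+9,int(u0)-8:int(u0)+9]
    m=(w[:,:,1]<90);yy,xx=np.nonzero(m)
    su,sv=int(u0)-8+xx.mean(),int(v0)-8+yy.mean()
    print('red',onz(f,u0,v0,50).round(1),'silver',m.sum(),onz(f,su,sv,50).round(1))
plan([552,-420,150],-28)
E
```

```text
red [ 553.  -419.6   50. ] silver 55 [ 553.4 -421.3   50. ]
red [ 550.8 -381.8   50. ] silver 52 [ 550.4 -383.    50. ]
red [ 548.1 -344.    50. ] silver 54 [ 547.8 -345.    50. ]
red [ 545.4 -306.    50. ] silver 54 [ 545.1 -306.8   50. ]
t 32.25 pos [ 639.7 -150.1  303.4] rot [ 1.800e+02 -1.000e-02  9.446e+01] w 45.2 F [ 0.2 -0.2  0.6]
shift [-262.3 -108.4  153.4] turn [-0.0000e+00 -1.0000e-04  2.1373e+00] rows 16
1 [-16.  -7.  10.] [-0.    -0.     0.134]
2 [-33. -14.  19.] [-0.    -0.     0.267]
3 [-49. -20.  29.] [-0.    -0.     0.401]
4 [-66. -27.  38.] [-0.    -0.     0.534]
5 [-82. -34.  48.] [-0.    -0.     0.668]
6 [-98. -41.  58.] [-0.    -0.     0.801]
7 [-115.  -47.   67.] [-0.    -0.     0.935]
8 [-131.  -54.   77.] [-0.    -0.     1.069]
9 [-148.  -61.   86.] [-0.    -0.     1.202]
10 [-164.  -68.   96.] [-0.    -0.     1.336]
11 [-180.  -75.  105.] [-0.    -0.     1.469]
12 [-197.  -81.  115.] [-0.    -0.     1.603]
13 [-213.  -88.  125.] [-0.    -0.     1.737]
14 [-230.  -95.  134.] [-0.   -0.    1.87]
15 [-246. -102.  144.] [-0.    -0.     2.004]
16 [-262. -108.  153.] [-0.    -0.     2.137]
```

Emit:
{"fn": "drive_tool", "kwargs": {"series": [[0.5,[-25,-10,0],[0,0,0.145]],[0.5,[-60,-25,0],[0,0,0.29]],[0.5,[-95,-40,0],[0,0,0.435]],[0.5,[-130,-54,0],[0,0,0.58]],[0.5,[-165,-68,0],[0,0,0.72]]]}}

```text
time_s: 32.75
ee_pos: [584.3, -321.2, 303.5]
ee_rot: [180.0, -0.0, 52.9]
force: [0.1, -0.3, 0.4]
gripper_width: 45.7
```

```bash
python3 - <<'E'
from h import *
plan([553,-420,150],-28)
E
```

```text
t 32.75 pos [ 584.3 -321.2  303.5] rot [ 1.7999e+02 -1.0000e-02  5.2880e+01] w 45.7 F [ 0.1 -0.3  0.4]
shift [-97.7  34.7 153.5] turn [ 0.0000e+00 -3.0000e-04  1.4117e+00] rows 11
1 [-9.  3. 14.] [ 0.    -0.     0.128]
2 [-18.   6.  28.] [ 0.    -0.     0.257]
3 [-27.   9.  42.] [ 0.    -0.     0.385]
4 [-36.  13.  56.] [ 0.    -0.     0.513]
5 [-44.  16.  70.] [ 0.    -0.     0.642]
6 [-53.  19.  84.] [ 0.   -0.    0.77]
7 [-62.  22.  98.] [ 0.    -0.     0.898]
8 [-71.  25. 112.] [ 0.    -0.     1.027]
9 [-80.  28. 126.] [ 0.    -0.     1.155]
10 [-89.  32. 140.] [ 0.    -0.     1.283]
11 [-98.  35. 153.] [ 0.    -0.     1.412]
```

Emit:
{"fn": "drive_tool", "kwargs": {"series": [[0.5,[-20,7,10],[0,0,0.145]],[0.5,[-45,16,25],[0,0,0.29]],[0.5,[-70,25,45],[0,0,0.435]],[0.5,[-98,35,65],[0,0,0.58]],[0.5,[-98,35,85],[0,0,0.72]]]}}

```text
time_s: 33.25
ee_pos: [552.7, -423.0, 217.2]
ee_rot: [179.9, 0.1, 11.4]
force: [0.0, 1.0, 0.7]
gripper_width: 45.6
```

Emit:
{"fn": "drive_tool", "kwargs": {"series": [[0.5,[0,0,10],[0,0,0.145]],[0.5,[0,0,25],[0,0,0.29]],[0.5,[0,0,45],[0,0,0.435]],[0.5,[0,0,65],[0,0,0.58]],[0.5,[0,0,75],[0,0,0.69]]]}}

```text
time_s: 33.75
ee_pos: [553.4, -418.8, 141.2]
ee_rot: [-180.0, 0.2, -27.9]
force: [-0.2, -0.6, -0.2]
gripper_width: 45.8
```

Emit:
{"fn": "drive_tool", "kwargs": {"series": [[0.5,[0,0,0],[0,0,0]],[0.5,[0,0,0],[0,0,0]],[0.5,[0,0,0],[0,0,0]],[0.5,[0,0,0],[0,0,0]],[0.5,[0,0,0],[0,0,0]]]}}

```text
time_s: 34.25
ee_pos: [554.4, -419.6, 144.2]
ee_rot: [180.0, -0.1, -27.5]
force: [-0.5, 0.2, -0.3]
gripper_width: 45.6
```

```bash
python3 - <<'E'
from h import *
f=grab('wrist','w12')
plan([553.1,-420.2,90],-28)
E
```

```text
t 34.3 pos [ 554.4 -419.5  144. ] rot [ 1.7999e+02 -5.0000e-02 -2.7540e+01] w 45.5 F [0.3 0.1 0.8]
shift [-0.9  1.2 54. ] turn [ 0.0001 -0.0009  0.0081] rows 2
1 [-0.  1. 27.] [ 0.    -0.     0.004]
2 [-1.  1. 54.] [ 0.    -0.001  0.008]
```

View pics/w12.png

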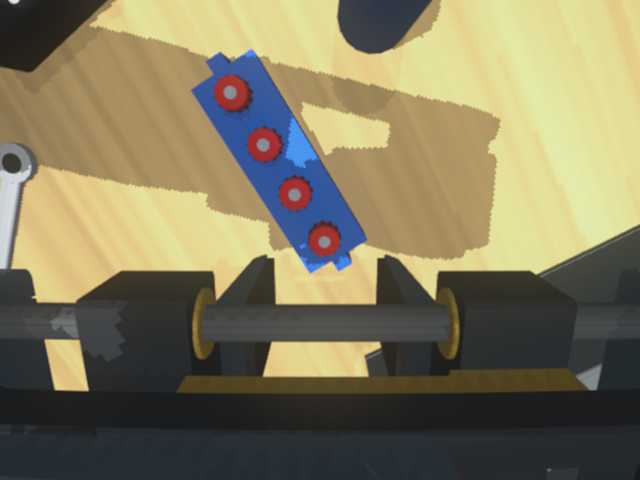

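```bash
cat >> h.py <<'E'
def silver(f,u,v,z,r=9):
    hsv=cv2.cvtColor(f['bgr'],cv2.COLOR_BGR2HSV);u0,v0=int(u),int(v)
    w=hsv[v0-r:v0+r+1,u0-r:u0+r+1].astype(float);m=((w[:,:,1]<110)).astype(np.uint8)
    n,l,st,c=cv2.connectedComponentsWithStats(m)
    k=min(range(1,n),key=lambda i:np.hypot(*(c[i]-r)))
    return (u0-r+c[k][0],v0-r+c[k][1]),st[k][4],onz(f,u0-r+c[k][0],v0-r+c[k][1],z)
E
python3 - <<'E'
from h import *
f=grab('wrist')
for p in [(230,92),(263,145),(294,194),(324,242)]:
    c,n,q=silver(f,*p,50);print(np.round(c,1),n,q.round(1))
plan([553.1,-420.2,90],-28)
E
```

```text
[229.9  92.1] 143 [ 545.4 -306.7   50. ]
[262.8 144.4] 135 [ 547.8 -344.7   50. ]
[294.3 194.5] 124 [ 550.3 -382.9   50. ]
[324.2 241.6] 121 [ 552.9 -420.9   50. ]
t 34.35 pos [ 554.3 -419.5  143.8] rot [ 1.800e+02 -4.000e-02 -2.754e+01] w 45.4 F [-0.2 -0.9 -0.2]
shift [-0.8  1.2 53.8] turn [ 0.     -0.0007  0.008 ] rows 2
1 [-0.  1. 27.] [ 0.    -0.     0.004]
2 [-1.  1. 54.] [ 0.    -0.001  0.008]
```

```bash
python3 - <<'E'
from h import *
plan([552.9,-420.9,40],-27.5)
E
```

```text
t 34.35 pos [ 554.3 -419.5  143.8] rot [ 1.800e+02 -4.000e-02 -2.754e+01] w 45.4 F [-0.2 -0.9 -0.2]
shift [ -0.7   1.9 103.8] turn [ 0.     -0.0007 -0.0007] rows 3
1 [-0.  1. 35.] [ 0. -0. -0.]
2 [-0.  1. 69.] [ 0. -0. -0.]
3 [ -1.   2. 104.] [ 0.    -0.001 -0.001]
```

Emit:
{"fn": "drive_tool", "kwargs": {"series": [[0.5,[0,1,15],[0,0,0]],[0.5,[-0.7,1.9,45],[0,0,0]],[0.5,[-0.7,1.9,75],[0,0,0]],[0.5,[-0.7,1.9,95],[0,0,0]],[0.5,[-0.7,1.9,101],[0,0,0]]]}}

```text
time_s: 34.85
ee_pos: [551.3, -419.7, 39.7]
ee_rot: [-179.9, 0.3, -27.5]
force: [-0.5, 0.9, -0.3]
gripper_width: 45.5
```

Emit:
{"fn": "drive_tool", "kwargs": {"series": [[0.5,[0,0,0],[0,0,0]],[0.5,[0,0,0],[0,0,0]],[0.5,[0,0,0],[0,0,0]],[0.5,[0,0,0],[0,0,0]],[0.5,[0,0,0],[0,0,0]]]}}

```text
time_s: 35.35
ee_pos: [553.0, -420.9, 43.3]
ee_rot: [180.0, -0.1, -27.6]
force: [-0.4, 0.8, -0.2]
gripper_width: 45.6
```

```bash
python3 - <<'E'
from h import *
plan([552.9,-420.9,35],-27.5)
E
```

```text
t 35.35 pos [ 553.  -420.9   43.3] rot [ 1.7999e+02 -8.0000e-02 -2.7560e+01] w 45.6 F [-0.4  0.8 -0.2]
shift [-0.1  0.   8.3] turn [ 0.0002 -0.0013 -0.001 ] rows 1
```

Emit:
{"fn": "drive_tool", "kwargs": {"series": [[0.5,[0,0,4],[0,0,0]],[0.5,[0,0,8.5],[0,0,0]],[0.5,[0,0,8.5],[0,0,0]],[0.6,[0,0,8.5],[0,0,0]],[0.7,[0,0,8.5],[0,0,0]]], "squeeze": 20}}

```text
time_s: 35.85
ee_pos: [552.7, -420.8, 33.8]
ee_rot: [-180.0, 0.0, -27.6]
force: [0.3, 0.8, 0.2]
gripper_width: 32.2
```

Emit:
{"fn": "drive_tool", "kwargs": {"series": [[0.85,[0,0,0],[0,0,0]],[0.9,[0,0,0],[0,0,0]],[1,[0,0,0],[0,0,0]],[1,[0,0,0],[0,0,0]],[1,[0,0,0],[0,0,0]]]}}

```text
time_s: 36.35
ee_pos: [552.8, -420.8, 34.0]
ee_rot: [-180.0, -0.0, -27.6]
force: [-0.1, 0.2, 0.4]
gripper_width: 21.3
```

Emit:
{"fn": "drive_tool", "kwargs": {"series": [[1,[0,0,0],[0,0,0]],[1,[0,0,0],[0,0,0]],[1,[0,0,0],[0,0,0]],[1,[0,0,0],[0,0,0]],[1,[0,0,0],[0,0,0]]]}}

```text
time_s: 36.85
ee_pos: [552.8, -420.8, 34.0]
ee_rot: [-180.0, -0.0, -27.6]
force: [0.2, -0.7, 0.8]
gripper_width: 21.1
```

Emit:
{"fn": "drive_tool", "kwargs": {"series": [[1,[0,0,-10],[0,0,0]],[1,[0,0,-35],[0,0,0]],[1,[0,0,-70],[0,0,0]],[1,[0,0,-110],[0,0,0]],[1,[0,0,-150],[0,0,0]]]}}

```text
time_s: 37.35
ee_pos: [552.3, -420.5, 185.7]
ee_rot: [-180.0, 0.0, -27.6]
force: [0.6, -0.5, -0.1]
gripper_width: 21.7
```

```bash
python3 - <<'E'
from h import *
f=grab('wrist','w13')
plan([651.3,-92.9,150],95.7)
E
```

```text
t 37.4 pos [ 555.2 -422.7  194.3] rot [179.87  -0.76 -27.56] w 21.6 F [ 2.  -0.6  4.2]
shift [ -68.  -336.9   42.6] turn [ 0.0157 -0.0052 -2.1512] rows 16
1 [ -4. -21.   3.] [ 0.001 -0.    -0.134]
2 [ -9. -42.   5.] [ 0.002 -0.001 -0.269]
3 [-13. -63.   8.] [ 0.003 -0.001 -0.403]
4 [-17. -84.  11.] [ 0.004 -0.001 -0.538]
5 [ -21. -105.   13.] [ 0.005 -0.002 -0.672]
6 [ -26. -126.   16.] [ 0.006 -0.002 -0.807]
7 [ -30. -147.   19.] [ 0.007 -0.002 -0.941]
8 [ -34. -168.   21.] [ 0.008 -0.003 -1.076]
9 [ -38. -190.   24.] [ 0.009 -0.003 -1.21 ]
10 [ -43. -211.   27.] [ 0.01  -0.003 -1.345]
11 [ -47. -232.   29.] [ 0.011 -0.004 -1.479]
12 [ -51. -253.   32.] [ 0.012 -0.004 -1.613]
13 [ -55. -274.   35.] [ 0.013 -0.004 -1.748]
14 [ -60. -295.   37.] [ 0.014 -0.005 -1.882]
15 [ -64. -316.   40.] [ 0.015 -0.005 -2.017]
16 [ -68. -337.   43.] [ 0.016 -0.005 -2.151]
```

View pics/w13.png

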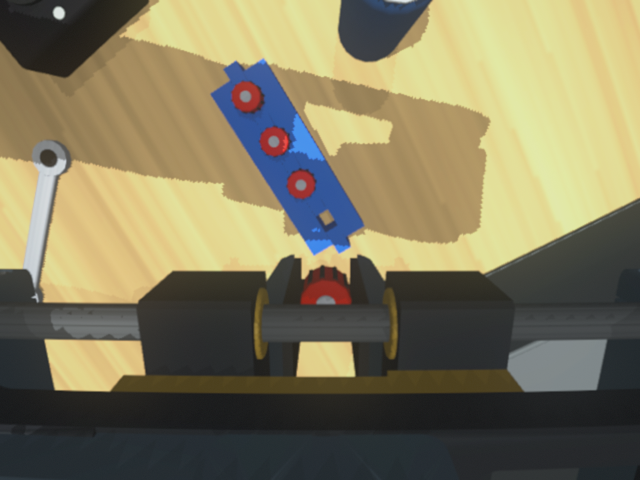

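```bash
python3 - <<'E'
from h import *
im=cv2.imread('pics/w13.png')
f=env.grab_frame('wrist');s=env.state();Rt=rotm(s['ee_rot']);p=np.array(s['ee_pos'])
for y,z in [(-11,-16),(0,-16),(-4,-16),(-11,4)]: print(y,z,np.round(proj(f,Rt@np.array([0,y,z])+p),1))
cv2.imwrite('pics/h.png',cv2.resize(im[245:310,280:370],None,fx=8,fy=8,interpolation=cv2.INTER_CUBIC))
E
```

```text
-11 -16 [324.8 276.7]
0 -16 [324.9 301.2]
-4 -16 [324.9 292.4]
-11 4 [324.9 262.2]
```

View pics/h.png

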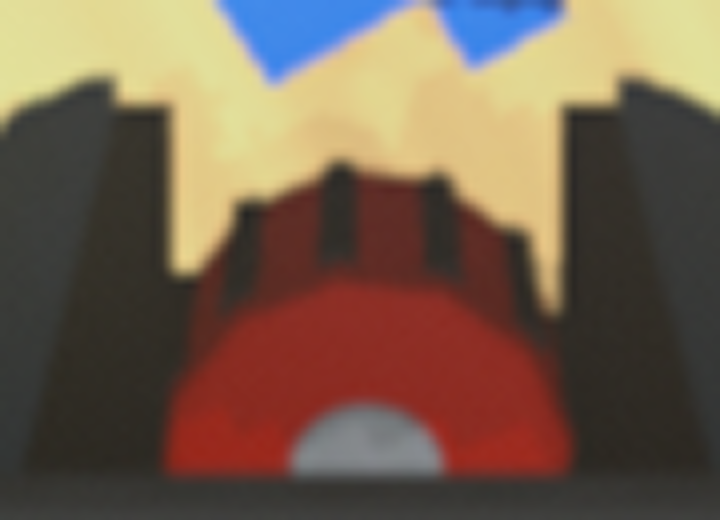

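Emit:
{"fn": "drive_tool", "kwargs": {"series": [[1,[-4,-20,-5],[0,0,-0.14]],[1,[-10,-48,-10],[0,0,-0.28]],[1,[-17,-84,-10],[0,0,-0.42]],[1,[-25,-125,-10],[0,0,-0.56]],[1,[-34,-168,-10],[0,0,-0.7]]]}}

```text
time_s: 37.95
ee_pos: [600.1, -254.9, 193.7]
ee_rot: [-180.0, 0.0, 12.8]
force: [0.4, 0.6, -0.5]
gripper_width: 21.5
```

```bash
python3 - <<'E'
from h import *
plan([651.3,-92.9,150],95.7)
E
```

```text
t 37.95 pos [ 600.1 -254.9  193.7] rot [-1.7998e+02  2.0000e-02  1.2820e+01] w 21.5 F [ 0.4  0.6 -0.5]
shift [  85.9 -146.6   43.8] turn [-6.0000e-04  0.0000e+00 -1.4466e+00] rows 11
1 [  8. -13.   4.] [-0.     0.    -0.132]
2 [ 16. -27.   8.] [-0.     0.    -0.263]
3 [ 23. -40.  12.] [-0.     0.    -0.395]
4 [ 31. -53.  16.] [-0.     0.    -0.526]
5 [ 39. -67.  20.] [-0.     0.    -0.658]
6 [ 47. -80.  24.] [-0.     0.    -0.789]
7 [ 55. -93.  28.] [-0.     0.    -0.921]
8 [  62. -107.   32.] [-0.     0.    -1.052]
9 [  70. -120.   36.] [-0.     0.    -1.184]
10 [  78. -133.   40.] [-1.000e-03  0.000e+00 -1.315e+00]
11 [  86. -147.   44.] [-1.000e-03  0.000e+00 -1.447e+00]
```

Emit:
{"fn": "drive_tool", "kwargs": {"series": [[1,[12,-20,2],[0,0,-0.145]],[1,[28,-47,6],[0,0,-0.29]],[1,[45,-77,12],[0,0,-0.435]],[1,[65,-110,20],[0,0,-0.58]],[1,[85.9,-146.6,30],[0,0,-0.725]]]}}

```text
time_s: 38.45
ee_pos: [652.4, -93.4, 163.9]
ee_rot: [180.0, 0.0, 54.4]
force: [-0.3, 0.0, -0.1]
gripper_width: 21.1
```

Emit:
{"fn": "drive_tool", "kwargs": {"series": [[1,[0,0,5],[0,0,-0.145]],[1,[0,0,10],[0,0,-0.29]],[1,[0,0,15],[0,0,-0.435]],[1,[0,0,20],[0,0,-0.58]],[1,[0,0,25],[0,0,-0.722]]]}}

```text
time_s: 38.95
ee_pos: [651.8, -94.2, 138.4]
ee_rot: [-179.9, -0.0, 95.8]
force: [-0.7, 1.0, -0.1]
gripper_width: 21.6
```

Emit:
{"fn": "drive_tool", "kwargs": {"series": [[1,[0,0,10],[0,0,0]],[1,[0,0,25],[0,0,0]],[1,[0,0,40],[0,0,0]],[1,[0,0,40],[0,0,0]],[1,[0,0,40],[0,0,0]]]}}

```text
time_s: 39.45
ee_pos: [652.1, -94.3, 98.6]
ee_rot: [-180.0, -0.0, 95.4]
force: [-0.0, 0.1, 0.4]
gripper_width: 21.4
```

Emit:
{"fn": "drive_tool", "kwargs": {"series": [[1,[0,0,0],[0,0,0]],[1,[0,0,0],[0,0,0]],[1,[0,0,0],[0,0,0]],[1,[0,0,0],[0,0,0]],[1,[0,0,0],[0,0,0]]]}}

```text
time_s: 39.95
ee_pos: [652.3, -94.4, 99.1]
ee_rot: [180.0, 0.0, 95.4]
force: [0.1, -0.3, -0.4]
gripper_width: 21.0
```

```bash
python3 - <<'E'
from h import *
f=grab('side','s14');s=env.state();g=grab('scene','c14');w=grab('wrist','w14')
Rt=rotm(s['ee_rot']);p=np.array(s['ee_pos'])
print(s['ee_pos'],s['ee_rot'])
for n,ff in (('side',f),('scene',g)):
    print(n,[np.round(proj(ff,Rt@np.array(q)+p),1) for q in [(0,0,4),(0,0,26)]],np.round(proj(ff,[651.2,-92.6,30]),1))
u,v=map(int,proj(f,p));cv2.imwrite('pics/s14z.png',cv2.resize(f['bgr'][v-40:v+60,u-60:u+60],None,fx=6,fy=6,interpolation=cv2.INTER_CUBIC));print(u-60,v-40)
u,v=map(int,proj(g,p));cv2.imwrite('pics/c14z.png',cv2.resize(g['bgr'][v-40:v+60,u-60:u+60],None,fx=6,fy=6,interpolation=cv2.INTER_CUBIC));print(u-60,v-40)
E
```

```text
[652.32226798 -94.33778112  99.06732876] [ 1.79984290e+02 -4.76142202e-04  9.54507012e+01]
side [array([356.2, 256.3]), array([355.7, 266.2])] [353.9 284.4]
scene [array([283.4, 248.2]), array([283.5, 255.7])] [284.6 269.7]
296 214
223 206
```

View pics/s14z.png

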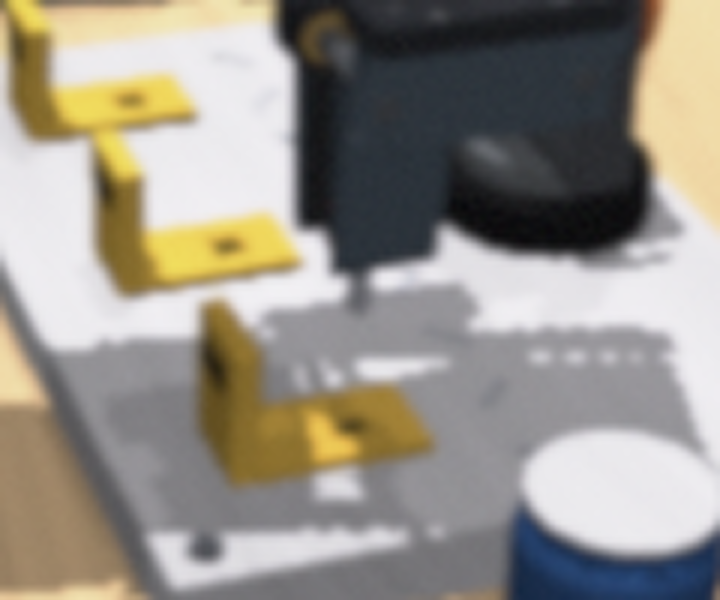

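View pics/c14z.png

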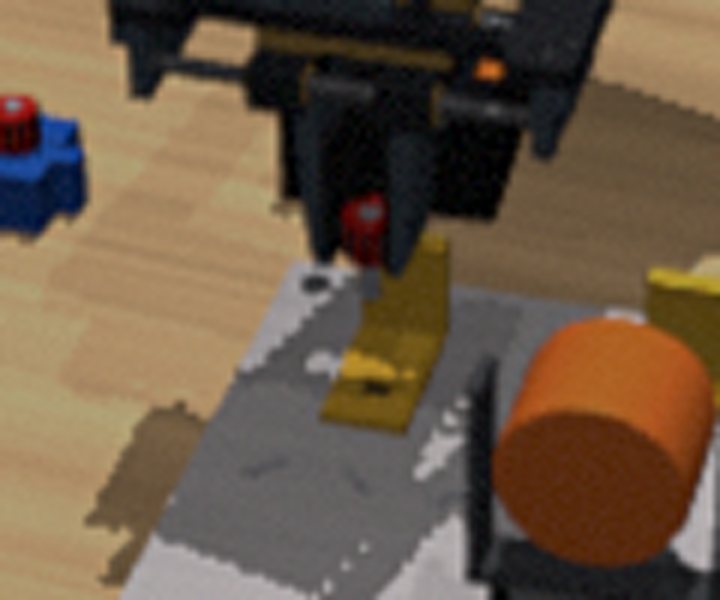

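View pics/w14.png

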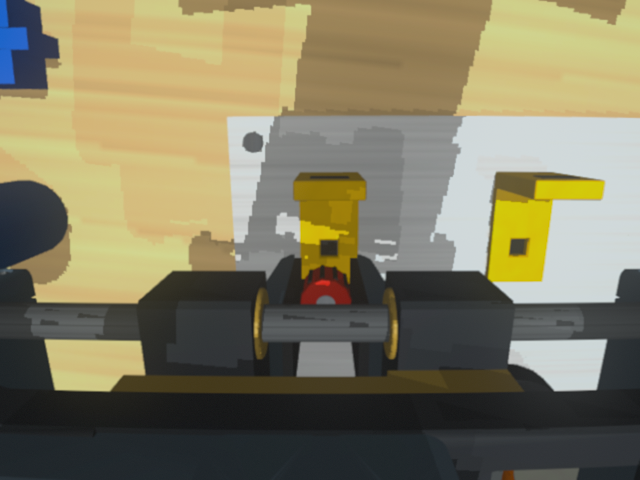

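```bash
python3 - <<'E'
from h import *
f={'bgr':cv2.imread('pics/s14.png')}
im=f['bgr']
g=cv2.cvtColor(im,cv2.COLOR_BGR2GRAY).astype(int)
print(g[256:270,344:372])
print(g[278:292,344:366])
print('scene');g=cv2.cvtColor(cv2.imread('pics/c14.png'),cv2.COLOR_BGR2GRAY).astype(int)
print(g[246:262,274:294])
E
```

```text
[[202 212 225 233 236 227 186 117  62  49  51  49  50  48  48  52  50  54
   57  61  65  70  81 107 153 196 220 225]
 [173 185 207 228 235 227 189 118  61  48  48  48  49  54  59  70  78  87
   97 109 124 137 149 166 193 215 224 225]
 [158 178 207 227 235 228 190 124  73  60  52  53  61  82 115 138 149 158
  166 173 184 196 209 218 223 226 225 225]
 [194 214 227 234 236 231 202 153 125 109  87  74  86 125 174 207 217 220
  217 210 207 214 224 231 232 230 227 224]
 [230 235 237 239 238 235 223 203 190 164 123  96 106 148 200 227 234 232
  227 218 210 213 219 223 224 222 218 212]
 [239 240 240 239 239 237 234 229 221 189 140 107 113 148 191 219 225 222
  212 202 196 195 191 188 187 186 182 178]
 [240 240 240 239 237 237 235 233 222 186 135 106 107 130 161 181 186 181
  171 168 168 167 159 157 157 156 154 152]
 [239 238 237 233 229 226 225 221 202 163 124 101 105 120 140 152 155 152
  150 148 150 150 150 150 150 150 149 149]
 [228 228 224 214 197 190 187 184 169 140 113 101 107 121 138 147 148 148
  148 149 148 149 147 149 148 149 149 149]
 [190 190 186 175 165 159 156 155 149 135 120 1
[... 2508 characters left out ...]
  63  65
   64  64]
 [ 79  74  92 108  96  88  83  83  72  64  57  57  54  63  65  64  63  63
   63  68]
 [138 136 154 145 102  79  83  86  86  68  58  61  60  62  64  63  65  65
   64  64]
 [151 142 136 106  86  83  84  86  85  65  55  59  64  64  67  67  59  64
   64  68]
 [153 103  85  79  78  82  83  85  84  69  60  64  61  60  63  61  63  69
   66  68]
 [137 101  82  82  85  83  83  85  86  71  64  62  68  64  62  63  64  70
   63  65]
 [ 88  87  83  84  85  85  85  86  85  72  64  62  64  61  60  62  65  62
   65  64]
 [ 81  85  84  85  87  85  85  88  83  74  70  72  66  69  66  66  71  66
   70  64]
 [ 82  85  84  86  84  87  87  86  82  74  76  73  76  79  76  69  80  79
   76  74]]
```

```bash
python3 - <<'E'
from h import *
plan([650.0,-93.1,62],95.7)
E
```

```text
t 40.1 pos [652.3 -94.3  98.9] rot [ 1.800e+02 -1.000e-02  9.545e+01] w 21.2 F [ 0.6 -0.1 -1. ]
shift [ 1.4 -2.2 36.9] turn [ 0.0001 -0.0001 -0.0043] rows 1
```

Emit:
{"fn": "drive_tool", "kwargs": {"series": [[1,[1.4,-2.2,15],[0,0,0]],[1,[1.4,-2.2,30],[0,0,0]],[1,[1.4,-2.2,37],[0,0,0]],[1,[1.4,-2.2,37],[0,0,0]],[1,[1.4,-2.2,37],[0,0,0]]]}}

```text
time_s: 40.6
ee_pos: [650.3, -93.2, 62.3]
ee_rot: [180.0, 0.0, 95.5]
force: [-0.3, 0.7, -0.2]
gripper_width: 21.5
```

Emit:
{"fn": "drive_tool", "kwargs": {"series": [[1,[0,0,0],[0,0,0]],[1,[0,0,0],[0,0,0]],[1,[0,0,0],[0,0,0]],[1,[0,0,0],[0,0,0]],[1,[0,0,0],[0,0,0]]]}}

```text
time_s: 41.1
ee_pos: [650.0, -93.1, 62.1]
ee_rot: [180.0, -0.0, 95.5]
force: [0.2, 0.4, -0.1]
gripper_width: 21.2
```

```bash
python3 - <<'E'
from h import *
plan([650.0,-93.1,34],95.7)
f=grab('side','s15');u,v=353,270
cv2.imwrite('pics/s15z.png',cv2.resize(f['bgr'][v-40:v+40,u-50:u+50],None,fx=8,fy=8,interpolation=cv2.INTER_CUBIC))
E
```

```text
t 41.1 pos [650.  -93.1  62.1] rot [179.98  -0.    95.45] w 21.2 F [ 0.2  0.4 -0.1]
shift [ 0.  -0.  28.1] turn [ 0.0003 -0.     -0.0043] rows 1
```

View pics/s15z.png

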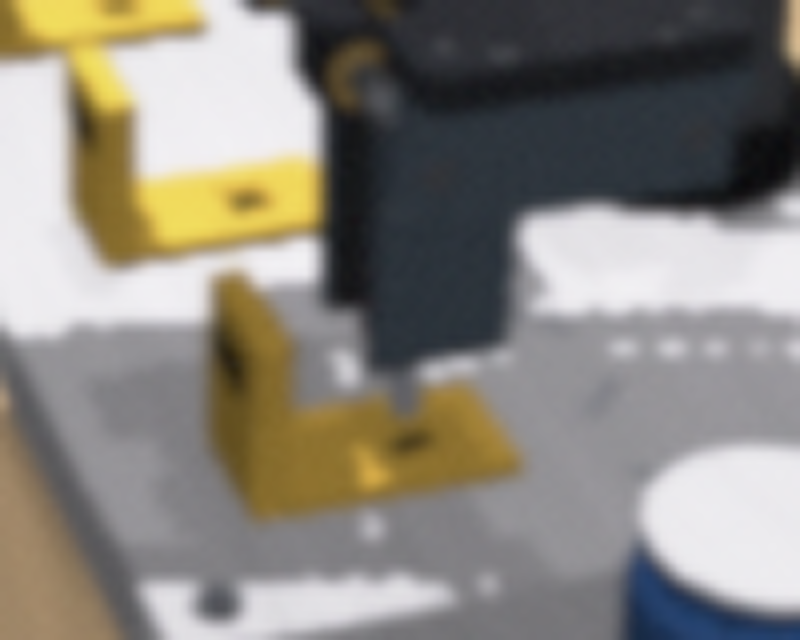

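Emit:
{"fn": "drive_tool", "kwargs": {"series": [[1,[0,0.6,2],[0,0,0]],[1,[0,0.6,4],[0,0,0]],[1,[0,0.6,7],[0,0,0]],[1,[0,0.6,10],[0,0,0]],[1,[0,0.6,10],[0,0,0]]]}}

```text
time_s: 41.65
ee_pos: [650.3, -93.0, 51.2]
ee_rot: [-180.0, -0.0, 95.5]
force: [0.2, 0.2, -0.0]
gripper_width: 21.4
```

Emit:
{"fn": "drive_tool", "kwargs": {"series": [[1,[0,0,2],[0,0,0]],[1,[0,0,3],[0,0,0]],[1,[0,0,4],[0,0,0]],[1,[0,0,5],[0,0,0]],[1,[0,0,5],[0,0,0]]]}}

```text
time_s: 42.15
ee_pos: [650.5, -93.1, 46.8]
ee_rot: [-180.0, -0.0, 95.5]
force: [0.1, 0.3, 0.2]
gripper_width: 21.4
```

Emit:
{"fn": "drive_tool", "kwargs": {"series": [[1,[0,0,3],[0,0,0]],[1,[0,0,6],[0,0,0]],[1,[0,0,9],[0,0,0]],[1,[0,0,12],[0,0,0]],[1,[0,0,12],[0,0,0]]]}}

```text
time_s: 42.65
ee_pos: [650.5, -93.0, 34.4]
ee_rot: [-180.0, -0.0, 95.5]
force: [0.7, 0.1, -0.6]
gripper_width: 21.1
```

Emit:
{"fn": "drive_tool", "kwargs": {"series": [[1,[0,0,0.5],[0,0,0]],[1,[0,0,1],[0,0,0]],[1,[0,0,1.5],[0,0,0]],[1,[0,0,1.5],[0,0,0]],[1,[0,0,1.5],[0,0,0]]]}}

```text
time_s: 43.15
ee_pos: [650.6, -93.1, 33.9]
ee_rot: [180.0, 0.0, 95.5]
force: [0.0, -0.1, 4.0]
gripper_width: 21.0
```

Emit:
{"fn": "drive_tool", "kwargs": {"series": [[0.7,[0,0,0],[0,0,0]],[0.5,[0,0,0],[0,0,0]],[0.5,[0,0,0],[0,0,0]],[0.5,[0,0,0],[0,0,0]],[0.5,[0,0,0],[0,0,0]]]}}

```text
time_s: 43.65
ee_pos: [650.5, -93.1, 33.2]
ee_rot: [-180.0, -0.0, 95.5]
force: [0.3, 0.4, -0.1]
gripper_width: 45.4
```

Emit:
{"fn": "drive_tool", "kwargs": {"series": [[0.5,[0,0,-20],[0,0,0]],[0.5,[0,0,-50],[0,0,0]],[0.5,[0,5,-90],[0,0,0]],[0.5,[0,12,-130],[0,0,0]],[0.5,[0,20,-160],[0,0,0]]]}}

```text
time_s: 44.15
ee_pos: [671.1, -91.3, 196.4]
ee_rot: [179.8, 0.0, 95.5]
force: [0.4, 0.5, 0.8]
gripper_width: 45.5
```

Emit:
{"fn": "drive_tool", "kwargs": {"series": [[0.5,[0,0,0],[0,0,0]],[0.5,[0,0,0],[0,0,0]],[0.5,[0,0,0],[0,0,0]],[0.5,[0,0,0],[0,0,0]],[0.5,[0,0,0],[0,0,0]]]}}

```text
time_s: 44.65
ee_pos: [669.8, -91.2, 192.0]
ee_rot: [-179.9, -0.0, 95.4]
force: [0.1, -0.2, 0.0]
gripper_width: 45.4
```

```bash
python3 - <<'E'
from h import *
f=grab('wrist','w16')
plan([550.4,-382.9,150],-27.5)
E
```

```text
t 44.7 pos [670.  -91.2 192.3] rot [-1.7989e+02 -3.0000e-02  9.5450e+01] w 45.5 F [-0.3 -0.4 -0.3]
shift [-279.1 -146.7   42.5] turn [-1.6000e-03  1.7000e-03  2.1459e+00] rows 16
1 [-17.  -9.   3.] [-0.     0.     0.134]
2 [-35. -18.   5.] [-0.     0.     0.268]
3 [-52. -28.   8.] [-0.     0.     0.402]
4 [-70. -37.  11.] [-0.     0.     0.536]
5 [-87. -46.  13.] [-0.001  0.001  0.671]
6 [-105.  -55.   16.] [-0.001  0.001  0.805]
7 [-122.  -64.   19.] [-0.001  0.001  0.939]
8 [-140.  -73.   21.] [-1.000e-03  1.000e-03  1.073e+00]
9 [-157.  -83.   24.] [-1.000e-03  1.000e-03  1.207e+00]
10 [-174.  -92.   27.] [-1.000e-03  1.000e-03  1.341e+00]
11 [-192. -101.   29.] [-1.000e-03  1.000e-03  1.475e+00]
12 [-209. -110.   32.] [-1.000e-03  1.000e-03  1.609e+00]
13 [-227. -119.   35.] [-1.000e-03  1.000e-03  1.744e+00]
14 [-244. -128.   37.] [-1.000e-03  1.000e-03  1.878e+00]
15 [-262. -138.   40.] [-2.000e-03  2.000e-03  2.012e+00]
16 [-279. -147.   42.] [-2.000e-03  2.000e-03  2.146e+00]
```

View pics/w16.png

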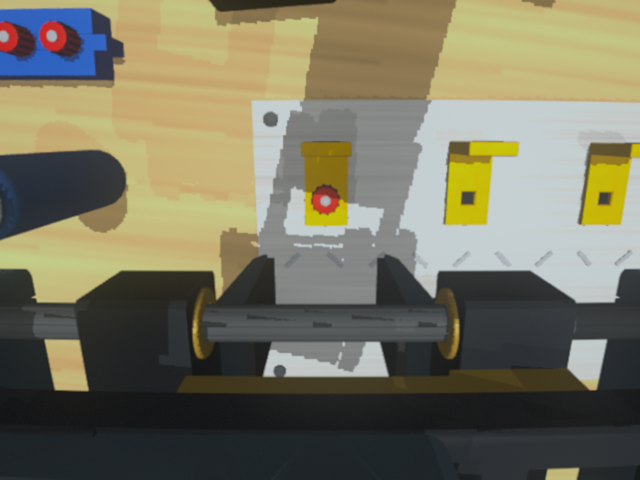

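```bash
python3 - <<'E'
from h import *
f=grab('wrist')
c,n,q=silver(f,326,201,50);print(c,n,q.round(2))
E
```

```text
(np.float64(325.1489361702128), np.float64(200.14893617021278)) 94 [649.93 -93.48  50.  ]
```

Emit:
{"fn": "drive_tool", "kwargs": {"series": [[0.5,[-25,-13,0],[0,0,0.145]],[0.5,[-60,-32,0],[0,0,0.29]],[0.5,[-98,-52,0],[0,0,0.435]],[0.5,[-138,-72,0],[0,0,0.58]],[0.5,[-178,-94,0],[0,0,0.72]]]}}

```text
time_s: 45.25
ee_pos: [593.2, -278.6, 193.2]
ee_rot: [180.0, -0.0, 53.9]
force: [1.4, -0.7, 0.7]
gripper_width: 45.9
```

```bash
python3 - <<'E'
from h import *
plan([550.3,-382.9,130],-27.5,quiet=True)
E
```

```text
t 45.25 pos [ 593.2 -278.6  193.2] rot [ 1.80e+02 -1.00e-02  5.39e+01] w 45.9 F [ 1.4 -0.7  0.7]
shift [-109.5   26.8   63.2] turn [-1.0000e-04 -1.0000e-04  1.4207e+00] rows 11
```

Emit:
{"fn": "drive_tool", "kwargs": {"series": [[0.5,[-20,5,0],[0,0,0.145]],[0.5,[-45,11,0],[0,0,0.29]],[0.5,[-70,17,0],[0,0,0.435]],[0.5,[-95,23,5],[0,0,0.58]],[0.5,[-109.5,26.8,15],[0,0,0.725]]]}}

```text
time_s: 45.75
ee_pos: [551.0, -383.9, 178.8]
ee_rot: [179.9, -0.0, 12.2]
force: [0.7, 0.2, 0.1]
gripper_width: 45.8
```

Emit:
{"fn": "drive_tool", "kwargs": {"series": [[0.5,[0,0,5],[0,0,0.145]],[0.5,[0,0,15],[0,0,0.29]],[0.5,[0,0,27],[0,0,0.435]],[0.5,[0,0,40],[0,0,0.58]],[0.5,[0,0,48],[0,0,0.695]]]}}

```text
time_s: 46.25
ee_pos: [550.9, -381.5, 129.0]
ee_rot: [-180.0, 0.1, -27.5]
force: [-0.0, 0.7, -0.5]
gripper_width: 45.7
```

Emit:
{"fn": "drive_tool", "kwargs": {"series": [[0.5,[0,0,0],[0,0,0]],[0.5,[0,0,0],[0,0,0]],[0.5,[0,0,0],[0,0,0]],[0.5,[0,0,0],[0,0,0]],[0.5,[0,0,0],[0,0,0]]]}}

```text
time_s: 46.75
ee_pos: [551.7, -381.9, 130.9]
ee_rot: [180.0, -0.0, -27.1]
force: [-0.0, -0.2, 0.4]
gripper_width: 45.5
```

```bash
python3 - <<'E'
from h import *
f=grab('wrist','w17')
for q in [(545.3,-306.7),(547.8,-344.7),(550.3,-382.9)]:
    p=proj(f,[*q,50]);c,n,r=silver(f,*p,50);print(np.round(p,1),np.round(c,1),n,r.round(1))
plan([550.3,-382.9,42],-27.5)
E
```

```text
[260.2 143.5] [260.5 143.7] 151 [ 545.4 -306.9   50. ]
[292.9 196.1] [293.2 196.5] 139 [ 547.8 -345.    50. ]
[323.9 246.1] [324.1 246.3] 129 [ 550.3 -383.1   50. ]
t 46.8 pos [ 551.6 -381.9  130.8] rot [ 1.800e+02 -4.000e-02 -2.713e+01] w 45.5 F [-0.1  0.3  0.5]
shift [-0.8  1.5 88.8] turn [ 0.     -0.0007  0.0065] rows 2
1 [-0.  1. 44.] [ 0.    -0.     0.003]
2 [-1.  2. 89.] [ 0.    -0.001  0.006]
```

Emit:
{"fn": "drive_tool", "kwargs": {"series": [[0.5,[-0.8,1.5,20],[0,0,0]],[0.5,[-0.8,1.6,50],[0,0,0]],[0.5,[-0.8,1.6,75],[0,0,0]],[0.5,[-0.8,1.6,85],[0,0,0]],[0.5,[-0.8,1.6,87],[0,0,0]]]}}

```text
time_s: 47.3
ee_pos: [549.5, -382.5, 42.2]
ee_rot: [-180.0, 0.1, -27.1]
force: [0.4, -0.2, 0.5]
gripper_width: 45.8
```

Emit:
{"fn": "drive_tool", "kwargs": {"series": [[0.5,[0,0,0],[0,0,0]],[0.5,[0,0,0],[0,0,0]],[0.5,[0,0,0],[0,0,0]],[0.5,[0,0,0],[0,0,0]],[0.5,[0,0,0],[0,0,0]]]}}

```text
time_s: 47.8
ee_pos: [550.3, -383.0, 43.9]
ee_rot: [180.0, -0.0, -27.2]
force: [0.1, 1.2, -0.3]
gripper_width: 45.6
```

```bash
python3 - <<'E'
from h import *
plan([550.3,-383.0,34.2],-27.2)
E
```

```text
t 47.8 pos [ 550.3 -383.    43.9] rot [ 1.800e+02 -5.000e-02 -2.716e+01] w 45.6 F [ 0.1  1.2 -0.3]
shift [ 0.  -0.   9.7] turn [ 0.     -0.0009  0.0007] rows 1
```

Emit:
{"fn": "drive_tool", "kwargs": {"series": [[0.5,[0,0,5],[0,0,0]],[0.5,[0,0,9.5],[0,0,0]],[0.5,[0,0,9.5],[0,0,0]],[0.5,[0,0,9.5],[0,0,0]],[0.65,[0,0,9.5],[0,0,0]]]}}

```text
time_s: 48.3
ee_pos: [550.1, -382.9, 33.8]
ee_rot: [-180.0, 0.0, -27.2]
force: [-0.2, 0.6, 0.4]
gripper_width: 40.0
```

Emit:
{"fn": "drive_tool", "kwargs": {"series": [[0.75,[0,0,0],[0,0,0]],[0.85,[0,0,0],[0,0,0]],[1,[0,0,0],[0,0,0]],[1,[0,0,0],[0,0,0]],[1,[0,0,0],[0,0,0]]]}}

```text
time_s: 48.8
ee_pos: [550.1, -382.9, 34.0]
ee_rot: [-180.0, -0.0, -27.2]
force: [0.5, -0.5, -0.1]
gripper_width: 21.4
```

Emit:
{"fn": "drive_tool", "kwargs": {"series": [[1,[0,0,0],[0,0,0]],[1,[0,0,0],[0,0,0]],[1,[0,0,0],[0,0,0]],[1,[0,0,0],[0,0,0]],[1,[0,0,0],[0,0,0]]]}}

```text
time_s: 49.3
ee_pos: [550.1, -382.9, 34.0]
ee_rot: [-180.0, -0.0, -27.2]
force: [-0.3, 1.1, 1.1]
gripper_width: 21.1
```

Emit:
{"fn": "drive_tool", "kwargs": {"series": [[1,[0,0,-10],[0,0,0]],[1,[0,0,-35],[0,0,0]],[1,[0,0,-70],[0,0,0]],[1,[0,0,-110],[0,0,0]],[1,[0,0,-150],[0,0,0]]]}}

```text
time_s: 49.8
ee_pos: [549.7, -382.6, 185.7]
ee_rot: [-180.0, 0.0, -27.2]
force: [1.4, -0.9, -0.3]
gripper_width: 21.3
```

```bash
python3 - <<'E'
from h import *
f=grab('wrist','w18');im=f['bgr']
cv2.imwrite('pics/h18.png',cv2.resize(im[245:310,280:370],None,fx=8,fy=8,interpolation=cv2.INTER_CUBIC))
plan([639,26.5,190],95.7,quiet=True)
E
```

```text
t 49.85 pos [ 552.8 -384.8  194. ] rot [179.89  -0.77 -27.16] w 20.9 F [ 1.6 -1.   4.4]
shift [-111.1 -405.3    1.8] turn [ 0.0155 -0.0058 -2.1442] rows 16
```

View pics/h18.png

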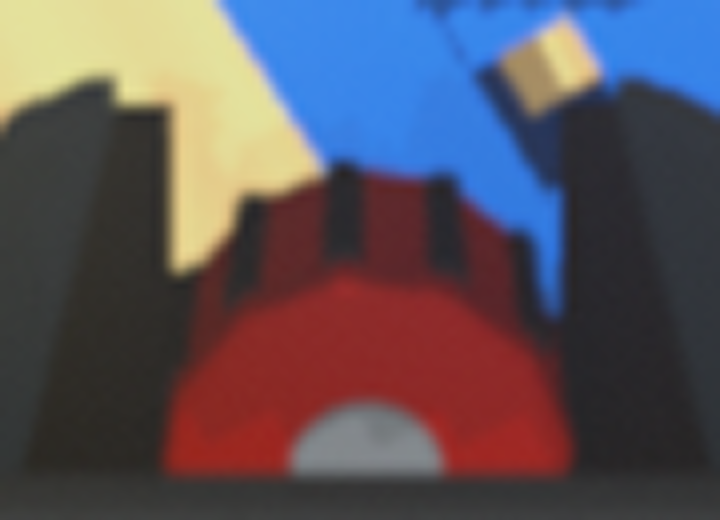

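Emit:
{"fn": "drive_tool", "kwargs": {"series": [[1,[-5,-20,0],[0,0,-0.145]],[1,[-13,-48,0],[0,0,-0.29]],[1,[-22,-80,0],[0,0,-0.435]],[1,[-31,-113,0],[0,0,-0.58]],[1,[-40,-147,0],[0,0,-0.72]]]}}

```text
time_s: 50.35
ee_pos: [581.5, -232.7, 184.2]
ee_rot: [180.0, -0.0, 14.4]
force: [0.9, -0.8, -0.2]
gripper_width: 21.4
```

```bash
python3 - <<'E'
from h import *
plan([639.6,26.7,150],95.6)
E
```

```text
t 50.35 pos [ 581.5 -232.7  184.2] rot [ 1.80e+02 -1.00e-02  1.44e+01] w 21.4 F [ 0.9 -0.8 -0.2]
shift [ 120.8 -236.8   34.2] turn [ 2.0000e-04 -1.0000e-04 -1.4172e+00] rows 11
1 [ 11. -22.   3.] [ 0.    -0.    -0.129]
2 [ 22. -43.   6.] [ 0.    -0.    -0.258]
3 [ 33. -65.   9.] [ 0.    -0.    -0.387]
4 [ 44. -86.  12.] [ 0.    -0.    -0.515]
5 [  55. -108.   16.] [ 0.    -0.    -0.644]
6 [  66. -129.   19.] [ 0.    -0.    -0.773]
7 [  77. -151.   22.] [ 0.    -0.    -0.902]
8 [  88. -172.   25.] [ 0.    -0.    -1.031]
9 [  99. -194.   28.] [ 0.   -0.   -1.16]
10 [ 110. -215.   31.] [ 0.    -0.    -1.288]
11 [ 121. -237.   34.] [ 0.    -0.    -1.417]
```

Emit:
{"fn": "drive_tool", "kwargs": {"series": [[1,[12,-22,0],[0,0,-0.145]],[1,[28,-53,0],[0,0,-0.29]],[1,[46,-88,0],[0,0,-0.435]],[1,[64,-125,0],[0,0,-0.58]],[1,[84,-164,5],[0,0,-0.72]]]}}

```text
time_s: 50.85
ee_pos: [623.5, -53.1, 180.0]
ee_rot: [179.9, -0.0, 55.6]
force: [0.8, -0.2, 0.0]
gripper_width: 21.6
```

```bash
python3 - <<'E'
from h import *
plan([639.6,26.7,130],95.6,quiet=True)
E
```

```text
t 50.85 pos [623.5 -53.1 180. ] rot [ 1.799e+02 -5.000e-02  5.565e+01] w 21.6 F [ 0.8 -0.2  0. ]
shift [ 74.9 -31.8  50. ] turn [ 1.900e-03 -2.000e-04 -6.973e-01] rows 5
```

Emit:
{"fn": "drive_tool", "kwargs": {"series": [[1,[16,-7,5],[0,0,-0.145]],[1,[36,-15,12],[0,0,-0.29]],[1,[56,-24,25],[0,0,-0.435]],[1,[74.9,-31.8,40],[0,0,-0.58]],[1,[74.9,-31.8,55],[0,0,-0.695]]]}}

```text
time_s: 51.35
ee_pos: [640.0, 28.0, 123.8]
ee_rot: [179.9, -0.1, 95.6]
force: [0.6, -1.0, -0.1]
gripper_width: 21.4
```

Emit:
{"fn": "drive_tool", "kwargs": {"series": [[1,[0,0,15],[0,0,0]],[1,[0,0,35],[0,0,0]],[1,[0,0,50],[0,0,0]],[1,[0,0,55],[0,0,0]],[1,[0,0,55],[0,0,0]]]}}

```text
time_s: 51.85
ee_pos: [639.1, 25.4, 68.5]
ee_rot: [-179.9, -0.0, 95.2]
force: [0.4, -0.3, 0.3]
gripper_width: 21.1
```

Emit:
{"fn": "drive_tool", "kwargs": {"series": [[1,[0,0,0],[0,0,0]],[1,[0,0,0],[0,0,0]],[1,[0,0,0],[0,0,0]],[1,[0,0,0],[0,0,0]],[1,[0,0,0],[0,0,0]]]}}

```text
time_s: 52.35
ee_pos: [639.6, 25.4, 69.2]
ee_rot: [180.0, -0.0, 95.2]
force: [-0.2, 0.5, -1.0]
gripper_width: 21.4
```

```bash
python3 - <<'E'
from h import *
plan([639.6,26.7,62],95.6,quiet=True)
E
```

```text
t 52.35 pos [639.6  25.4  69.2] rot [179.97  -0.    95.17] w 21.4 F [-0.2  0.5 -1. ]
shift [1.3 0.1 7.2] turn [ 0.0005 -0.     -0.0075] rows 1
```

Emit:
{"fn": "drive_tool", "kwargs": {"series": [[1,[1.3,0.1,4],[0,0,0]],[1,[1.3,0.1,7],[0,0,0]],[1,[1.3,0.1,7],[0,0,0]],[1,[1.3,0.1,7],[0,0,0]],[1,[1.3,0.1,7],[0,0,0]]]}}

```text
time_s: 52.85
ee_pos: [639.6, 26.7, 61.9]
ee_rot: [180.0, -0.0, 95.2]
force: [0.1, -0.9, 0.0]
gripper_width: 21.3
```

```bash
python3 - <<'E'
from h import *
plan([639.6,26.7,62],95.6,quiet=True)
f=grab('side','s19');u,v=map(int,proj(f,[639,26.5,45]))
cv2.imwrite('pics/s19z.png',cv2.resize(f['bgr'][v-35:v+35,u-45:u+45],None,fx=8,fy=8,interpolation=cv2.INTER_CUBIC))
E
```

```text
t 52.85 pos [639.6  26.7  61.9] rot [180.    -0.    95.17] w 21.3 F [ 0.1 -0.9  0. ]
shift [-0.   0.  -0.1] turn [ 0.     -0.0001 -0.0075] rows 1
```

View pics/s19z.png

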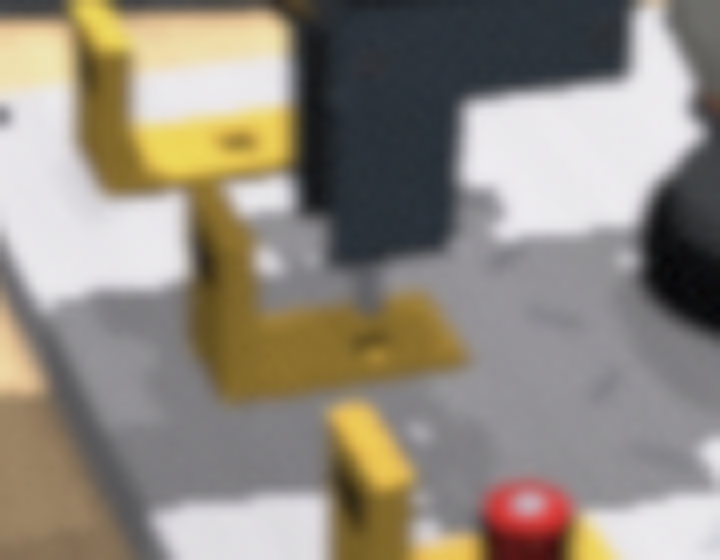

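Emit:
{"fn": "drive_tool", "kwargs": {"series": [[1,[0,0.2,3],[0,0,0]],[1,[0,0.2,6],[0,0,0]],[1,[0,0.2,9],[0,0,0]],[1,[0,0.2,12],[0,0,0]],[1,[0,0.2,15],[0,0,0]]]}}

```text
time_s: 53.4
ee_pos: [639.6, 26.7, 46.5]
ee_rot: [-180.0, -0.0, 95.2]
force: [0.3, 0.0, -0.2]
gripper_width: 21.2
```

Emit:
{"fn": "drive_tool", "kwargs": {"series": [[1,[0,0,2],[0,0,0]],[1,[0,0,5],[0,0,0]],[1,[0,0,8],[0,0,0]],[1,[0,0,11],[0,0,0]],[1,[0,0,12],[0,0,0]]]}}

```text
time_s: 53.9
ee_pos: [639.5, 26.8, 34.4]
ee_rot: [-180.0, -0.0, 95.2]
force: [-0.8, 0.7, -0.7]
gripper_width: 21.5
```

Emit:
{"fn": "drive_tool", "kwargs": {"series": [[1,[0,0,0.5],[0,0,0]],[1,[0,0,1],[0,0,0]],[1,[0,0,1.5],[0,0,0]],[1,[0,0,1.5],[0,0,0]],[1,[0,0,1.5],[0,0,0]]]}}

```text
time_s: 54.4
ee_pos: [639.8, 26.7, 34.0]
ee_rot: [180.0, -0.0, 95.2]
force: [-1.8, -0.4, 5.7]
gripper_width: 21.1
```

Seated (5.7 N at z = 34). Release and go for the third screw (screw at y ≈ −345).

Emit:
{"fn": "drive_tool", "kwargs": {"series": [[0.7,[0,0,0],[0,0,0]],[0.5,[0,0,0],[0,0,0]],[0.5,[0,0,0],[0,0,0]],[0.5,[0,0,0],[0,0,0]],[0.5,[0,0,0],[0,0,0]]]}}

```text
time_s: 54.9
ee_pos: [639.7, 26.7, 33.2]
ee_rot: [-180.0, -0.0, 95.2]
force: [-0.8, -0.4, -0.9]
gripper_width: 45.7
```

Emit:
{"fn": "drive_tool", "kwargs": {"series": [[0.5,[0,0,-20],[0,0,0]],[0.5,[0,0,-50],[0,0,0]],[0.5,[0,5,-90],[0,0,0]],[0.5,[0,12,-130],[0,0,0]],[0.5,[0,20,-165],[0,0,0]]]}}

```text
time_s: 55.4
ee_pos: [659.9, 28.5, 200.7]
ee_rot: [179.9, -0.0, 95.2]
force: [0.6, -0.3, -0.3]
gripper_width: 45.5
```

Emit:
{"fn": "drive_tool", "kwargs": {"series": [[0.5,[0,0,0],[0,0,0]],[0.5,[0,0,0],[0,0,0]],[0.5,[0,0,0],[0,0,0]],[0.5,[0,0,0],[0,0,0]],[0.5,[0,0,0],[0,0,0]]]}}

```text
time_s: 55.9
ee_pos: [658.9, 28.5, 197.0]
ee_rot: [-179.9, -0.0, 95.2]
force: [0.5, 0.0, 0.1]
gripper_width: 45.5
```

```bash
python3 - <<'E'
from h import *
f=grab('wrist','w20')
for q in [(651,-93),(639.5,26.5)]:
    p=proj(f,[*q,50]);c,n,r=silver(f,*p,50);print(np.round(p,1),np.round(c,1),n,r.round(1))
p=proj(f,[627.4,146.2,30]);print(dark(f,*p,r=8,z=30))
plan([547.8,-344.9,190],-28)
E
```

```text
[176.9 201.4] [175.9 200. ] 89 [649.9 -93.8  50. ]
[325.4 200.2] [325.2 199.6] 92 [639.1  26.3  50. ]
((np.float64(465.4252669039146), np.float64(195.04982206405694)), array([627.19682897, 145.80129506,  30.        ]))
t 55.95 pos [659.1  28.5 197.3] rot [-1.7989e+02 -1.0000e-02  9.5170e+01] w 46.0 F [0.1 0.3 0.3]
shift [-361.9 -144.5    7.5] turn [-1.4000e-03  2.0000e-03  2.1497e+00] rows 16
1 [-23.  -9.   0.] [-0.     0.     0.134]
2 [-45. -18.   1.] [-0.     0.     0.269]
3 [-68. -27.   1.] [-0.     0.     0.403]
4 [-90. -36.   2.] [-0.     0.     0.537]
5 [-113.  -45.    2.] [-0.     0.001  0.672]
6 [-136.  -54.    3.] [-0.001  0.001  0.806]
7 [-158.  -63.    3.] [-0.001  0.001  0.94 ]
8 [-181.  -72.    4.] [-1.000e-03  1.000e-03  1.075e+00]
9 [-204.  -81.    4.] [-1.000e-03  1.000e-03  1.209e+00]
10 [-226.  -90.    5.] [-1.000e-03  1.000e-03  1.344e+00]
11 [-249.  -99.    5.] [-1.000e-03  1.000e-03  1.478e+00]
12 [-271. -108.    6.] [-1.000e-03  1.000e-03  1.612e+00]
13 [-294. -117.    6.] [-1.000e-03  2.000e-03  1.747e+00]
14 [-317. -126.    7.] [-1.000e-03  2.000e-03  1.881e+00]
15 [-339. -135.    7.] [-1.000e-03  2.000e-03  2.015e+00]
16 [-362. -144.    8.] [-1.00e-03  2.00e-03  2.15e+00]
```

View pics/w20.png

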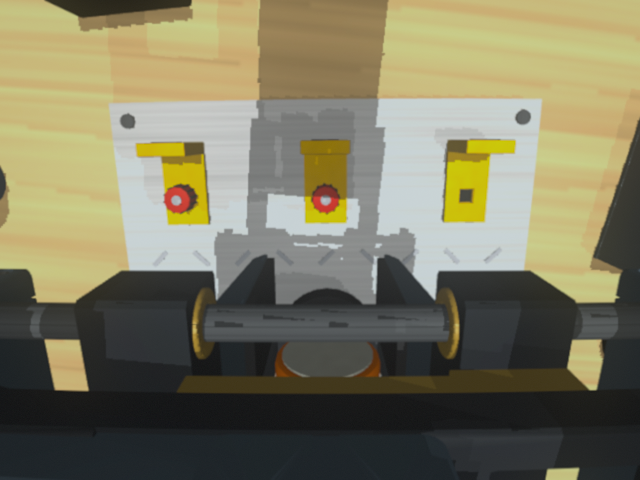

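Emit:
{"fn": "drive_tool", "kwargs": {"series": [[0.5,[-28,-11,0],[0,0,0.145]],[0.5,[-65,-26,0],[0,0,0.29]],[0.5,[-105,-42,0],[0,0,0.435]],[0.5,[-148,-59,0],[0,0,0.58]],[0.5,[-192,-77,0],[0,0,0.72]]]}}

```text
time_s: 56.45
ee_pos: [599.5, -170.9, 198.0]
ee_rot: [-180.0, 0.0, 53.6]
force: [-0.6, 0.5, 1.2]
gripper_width: 45.8
```

```bash
python3 - <<'E'
from h import *
plan([547.8,-344.9,190],-30)
E
```

```text
t 56.45 pos [ 599.5 -170.9  198. ] rot [-179.97    0.     53.62] w 45.8 F [-0.6  0.5  1.2]
shift [-170.7   61.6    8. ] turn [-3.0000e-04  4.0000e-04  1.4595e+00] rows 11
1 [-16.   6.   1.] [-0.     0.     0.133]
2 [-31.  11.   1.] [-0.     0.     0.265]
3 [-47.  17.   2.] [-0.     0.     0.398]
4 [-62.  22.   3.] [-0.     0.     0.531]
5 [-78.  28.   4.] [-0.     0.     0.663]
6 [-93.  34.   4.] [-0.     0.     0.796]
7 [-109.   39.    5.] [-0.     0.     0.929]
8 [-124.   45.    6.] [-0.     0.     1.061]
9 [-140.   50.    7.] [-0.     0.     1.194]
10 [-155.   56.    7.] [-0.     0.     1.327]
11 [-171.   62.    8.] [-0.    0.    1.46]
```

Emit:
{"fn": "drive_tool", "kwargs": {"series": [[0.5,[-28,10,0],[0,0,0.145]],[0.5,[-62,22,0],[0,0,0.29]],[0.5,[-98,35,0],[0,0,0.435]],[0.5,[-136,49,0],[0,0,0.58]],[0.5,[-170.7,61.6,0],[0,0,0.725]]]}}

```text
time_s: 56.95
ee_pos: [548.6, -345.5, 198.0]
ee_rot: [-180.0, 0.0, 12.0]
force: [0.6, 0.5, 0.3]
gripper_width: 45.8
```

Emit:
{"fn": "drive_tool", "kwargs": {"series": [[0.5,[0,0,0],[0,0,0.145]],[0.5,[0,0,0],[0,0,0.29]],[0.5,[0,0,0],[0,0,0.435]],[0.5,[0,0,10],[0,0,0.58]],[0.5,[0,0,20],[0,0,0.725]]]}}

```text
time_s: 57.45
ee_pos: [549.4, -344.0, 178.0]
ee_rot: [-180.0, -0.0, -29.5]
force: [0.0, -0.3, 0.3]
gripper_width: 45.5
```

Emit:
{"fn": "drive_tool", "kwargs": {"series": [[0.5,[0,0,0],[0,0,0]],[0.5,[0,0,0],[0,0,0]],[0.5,[0,0,0],[0,0,0]],[0.5,[0,0,0],[0,0,0]],[0.5,[0,0,0],[0,0,0]]]}}

```text
time_s: 57.95
ee_pos: [549.7, -344.0, 178.8]
ee_rot: [-180.0, -0.0, -29.1]
force: [0.0, -0.6, 0.3]
gripper_width: 45.4
```

```bash
python3 - <<'E'
from h import *
f=grab('wrist','w21')
for q in [(545.3,-306.7),(547.8,-344.7)]:
    p=proj(f,[*q,50]);c,n,r=silver(f,*p,50);print(np.round(p,1),np.round(c,1),n,r.round(1))
plan([547.8,-344.9,42],-30)
E
```

```text
[296.  188.3] [296.1 188.6] 105 [ 545.3 -307.    50. ]
[323.5 229.8] [323.7 230.1] 98 [ 547.8 -345.    50. ]
t 58.0 pos [ 549.6 -343.9  178.7] rot [-1.800e+02 -3.000e-02 -2.913e+01] w 45.9 F [ 0.9  1.  -0.2]
shift [ -1.2   1.7 136.7] turn [-0.0001 -0.0005  0.0152] rows 4
1 [-0.  0. 34.] [-0.    -0.     0.004]
2 [-1.  1. 68.] [-0.    -0.     0.008]
3 [ -1.   1. 103.] [-0.    -0.     0.011]
4 [ -1.   2. 137.] [-0.    -0.001  0.015]
```

View pics/w21.png

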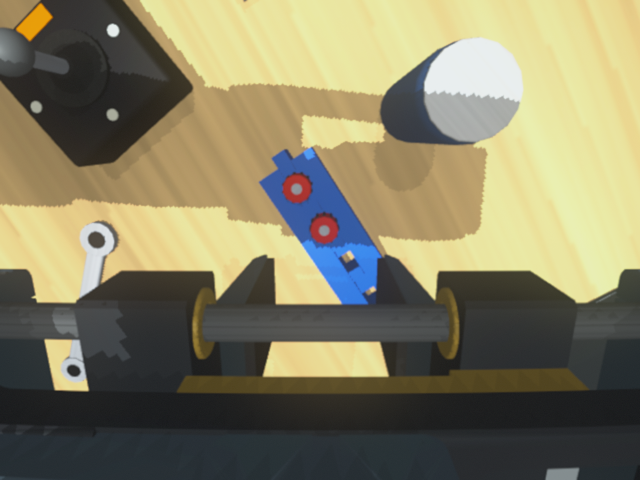

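Emit:
{"fn": "drive_tool", "kwargs": {"series": [[0.5,[-1.2,1.7,20],[0,0,0.015]],[0.5,[-1.2,1.8,55],[0,0,0.015]],[0.5,[-1.2,1.8,95],[0,0,0.015]],[0.5,[-1.2,1.8,125],[0,0,0.015]],[0.5,[-1.2,1.8,135],[0,0,0.015]]]}}

```text
time_s: 58.5
ee_pos: [545.6, -343.6, 40.0]
ee_rot: [-180.0, 0.4, -30.0]
force: [-1.1, 0.5, -0.4]
gripper_width: 45.4
```

Emit:
{"fn": "drive_tool", "kwargs": {"series": [[0.5,[0,0,0],[0,0,0]],[0.5,[0,0,0],[0,0,0]],[0.5,[0,0,0],[0,0,0]],[0.5,[0,0,0],[0,0,0]],[0.5,[0,0,0],[0,0,0]]]}}

```text
time_s: 59.0
ee_pos: [548.1, -345.1, 44.5]
ee_rot: [180.0, -0.1, -30.0]
force: [-0.4, 0.1, 0.1]
gripper_width: 45.6
```

```bash
python3 - <<'E'
from h import *
plan([547.8,-345,34.2],-30)
E
```

```text
t 59.0 pos [ 548.1 -345.1   44.5] rot [ 1.800e+02 -1.100e-01 -3.002e+01] w 45.6 F [-0.4  0.1  0.1]
shift [-0.3  0.  10.3] turn [ 0.     -0.0019 -0.0003] rows 1
```

Emit:
{"fn": "drive_tool", "kwargs": {"series": [[0.5,[-0.2,0,5],[0,0,0]],[0.5,[-0.2,0,10],[0,0,0]],[0.5,[-0.2,0,10],[0,0,0]],[0.5,[-0.2,0,10],[0,0,0]],[0.65,[-0.2,0,10],[0,0,0]]]}}

```text
time_s: 59.5
ee_pos: [547.4, -344.8, 33.3]
ee_rot: [-180.0, 0.0, -30.0]
force: [-0.3, -0.6, 0.1]
gripper_width: 40.5
```

Emit:
{"fn": "drive_tool", "kwargs": {"series": [[0.75,[0,0,0],[0,0,0]],[0.85,[0,0,0],[0,0,0]],[1,[0,0,0],[0,0,0]],[1,[0,0,0],[0,0,0]],[1,[0,0,0],[0,0,0]]]}}

```text
time_s: 60.0
ee_pos: [547.5, -344.8, 33.5]
ee_rot: [-180.0, -0.0, -30.0]
force: [0.8, 0.3, 0.6]
gripper_width: 21.3
```

Emit:
{"fn": "drive_tool", "kwargs": {"series": [[1,[0,0,0],[0,0,0]],[1,[0,0,0],[0,0,0]],[1,[0,0,0],[0,0,0]],[1,[0,0,0],[0,0,0]],[1,[0,0,0],[0,0,0]]]}}

```text
time_s: 60.5
ee_pos: [547.5, -344.8, 33.5]
ee_rot: [-180.0, -0.0, -30.0]
force: [0.3, 0.5, 1.0]
gripper_width: 21.1
```

Emit:
{"fn": "drive_tool", "kwargs": {"series": [[1,[0,0,-10],[0,0,0]],[1,[0,0,-35],[0,0,0]],[1,[0,0,-70],[0,0,0]],[1,[0,0,-110],[0,0,0]],[1,[0,0,-150],[0,0,0]]]}}

```text
time_s: 61.0
ee_pos: [547.0, -344.5, 185.2]
ee_rot: [-180.0, 0.0, -30.0]
force: [1.1, -1.1, -0.1]
gripper_width: 21.2
```

```bash
python3 - <<'E'
from h import *
f=grab('wrist','w22');im=f['bgr']
cv2.imwrite('pics/h22.png',cv2.resize(im[245:310,280:370],None,fx=8,fy=8,interpolation=cv2.INTER_CUBIC))
plan([627.9,146.4,190],95.6,quiet=True)
E
```

```text
t 61.05 pos [ 550.2 -346.6  193.4] rot [179.97  -0.77 -30.02] w 21.4 F [ 2.3 -0.9  4.4]
shift [-179.4 -465.7    0.7] turn [ 0.015  -0.0069 -2.1925] rows 16
```

View pics/h22.png

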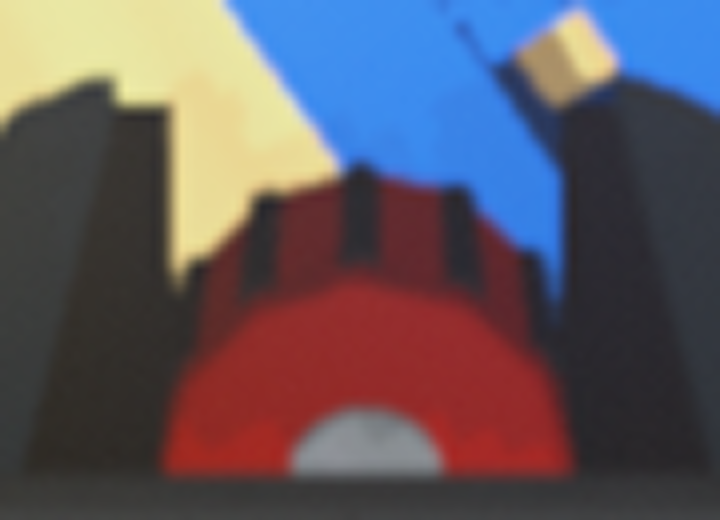

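Emit:
{"fn": "drive_tool", "kwargs": {"series": [[1,[-8,-20,0],[0,0,-0.145]],[1,[-19,-50,0],[0,0,-0.29]],[1,[-33,-87,0],[0,0,-0.435]],[1,[-48,-125,0],[0,0,-0.58]],[1,[-64,-166,0],[0,0,-0.725]]]}}

```text
time_s: 61.55
ee_pos: [574.9, -167.8, 183.8]
ee_rot: [180.0, -0.0, 11.8]
force: [0.5, 0.3, -1.1]
gripper_width: 21.0
```

```bash
python3 - <<'E'
from h import *
plan([627.9,146.4,180],95.6)
E
```

```text
t 61.55 pos [ 574.9 -167.8  183.8] rot [ 1.7999e+02 -2.0000e-02  1.1810e+01] w 21.0 F [ 0.5  0.3 -1.1]
shift [ 116.2 -296.7    3.7] turn [ 4.0000e-04 -1.0000e-04 -1.4625e+00] rows 11
1 [ 11. -27.   0.] [ 0.    -0.    -0.133]
2 [ 21. -54.   1.] [ 0.    -0.    -0.266]
3 [ 32. -81.   1.] [ 0.    -0.    -0.399]
4 [  42. -108.    1.] [ 0.    -0.    -0.532]
5 [  53. -135.    2.] [ 0.    -0.    -0.665]
6 [  63. -162.    2.] [ 0.    -0.    -0.798]
7 [  74. -189.    2.] [ 0.    -0.    -0.931]
8 [  85. -216.    3.] [ 0.    -0.    -1.064]
9 [  95. -243.    3.] [ 0.    -0.    -1.197]
10 [ 106. -270.    3.] [ 0.   -0.   -1.33]
11 [ 116. -297.    4.] [ 0.    -0.    -1.462]
```

Emit:
{"fn": "drive_tool", "kwargs": {"series": [[1,[14,-34,0],[0,0,-0.145]],[1,[30,-75,0],[0,0,-0.29]],[1,[47,-118,0],[0,0,-0.435]],[1,[63,-160,0],[0,0,-0.58]],[1,[79,-202,0],[0,0,-0.725]]]}}

```text
time_s: 62.05
ee_pos: [612.0, 46.5, 183.9]
ee_rot: [180.0, -0.0, 53.4]
force: [0.8, 0.2, -0.1]
gripper_width: 21.7
```

```bash
python3 - <<'E'
from h import *
plan([627.9,146.4,130],95.6)
E
```

```text
t 62.05 pos [612.   46.5 183.9] rot [ 1.7998e+02 -2.0000e-02  5.3400e+01] w 21.7 F [ 0.8  0.2 -0.1]
shift [ 89.6 -46.8  53.9] turn [ 4.000e-04 -2.000e-04 -7.365e-01] rows 6
1 [15. -8.  9.] [ 0.    -0.    -0.123]
2 [ 30. -16.  18.] [ 0.    -0.    -0.246]
3 [ 45. -23.  27.] [ 0.    -0.    -0.368]
4 [ 60. -31.  36.] [ 0.    -0.    -0.491]
5 [ 75. -39.  45.] [ 0.    -0.    -0.614]
6 [ 90. -47.  54.] [ 0.    -0.    -0.737]
```

Emit:
{"fn": "drive_tool", "kwargs": {"series": [[1,[18,-9,5],[0,0,-0.147]],[1,[40,-21,15],[0,0,-0.294]],[1,[62,-32,28],[0,0,-0.441]],[1,[82,-43,42],[0,0,-0.588]],[1,[89.6,-46.8,55],[0,0,-0.735]]]}}

```text
time_s: 62.55
ee_pos: [628.5, 146.6, 128.1]
ee_rot: [180.0, -0.0, 95.6]
force: [-0.5, -0.5, -0.2]
gripper_width: 21.4
```

Emit:
{"fn": "drive_tool", "kwargs": {"series": [[1,[0,0,15],[0,0,0]],[1,[0,0,35],[0,0,0]],[1,[0,0,52],[0,0,0]],[1,[0,0,60],[0,0,0]],[1,[0,0,60],[0,0,0]]]}}

```text
time_s: 63.05
ee_pos: [627.8, 144.3, 67.4]
ee_rot: [-179.9, 0.0, 95.2]
force: [-0.1, -0.3, 0.5]
gripper_width: 21.4
```

Emit:
{"fn": "drive_tool", "kwargs": {"series": [[1,[0,0,0],[0,0,0]],[1,[0,0,0],[0,0,0]],[1,[0,0,0],[0,0,0]],[1,[0,0,0],[0,0,0]],[1,[0,0,0],[0,0,0]]]}}

```text
time_s: 63.55
ee_pos: [628.7, 144.5, 68.8]
ee_rot: [180.0, -0.0, 95.2]
force: [0.3, 0.8, -0.2]
gripper_width: 21.2
```

```bash
python3 - <<'E'
from h import *
plan([627.9,146.4,62],95.6)
E
```

```text
t 63.55 pos [628.7 144.5  68.8] rot [ 1.7996e+02 -1.0000e-02  9.5170e+01] w 21.2 F [ 0.3  0.8 -0.2]
shift [ 2.  -0.6  6.8] turn [ 0.0007 -0.0001 -0.0075] rows 1
```

Emit:
{"fn": "drive_tool", "kwargs": {"series": [[1,[2,-0.6,4],[0,0,0]],[1,[2,-0.6,7],[0,0,0]],[1,[2,-0.6,7],[0,0,0]],[1,[2,-0.6,7],[0,0,0]],[1,[2,-0.6,7],[0,0,0]]]}}

```text
time_s: 64.05
ee_pos: [627.8, 146.4, 61.4]
ee_rot: [180.0, -0.0, 95.2]
force: [0.5, -0.6, 0.6]
gripper_width: 21.4
```

```bash
python3 - <<'E'
from h import *
plan([627.9,146.4,62],95.6,quiet=True)
f=grab('side','s23');u,v=map(int,proj(f,[628,146,45]))
cv2.imwrite('pics/s23z.png',cv2.resize(f['bgr'][v-35:v+35,u-45:u+45],None,fx=8,fy=8,interpolation=cv2.INTER_CUBIC))
E
```

```text
t 64.05 pos [627.8 146.4  61.4] rot [180.    -0.    95.17] w 21.4 F [ 0.5 -0.6  0.6]
shift [ 0.   0.1 -0.6] turn [ 0.0001 -0.0001 -0.0075] rows 1
```

View pics/s23z.png

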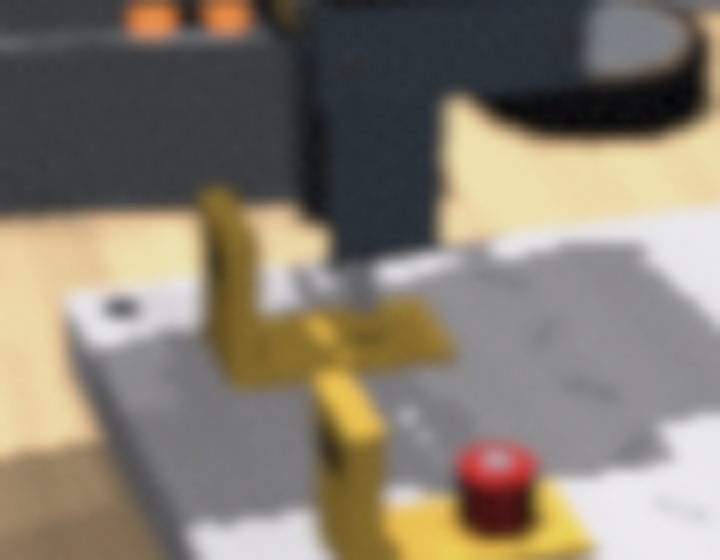

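Shank (col ≈ 364) sits over the hole (col ≈ 368) as before; push it in.

Emit:
{"fn": "drive_tool", "kwargs": {"series": [[1,[0,0.2,3],[0,0,0]],[1,[0,0.2,6],[0,0,0]],[1,[0,0.2,9],[0,0,0]],[1,[0,0.2,12],[0,0,0]],[1,[0,0.2,15],[0,0,0]]]}}

```text
time_s: 64.6
ee_pos: [627.9, 146.4, 46.0]
ee_rot: [-180.0, -0.0, 95.2]
force: [-0.2, -0.2, -0.8]
gripper_width: 21.2
```

Emit:
{"fn": "drive_tool", "kwargs": {"series": [[1,[0,0,2],[0,0,0]],[1,[0,0,5],[0,0,0]],[1,[0,0,8],[0,0,0]],[1,[0,0,11],[0,0,0]],[1,[0,0,12],[0,0,0]]]}}

```text
time_s: 65.1
ee_pos: [627.8, 146.4, 34.0]
ee_rot: [-180.0, -0.0, 95.2]
force: [-0.8, 0.5, -0.4]
gripper_width: 21.4
```

Emit:
{"fn": "drive_tool", "kwargs": {"series": [[1,[0,0,0.5],[0,0,0]],[1,[0,0,1],[0,0,0]],[1,[0,0,1.5],[0,0,0]],[1,[0,0,1.5],[0,0,0]],[1,[0,0,1.5],[0,0,0]]]}}

```text
time_s: 65.6
ee_pos: [628.1, 146.4, 33.5]
ee_rot: [180.0, -0.0, 95.2]
force: [-2.0, 0.5, 4.9]
gripper_width: 21.4
```

Emit:
{"fn": "drive_tool", "kwargs": {"series": [[0.7,[0,0,0],[0,0,0]],[0.5,[0,0,0],[0,0,0]],[0.5,[0,0,0],[0,0,0]],[0.5,[0,0,0],[0,0,0]],[0.5,[0,0,0],[0,0,0]]]}}

```text
time_s: 66.1
ee_pos: [627.9, 146.4, 32.7]
ee_rot: [-180.0, -0.0, 95.2]
force: [0.1, -0.6, -0.2]
gripper_width: 45.4
```

Emit:
{"fn": "drive_tool", "kwargs": {"series": [[0.5,[0,0,-20],[0,0,0]],[0.5,[0,0,-50],[0,0,0]],[0.5,[0,5,-90],[0,0,0]],[0.5,[-30,12,-130],[0,0,0]],[0.5,[-65,20,-165],[0,0,0]]]}}

```text
time_s: 66.6
ee_pos: [653.9, 84.4, 199.7]
ee_rot: [179.9, -0.0, 95.3]
force: [1.2, 0.3, 0.8]
gripper_width: 45.9
```

Emit:
{"fn": "drive_tool", "kwargs": {"series": [[0.5,[-30,5,-20],[0,0,0]],[0.5,[-50,10,-40],[0,0,0]],[0.5,[-55,10,-50],[0,0,0]],[0.5,[-55,10,-50],[0,0,0]],[0.5,[-55,10,-50],[0,0,0]]]}}

```text
time_s: 67.1
ee_pos: [667.8, 31.0, 246.4]
ee_rot: [-179.9, -0.1, 95.2]
force: [0.5, 0.1, 0.7]
gripper_width: 45.6
```

Emit:
{"fn": "drive_tool", "kwargs": {"series": [[0.5,[0,0,0],[0,0,0]],[0.5,[0,0,0],[0,0,0]],[0.5,[0,0,0],[0,0,0]],[0.5,[0,0,0],[0,0,0]],[0.5,[0,0,0],[0,0,0]]]}}

```text
time_s: 67.6
ee_pos: [668.5, 30.2, 247.3]
ee_rot: [-180.0, -0.0, 95.2]
force: [1.4, -0.1, -0.4]
gripper_width: 45.6
```

```bash
python3 - <<'E'
from h import *
f=grab('wrist','w24')
for q in [(650,-93.5),(639,26.3),(627.3,146)]:
    p=proj(f,[*q,50]);c,n,r=silver(f,*p,50,r=7);print(np.round(p,1),np.round(c,1),n,r.round(1))
plan([450,-155,200],101.9)
g=grab('scene','c24');cv2.imwrite('pics/c24z.png',cv2.resize(g['bgr'][190:350,230:530],None,fx=2.6,fy=2.6,interpolation=cv2.INTER_CUBIC))
g=grab('side','s24');cv2.imwrite('pics/s24z.png',cv2.resize(g['bgr'][160:320,200:460],None,fx=3,fy=3,interpolation=cv2.INTER_CUBIC))
E
```

```text
[194.  181.1] [193.9 180.9] 68 [649.9 -93.6  50. ]
[324.2 180.5] [324.4 180.4] 71 [638.9  26.4  50. ]
[454.5 179.8] [455. 180.] 69 [627.4 146.5  50. ]
t 67.65 pos [668.5  30.1 247.4] rot [-1.7999e+02 -1.0000e-02  9.5180e+01] w 45.9 F [0.1 0.2 0.3]
shift [-164.7 -234.3   47.4] turn [-1.000e-04 -2.000e-04 -1.173e-01] rows 7
1 [-24. -33.   7.] [-0.    -0.    -0.017]
2 [-47. -67.  14.] [-0.    -0.    -0.034]
3 [ -71. -100.   20.] [-0.   -0.   -0.05]
4 [ -94. -134.   27.] [-0.    -0.    -0.067]
5 [-118. -167.   34.] [-0.    -0.    -0.084]
6 [-141. -201.   41.] [-0.    -0.    -0.101]
7 [-165. -234.   47.] [-0.    -0.    -0.117]
```

View pics/w24.png

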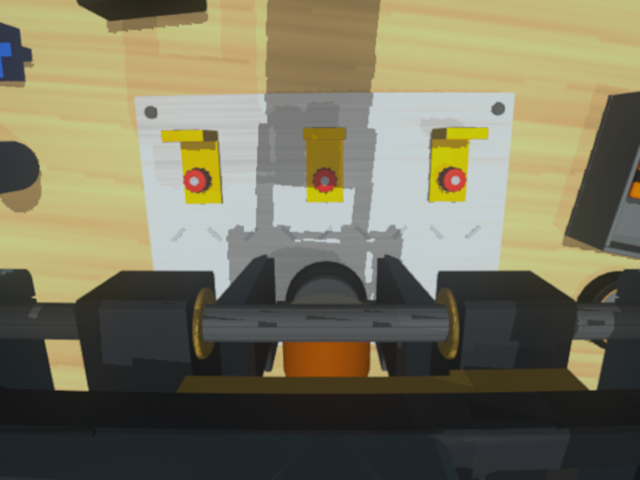

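View pics/c24z.png

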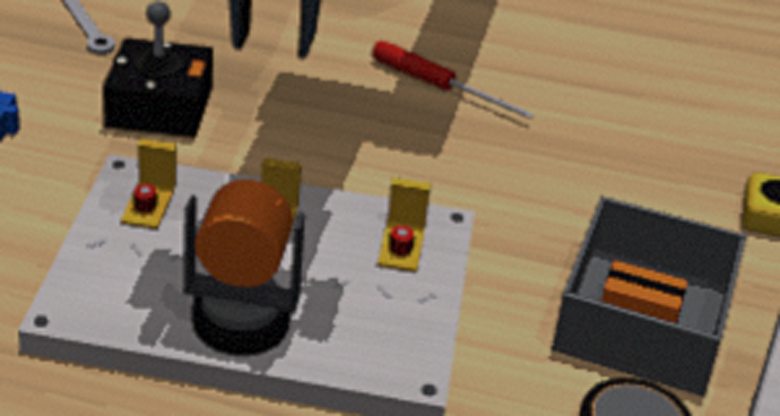

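View pics/s24z.png

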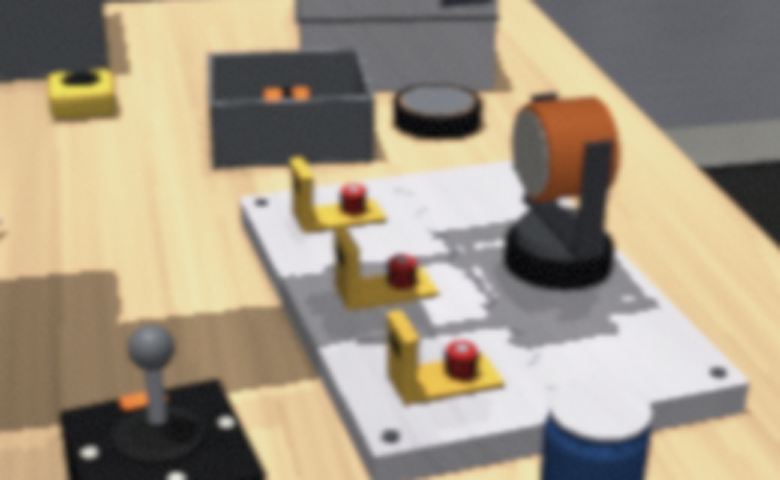

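```bash
python3 - <<'E'
from h import *
f=env.grab_frame('side');g=env.grab_frame('scene')
print(tri(f,(250.3,275.7),g,(290.8,195.4)))
print('mark',onz(f,200+136/3,160+402/3,55),'dots',onz(f,200+89/3,160+452/3,55),onz(f,200+227/3,160+422/3,55),onz(g,230+197/2.6,190+69/2.6,55),onz(g,230+122/2.6,190+60/2.6,55),onz(g,230+150/2.6,190+86/2.6,55))
plan([450,-154,190],101.9,quiet=True)
E
```

```text
(array([ 451.68247521, -152.83813128,  115.9416876 ]), np.float64(0.5089689458076223))
mark [ 441.10667308 -117.35580353   55.        ] dots [ 412.21177674 -160.47370886   55.        ] [ 491.88150652 -148.07401917   55.        ] [ 445.37613599 -112.26536598   55.        ] [ 456.75781763 -191.62527606   55.        ] [ 492.3839461  -146.30743223   55.        ]
t 67.85 pos [668.5  30.  247.5] rot [ 1.7999e+02 -1.0000e-02  9.5170e+01] w 45.8 F [ 0.1  0.3 -0.1]
shift [-163.6 -234.2   57.5] turn [ 1.000e-04 -1.000e-04 -1.175e-01] rows 7
```

Emit:
{"fn": "drive_tool", "kwargs": {"series": [[0.3,[-22,-32,0],[0,0,-0.02]],[0.3,[-48,-69,5],[0,0,-0.04]],[0.3,[-75,-107,12],[0,0,-0.06]],[0.3,[-102,-145,20],[0,0,-0.084]],[0.3,[-128,-183,30],[0,0,-0.084]]]}}

```text
time_s: 68.35
ee_pos: [496.5, -115.0, 217.6]
ee_rot: [179.9, 0.0, 100.0]
force: [-0.6, -0.6, 0.2]
gripper_width: 63.7
```

Emit:
{"fn": "drive_tool", "kwargs": {"series": [[0.3,[-18,-26,6],[0,0,0]],[0.3,[-30,-43,12],[0,0,0]],[0.3,[-35,-50,20],[0,0,0]],[0.3,[-35,-50,25],[0,0,0]],[0.3,[-35,-50,25],[0,0,0]]]}}

```text
time_s: 68.85
ee_pos: [454.9, -156.6, 191.8]
ee_rot: [-180.0, -0.1, 100.0]
force: [1.0, 0.1, 0.9]
gripper_width: 64.3
```

Emit:
{"fn": "drive_tool", "kwargs": {"series": [[0.3,[0,0,0],[0,0,0]],[0.3,[0,0,0],[0,0,0]],[0.3,[0,0,0],[0,0,0]],[0.3,[0,0,0],[0,0,0]],[0.3,[0,0,0],[0,0,0]]]}}

```text
time_s: 69.35
ee_pos: [454.8, -157.0, 192.6]
ee_rot: [180.0, 0.0, 100.0]
force: [-0.7, -0.5, 0.5]
gripper_width: 64.0
```

```bash
python3 - <<'E'
from h import *
f=grab('wrist','w25')
plan([451,-154.5,98],100,quiet=True)
E
```

```text
t 69.4 pos [ 454.7 -157.   192.5] rot [179.99  -0.   100.  ] w 64.2 F [0.1 0.1 0.5]
shift [ 3.1 -3.2 94.5] turn [ 0.0002 -0.     -0.0001] rows 3
```

View pics/w25.png

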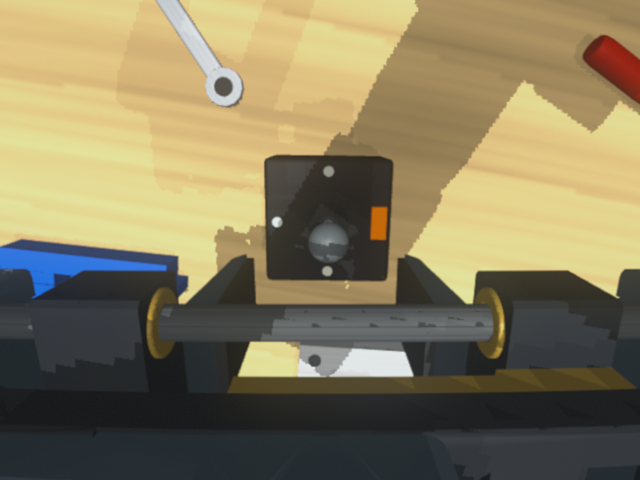

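```bash
python3 - <<'E'
from h import *
f=env.grab_frame('wrist')
print('ball',onz(f,327.5,242,117).round(1))
a=[onz(f,*q,55).round(1) for q in [(328,171),(327,271),(277,222),(379,223)]];print(a,(a[0]+a[1])/2)
d=a[1]-a[0];print(np.degrees(np.arctan2(d[1],d[0])))
plan([(a[0][0]+a[1][0])/2,(a[0][1]+a[1][1])/2,97],100,quiet=True)
E
```

```text
ball [ 451.4 -156.6  117. ]
[array([ 411.9, -162.8,   55. ]), array([ 491.4, -149.5,   55. ]), array([ 458.1, -195.5,   55. ]), array([ 445., -116.,   55.])] [ 451.65 -156.15   55.  ]
9.49737978850463
t 69.45 pos [ 454.7 -157.1  192.5] rot [179.99   0.    99.99] w 63.8 F [ 1.1  0.7 -0.5]
shift [ 1.4 -2.9 95.5] turn [ 0.0002  0.     -0.0002] rows 3
```

Emit:
{"fn": "drive_tool", "kwargs": {"series": [[0.3,[1.2,-2.9,15],[0,0,0]],[0.3,[1.2,-2.9,40],[0,0,0]],[0.3,[1.2,-2.9,70],[0,0,0]],[0.3,[1.2,-2.9,92],[0,0,0]],[0.3,[1.2,-2.9,95],[0,0,0]]], "squeeze": 8}}

```text
time_s: 69.95
ee_pos: [449.7, -155.7, 95.2]
ee_rot: [-179.7, -0.2, 100.0]
force: [-0.0, 0.9, 0.5]
gripper_width: 64.0
```

Emit:
{"fn": "drive_tool", "kwargs": {"series": [[0.4,[0,0,0],[0,0,0]],[0.5,[0,0,0],[0,0,0]],[0.6,[0,0,0],[0,0,0]],[0.7,[0,0,0],[0,0,0]],[0.8,[0,0,0],[0,0,0]]]}}

```text
time_s: 70.45
ee_pos: [451.9, -156.5, 98.1]
ee_rot: [179.9, 0.0, 100.0]
force: [-0.9, 1.5, 0.8]
gripper_width: 26.5
```

Emit:
{"fn": "drive_tool", "kwargs": {"series": [[0.8,[0,0,0],[0,0,0]],[0.8,[0,0,0],[0,0,0]],[0.8,[0,0,0],[0,0,0]],[0.8,[0,0,0],[0,0,0]],[0.8,[0,0,0],[0,0,0]]]}}

```text
time_s: 70.95
ee_pos: [452.0, -156.5, 97.9]
ee_rot: [179.9, 0.0, 100.0]
force: [0.6, 0.5, 5.0]
gripper_width: 25.0
```

Emit:
{"fn": "drive_tool", "kwargs": {"series": [[0.8,[4,0,0],[0,0,0]],[0.8,[9,0,0.6],[0,0,0]],[0.8,[14,0,1.6],[0,0,0]],[0.8,[19,0,3],[0,0,0]],[0.8,[23,0,4.4],[0,0,0]]]}}

```text
time_s: 71.45
ee_pos: [447.7, -133.7, 93.1]
ee_rot: [180.0, 0.0, 100.0]
force: [0.8, -3.7, 2.7]
gripper_width: 24.8
```

Emit:
{"fn": "drive_tool", "kwargs": {"series": [[0.8,[0,0,0],[0,0,0]],[0.8,[0,0,0],[0,0,0]],[0.8,[0,0,0],[0,0,0]],[0.8,[0,0,0],[0,0,0]],[0.8,[0,0,0],[0,0,0]]]}}

```text
time_s: 71.95
ee_pos: [447.5, -133.7, 93.0]
ee_rot: [-180.0, -0.0, 100.0]
force: [0.3, -2.8, 2.9]
gripper_width: 24.8
```

```bash
python3 - <<'E'
from h import *
plan([451,-154.5,98],100,quiet=True)
f=grab('scene','c26');g=grab('side','s26')
a=cv2.resize(f['bgr'][170:340,230:430],(400,340),interpolation=cv2.INTER_CUBIC);b=cv2.resize(g['bgr'][150:320,200:440],(480,340),interpolation=cv2.INTER_CUBIC)
cv2.imwrite('pics/cs26.png',np.hstack([a,b])[:,:800])
E
```

```text
t 71.95 pos [ 447.5 -133.7   93. ] rot [-1.800e+02 -3.000e-02  9.996e+01] w 24.8 F [ 0.3 -2.8  2.9]
shift [-21.1  -0.2  -5. ] turn [-0.0001 -0.0005 -0.0007] rows 1
```

View pics/cs26.png

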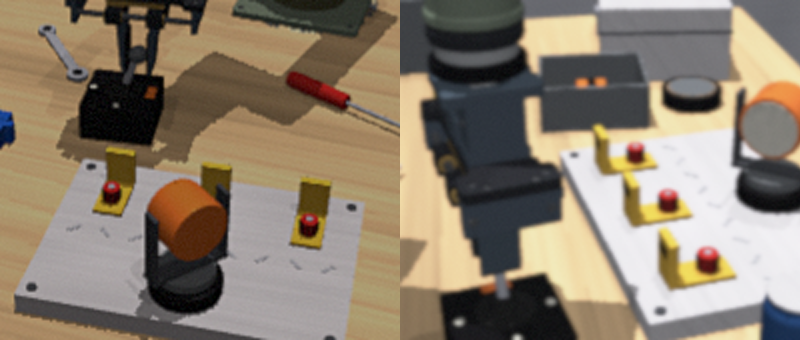

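Emit:
{"fn": "drive_tool", "kwargs": {"series": [[0.8,[0,0,0],[0,0,0]],[0.8,[0,0,0],[0,0,0]],[0.8,[0,0,0],[0,0,0]],[0.8,[0,0,0],[0,0,0]],[0.8,[0,0,0],[0,0,0]]]}}

```text
time_s: 72.55
ee_pos: [447.5, -133.7, 93.0]
ee_rot: [-180.0, -0.0, 100.0]
force: [0.2, -1.7, 3.1]
gripper_width: 25.0
```

Emit:
{"fn": "drive_tool", "kwargs": {"series": [[0.8,[0,0,0],[0,0,0]],[0.8,[0,0,0],[0,0,0]],[0.8,[0,0,0],[0,0,0]],[0.8,[0,0,0],[0,0,0]],[0.8,[0,0,0],[0,0,0]]]}}

```text
time_s: 73.05
ee_pos: [447.5, -133.7, 93.0]
ee_rot: [-180.0, -0.0, 100.0]
force: [0.3, -2.1, 1.6]
gripper_width: 25.0
```

Emit:
{"fn": "drive_tool", "kwargs": {"series": [[0.8,[0,0,0],[0,0,0]],[0.8,[0,0,0],[0,0,0]],[0.8,[0,0,0],[0,0,0]],[0.8,[0,0,0],[0,0,0]],[0.8,[0,0,0],[0,0,0]]]}}

```text
time_s: 73.55
ee_pos: [447.6, -133.8, 93.1]
ee_rot: [180.0, -0.0, 100.0]
force: [0.5, -2.1, 2.8]
gripper_width: 25.0
```

Emit:
{"fn": "drive_tool", "kwargs": {"series": [[0.8,[0,0,0],[0,0,0]],[0.8,[0,0,0],[0,0,0]],[0.8,[0,0,0],[0,0,0]],[0.8,[0,0,0],[0,0,0]],[0.8,[0,0,0],[0,0,0]]]}}

```text
time_s: 74.05
ee_pos: [447.6, -133.8, 93.1]
ee_rot: [180.0, -0.0, 100.0]
force: [1.6, -1.7, 3.3]
gripper_width: 25.1
```

Emit:
{"fn": "drive_tool", "kwargs": {"series": [[0.8,[0,0,0],[0,0,0]],[0.8,[0,0,0],[0,0,0]],[0.8,[0,0,0],[0,0,0]],[0.8,[0,0,0],[0,0,0]],[0.8,[0,0,0],[0,0,0]]]}}

```text
time_s: 74.55
ee_pos: [447.6, -133.8, 93.1]
ee_rot: [180.0, -0.0, 100.0]
force: [0.6, -2.2, 2.7]
gripper_width: 24.8
```

Emit:
{"fn": "drive_tool", "kwargs": {"series": [[0.8,[0,0,0],[0,0,0]],[0.8,[0,0,0],[0,0,0]],[0.8,[0,0,0],[0,0,0]],[0.8,[0,0,0],[0,0,0]],[0.8,[0,0,0],[0,0,0]]]}}

```text
time_s: 75.05
ee_pos: [447.6, -133.7, 93.0]
ee_rot: [180.0, -0.0, 100.0]
force: [0.3, -2.2, 3.7]
gripper_width: 25.3
```

Emit:
{"fn": "drive_tool", "kwargs": {"series": [[0.8,[-4,0,-1.4],[0,0,0]],[0.8,[-9,0,-2.8],[0,0,0]],[0.8,[-14,0,-3.8],[0,0,0]],[0.8,[-19,0,-4.4],[0,0,0]],[0.8,[-23,0,-4.4],[0,0,0]]]}}

```text
time_s: 75.55
ee_pos: [451.4, -156.5, 97.4]
ee_rot: [-180.0, -0.1, 99.9]
force: [-0.4, 3.7, 2.8]
gripper_width: 25.4
```

Emit:
{"fn": "drive_tool", "kwargs": {"series": [[0.8,[0,0,0],[0,0,0]],[0.6,[0,0,0],[0,0,0]],[0.4,[0,0,0],[0,0,0]],[0.3,[0,0,0],[0,0,0]],[0.3,[0,0,0],[0,0,0]]]}}

```text
time_s: 76.05
ee_pos: [451.6, -156.4, 97.4]
ee_rot: [-180.0, 0.0, 100.0]
force: [-0.1, 0.1, 1.2]
gripper_width: 54.0
```

Emit:
{"fn": "drive_tool", "kwargs": {"series": [[0.3,[0,0,0],[0,0,0]],[0.3,[0,0,-15],[0,0,0]],[0.3,[0,0,-45],[0,0,0]],[0.3,[0,0,-90],[0,0,0]],[0.3,[0,0,-130],[0,0,0]]]}}

```text
time_s: 76.55
ee_pos: [451.4, -156.4, 229.1]
ee_rot: [180.0, 0.0, 100.0]
force: [-0.3, -0.4, -0.1]
gripper_width: 63.6
```

Emit:
{"fn": "drive_tool", "kwargs": {"series": [[0.3,[0,-40,-20],[0,0,0]],[0.3,[0,-40,-50],[0,0,0]],[0.3,[0,-40,-60],[0,0,0]],[0.3,[0,-40,-60],[0,0,0]],[0.3,[0,-40,-60],[0,0,0]]]}}

```text
time_s: 77.05
ee_pos: [412.2, -163.1, 286.3]
ee_rot: [-179.9, -0.1, 100.0]
force: [0.7, -0.1, -0.3]
gripper_width: 63.9
```

```bash
python3 - <<'E'
from h import *
print(env.state()['time_s'],env.state()['ee_pos'])
f=grab('scene','c27');g=grab('side','s27');w=grab('wrist','w27')
a=cv2.resize(f['bgr'][170:340,160:540],(760,340),interpolation=cv2.INTER_CUBIC);cv2.imwrite('pics/c27z.png',a)
b=cv2.resize(g['bgr'][150:420,190:460],(700,700)[:2],interpolation=cv2.INTER_CUBIC);cv2.imwrite('pics/s27z.png',cv2.resize(b,(600,600)))
E
```

```text
77.05 [ 412.1846992  -163.14566209  286.26954528]
```

View pics/c27z.png

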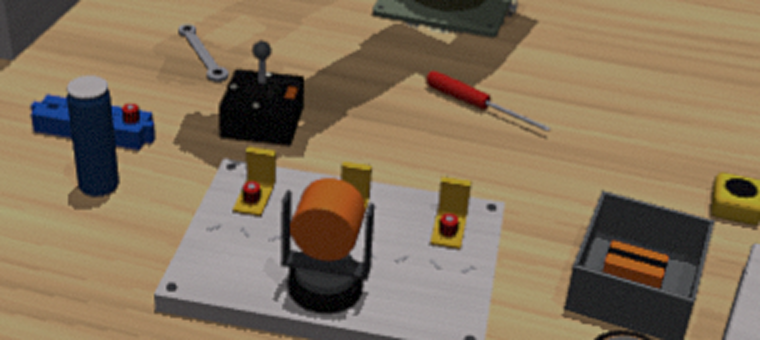

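View pics/s27z.png

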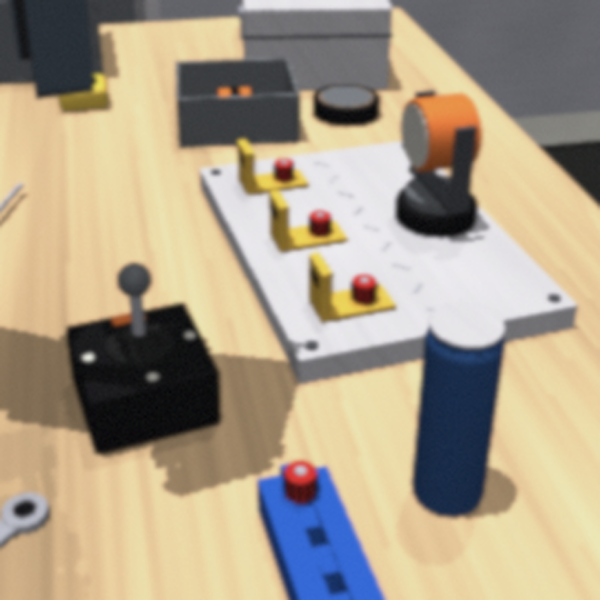

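```bash
python3 -c "
from workcell import env
print(env.job_done())"
```

```text
the job is handed in; nothing more can be done
None
```

I cleared the transit block into the crate and fastened all three brackets on the three deck holes, legs away from the lamp. Each has a thumbscrew pushed down to its head. I then held the stick towards the orange mark for about 3.6 s, brought it back upright and let go. The job was handed in at about 77 s; it reports no verdict.

**Last checks:**
- **Screws and brackets:** each screw stopped at the seated height with 4–6 N of push. The last wrist picture put the screw axes within about 1–1.6 mm of the holes.
- **Stick and lamp:** from the 23 mm the ball was moved, the tilt was about 0.38 rad, with roughly 2–3 N of spring force. The pictures showed the lamp turned during the hold and facing forward again afterwards, with the stick upright.
- **Surroundings:** the final pictures showed the block in the crate, the spray can standing and the arm clear. I saw no sign of anything being knocked aside.

**What disagreed:** the close wrist view of each gripped screw suggested it sat about 1.7 mm off-centre in the fingers. The side view, and the screw positions after insertion, showed less than 1 mm off, the other way. I used the latter, and all three screws went in without resistance.

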